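Pack the stamping kit for the market stall

ROBOT

A 6-joint arm with a two-finger parallel gripper is mounted at the origin on a cart in front of the work surface, level with it; the furniture and walls round the work are solid. World frame = base frame: x ahead of the robot, y to its left, z up, the work surface at z = 0. Lengths are in m, angles in degrees, forces in N, time in s.
With the tool pointing down it reaches from about 0.25 to 0.725 m from the base axis. Payload 9.7 kg.
Tool frame: the origin (TCP) lies between the finger pads; the fingertips stand 11 mm ahead of it and the grasp point (between the pads) lies 8 mm behind it; z points along the fingers, x is the direction in which the jaws open and shut, and the axes are right-handed (so a half turn about z gives the same grasp; the last joint's range is limited). The gripper opens to 85 mm and grips with 20 to 120 N. Pads are 22 mm wide; open, the fingers measure 114 mm over their backs; the gripper's body (76 mm by 85 mm) begins 54 mm behind the grasp point. The pads swing forward as they close: fully open they stand 13 mm farther back than shut.
Start: joints at [72.88, 4.979, 10.078, 95.1, 0, 90], TCP at [0.162, 0.526, 0.242] pointing down, gripper open.
Joint ranges: [-179.16, 179.16], [-48.56, 103.87], [-65.8, 70.77], [-126.05, 130.52], [-82.76, 87.17], [-180, 180]. Speed limits (degrees/s): [127.2, 127.2, 147.25, 180, 180, 180].

INTERFACE

Orientations are given as [roll, pitch, yaw] about the fixed x, y, z axes, in that order (R = Rz(yaw) Ry(pitch) Rx(roll)).
In Python, from workcell import get_obs, camera, job_done, spotter gives the robot as it stands.
- The arm moves only by the tool play_rows, never from a script. Its argument "rows" is a list of rows, each a list of 3 entries, a list of its own where there are three numbers: the closure, from 0 (fully open) to 1 (shut), then the shift along the tool's x, y, z in cm, then the turn, a rotation vector about the tool's x, y, z in degrees. In form: [[claw, [x, y, z], [wx, wy, wz]], ...]. A call has 1 to 12 rows; each row shifts and turns the pose as measured when the row begins, along the tool's axes as they then stand; what a row does not reach is not made up. A row lasts 1/10 s, in which the tool goes at most 50 mm and 8.59 degrees, less where a joint would pass 70% of its speed; a pose out of reach is approached as far as the arm can. A call is refused whole if a number of a shift passes 5 or a number of a turn 8.59, either way. A call with a gripper value outside its range is refused whole. The fingers move at their own pace and stop on an object; "newtons" is the grip in N (left out, the last holds). Time passes only in rows, so rows that do not move let the fingers close. It gives the time, the measured TCP pose, the force and the opening at its end, in the units of the state.
- get_obs(): the state, without advancing time (a new reading comes with each control period).
- camera(name): name is "side" or "top"; returns a dict with "img" (480x640x3 uint8, red, green, blue), "intrinsics" (3x3 intrinsics, pixels), "xyz" and "orientation" of the camera in the world. Camera axes: x right, y down, z forward; pixel columns grow to the right and rows downward; lengths in m; the calibration is good to about 2 mm. A picture is of the moment at which its call begins. There is no depth.
- job_done(): hands the job in, once; it reports no verdict.
Trained networks look in a picture, given as the dict that the camera call returned (one of the last four; its "shot" number tells which), for a name from the list of things; names that differ only in an ending like _2 or _b are one class to them, and where a whole thing is asked for, a point or a joint stands for the part that bears it (a point fixed in the world has none). Each returns a list of dicts, best first, with "confidence" (0 to 1); they miss things now and then, are a little off and sometimes report something else, mostly with a low value. They report only what shows in the picture. A call takes as long as a camera call.
- spotter.spot_in(picture, thing): "point" ([x, y, z] in m, in world coordinates, good to about 4 mm: the middle of the surface that is visible of it).
- spotter.trace(picture, thing): "pixels" (480x640 bool, what is visible of it).
The state is a dict: "time": time; "q": joint angles; "qd": joint speeds; "joint_efforts": joint torques, N m; "ee_pos": TCP position; "tcp_rot": TCP orientation; "wrist_force": force on the tool from outside, world axes, zero at the start; "torque": the same for the moment, N m; "opening": finger opening in m.
Only numpy, scipy, OpenCV 4.12 (cv2) and the standard library are available. Lean on these libraries where they do the work, as an engineer would, in place of code of your own. Each camera call takes 0.05 s, during which the arm holds its last target.

TASK

Pack the stamping kit for the market stall: lift every tall stamp straight up out of the deep wooden storage block and press it upright, fully home, into a foam pocket of the kit tray (any free pocket; the brass tab has to go into the tab slot). Put all the loose label pads flat in one square pile on the pale inlay of the tray, between its two end plates, each pad lined up with the inlay to within about 5 mm. Pads may get knocked meanwhile, so check the pile before you finish; do not disturb the small stamp, the tin and the card holder.

Things in the scene. Friction and masses are not known exactly. Their poses are not given: they have to be found in the camera images.
- stamp_a_mid (a point): tall wooden hand stamp, 110 mm high, upright: this point is its centre, 55 mm above its underside. Its foot (lowest 16 mm) is a block 26 x 34 mm (x, y) with a brass index tab 12 mm wide sticking 7 mm out of the middle of its -x face; above it a thin neck (15 mm across), and at the top, from 76 to 109 mm above the underside, a round straight grip 24 mm in diameter. z is up along the stamp, -x points to the tab. 70 g (varies). It may be absent (None)
- stamp_a_foot (a point): the same stamp, centre of the underside of its 26 x 34 mm foot (tab left out); axes as the stamp's
- stamp_b_mid (a point): tall wooden hand stamp, 110 mm high, upright: this point is its centre, 55 mm above its underside. Its foot (lowest 16 mm) is a block 26 x 34 mm (x, y) with a brass index tab 12 mm wide sticking 7 mm out of the middle of its -x face; above it a thin neck (15 mm across), and at the top, from 76 to 109 mm above the underside, a round straight grip 24 mm in diameter. z is up along the stamp, -x points to the tab. 70 g (varies). It may be absent (None)
- stamp_b_foot (a point): the same stamp, centre of the underside of its 26 x 34 mm foot (tab left out); axes as the stamp's
- stamp_c_mid (a point): tall wooden hand stamp, 110 mm high, upright: this point is its centre, 55 mm above its underside. Its foot (lowest 16 mm) is a block 26 x 34 mm (x, y) with a brass index tab 12 mm wide sticking 7 mm out of the middle of its -x face; above it a thin neck (15 mm across), and at the top, from 76 to 109 mm above the underside, a round straight grip 24 mm in diameter. z is up along the stamp, -x points to the tab. 70 g (varies). It may be absent (None)
- stamp_c_foot (a point): the same stamp, centre of the underside of its 26 x 34 mm foot (tab left out); axes as the stamp's
- pad_a_mid (a point): pad of white gift labels, a flat stiff block 31 x 45 x 10 mm (x, y, z); this point is its centre, 5 mm above its underside. Either face may be up. At the start it lies on the counter or on the bin's flat lid (114 mm up). It weighs 20 g and may be absent (None)
- pad_b_mid (a point): pad of white gift labels, a flat stiff block 31 x 45 x 10 mm (x, y, z); this point is its centre, 5 mm above its underside. Either face may be up. At the start it lies on the counter or on the bin's flat lid (114 mm up). It weighs 20 g and may be absent (None)
- pad_c_mid (a point): pad of white gift labels, a flat stiff block 31 x 45 x 10 mm (x, y, z); this point is its centre, 5 mm above its underside. Either face may be up. At the start it lies on the counter or on the bin's flat lid (114 mm up). It weighs 20 g and may be absent (None)
- pad_d_mid (a point): pad of white gift labels, a flat stiff block 31 x 45 x 10 mm (x, y, z); this point is its centre, 5 mm above its underside. Either face may be up. At the start it lies on the counter or on the bin's flat lid (114 mm up). It weighs 20 g and may be absent (None)
- block: fixed wooden storage block, 52 x 156 mm (x, y) and 75 mm high, origin under its wells' row on the counter; three deep wells in a row along its y, 50 mm apart, open at the top, 65 mm deep (floor at z = 10 mm), T-shaped like a stamp's foot with 1.5 mm play on every side. The stamps stand in them with 45 mm showing, tabs to the block's -x
- well0 (a point): centre of the floor of the block's well 0 (26 x 34 mm part of the T), 10 mm above the counter; axes as the block's. On the way to the tray stand a ribbon reel and a lidded bin, up to 125 mm high; a shelf overhangs from x = 0.60 on, for y below 0.06, 220 to 250 mm above the counter, with plant leaves from x = 0.58: keep clear
- well1 (a point): centre of the floor of the block's well 1 (26 x 34 mm part of the T), 10 mm above the counter; axes as the block's. On the way to the tray stand a ribbon reel and a lidded bin, up to 125 mm high; a shelf overhangs from x = 0.60 on, for y below 0.06, 220 to 250 mm above the counter, with plant leaves from x = 0.58: keep clear
- well2 (a point): centre of the floor of the block's well 2 (26 x 34 mm part of the T), 10 mm above the counter; axes as the block's. On the way to the tray stand a ribbon reel and a lidded bin, up to 125 mm high; a shelf overhangs from x = 0.60 on, for y below 0.06, 220 to 250 mm above the counter, with plant leaves from x = 0.58: keep clear
- tray: fixed kit tray, 142 x 168 mm (x, y), 24 mm high, filled with flat-topped firm grey foam; origin under its centre. Three pockets are cut in a row along its y near its +x edge, 36 mm from the centre; a pale flush wood inlay, the label landing, lies in the foam near its -x edge; 3 mm clear of each end (-x, +x) of the inlay an upright metal plate, 30 mm wide (y) and 3 mm thick, rises 44 mm above the foam
- pocket0 (a point): centre of the floor of foam pocket 0 (26 x 34 mm part of the T), 18 mm below the foam's top; the pocket is cut like a stamp's foot with 1.5 mm play on every side, tab slot to the tray's -x, so a foot enters only with its tab to the tray's -x. Pockets are 50 mm apart. Axes as the tray's
- pocket1 (a point): centre of the floor of foam pocket 1 (26 x 34 mm part of the T), 18 mm below the foam's top; the pocket is cut like a stamp's foot with 1.5 mm play on every side, tab slot to the tray's -x, so a foot enters only with its tab to the tray's -x. Pockets are 50 mm apart. Axes as the tray's
- pocket2 (a point): centre of the floor of foam pocket 2 (26 x 34 mm part of the T), 18 mm below the foam's top; the pocket is cut like a stamp's foot with 1.5 mm play on every side, tab slot to the tray's -x, so a foot enters only with its tab to the tray's -x. Pockets are 50 mm apart. Axes as the tray's
- landing (a point): centre of the pale inlay, at the height of the foam's top (24 mm above the counter); the inlay is 45 mm along the tray's x and 31 mm along its y, the outline of one label pad (a pad's 45 mm side, its y, goes along this x). Axes as the tray's
- small_stamp: short wooden stamp 26 x 34 x 62 mm that belongs to the counter; leave it. Origin at its underside
- tin: tin, 58 mm across, 72 mm high; leave it. Origin at its underside
- sign: clear card holder 26 x 68 x 52 mm; leave it. Origin at its underside

How it is judged (in metres and radians):
At the end, for the whole second after the job is handed in: Each stamp stands upright in a pocket, foot within 4 mm of the pocket's centre and floor; each label pad lies flat in one pile on the inlay, centre within 6 mm of the inlay's centre sideways, long side within 0.12 rad of the inlay's; all at rest (absent ones do not count) (((horizontal distance between stamp_a_foot and pocket0 below 0.004 m and z of stamp_a_foot in the frame of pocket0 below 0.004 m) or (horizontal distance between stamp_a_foot and pocket1 below 0.004 m and z of stamp_a_foot in the frame of pocket1 below 0.004 m) or (horizontal distance between stamp_a_foot and pocket2 below 0.004 m and z of stamp_a_foot in the frame of pocket2 below 0.004 m)) and angle between each of stamp_a_foot, stamp_b_foot, stamp_c_foot's own z axis and vertical below 0.1 rad and linear speed of each of stamp_a, stamp_b, stamp_c, pad_a, pad_b, pad_c, pad_d below 0.02 m/s and ((horizontal distance between stamp_b_foot and pocket0 below 0.004 m and z of stamp_b_foot in the frame of pocket0 below 0.004 m) or (horizontal distance between stamp_b_foot and pocket1 below 0.004 m and z of stamp_b_foot in the frame of pocket1 below 0.004 m) or (horizontal distance between stamp_b_foot and pocket2 below 0.004 m and z of stamp_b_foot in the frame of pocket2 below 0.004 m)) and ((horizontal distance between stamp_c_foot and pocket0 below 0.004 m and z of stamp_c_foot in the frame of pocket0 below 0.004 m) or (horizontal distance between stamp_c_foot and pocket1 below 0.004 m and z of stamp_c_foot in the frame of pocket1 below 0.004 m) or (horizontal distance between stamp_c_foot and pocket2 below 0.004 m and z of stamp_c_foot in the frame of pocket2 below 0.004 m)) and horizontal distance between each of pad_a_mid, pad_b_mid, pad_c_mid, pad_d_mid and landing below 0.006 m and angle between the y axis of each of pad_a_mid, pad_b_mid, pad_c_mid, pad_d_mid and the x axis of landing, either way round below 0.12 rad and angle between the z axis of each of pad_a_mid, pad_b_mid, pad_c_mid, pad_d_mid and the z axis of landing, either way round below 0.07 rad); the robot touches nothing.
It fails at once if the small stamp was moved by more than 40 mm (distance of small_stamp from where it was at the start of the episode above 0.04 m).
It fails at once if the tin was moved by more than 40 mm (distance of tin from where it was at the start of the episode above 0.04 m).
It fails at once if the card holder was moved by more than 40 mm (distance of sign from where it was at the start of the episode above 0.04 m).
Of stamp_a, stamp_b, stamp_c only 2 to 3 are there at a start; the rules pass over those that are not, and their reading is None.
Of pad_a, pad_b, pad_c, pad_d only 3 to 4 are there at a start; the rules pass over those that are not, and their reading is None.
At some moment in a run one of pad_a, pad_b, pad_c, pad_d may be knocked a few centimetres aside while the robot is not near it.
It also fails if it takes over 210 s, if anything falls off the work surface, if the arm or the gripper's body presses on something with over 40 N, if the wrist force passes 120 N, or if a joint passes its speed limit or range.

## Working session

There is one attempt and no reset: what is moved stays moved. The work goes in short steps, Python scripts to look and compute and a tool call to move; the robot and the scene stay as the last step left them, time stands still between calls to the robot, and variables do not carry over. Pictures are saved under pics/ and viewed, and the job is handed in when it is done.

Besides the shell and the picture viewer there is one more tool, called after "Emit:" in YAML: its name, and indented under it one key for each argument. play_rows: Moves the arm, as the interface text tells. Its arguments: {"type":"object","properties":{"rows":{"type":"array","items":{"type":"array"}},"newtons":{"type":"number"}},"required":["rows"]}

```bash
ls; mkdir -p pics; python3 - <<'E'
from workcell import get_obs, camera, spotter
import cv2
print(get_obs())
for n in ['top','side']:
    c=camera(n); cv2.imwrite(f'pics/{n}0.png',c['img'][:,:,::-1]); print(n,c['intrinsics'],c['xyz'],c['orientation'],c['shot'])
    for t in ['stamp_a_mid','pad_a_mid','block','tray','landing','small_stamp','tin','sign','pocket0','well0']:
        try:
            r=spotter.spot_in(c,t); print(t,[(round(d['confidence'],2),[round(float(v),4) for v in d['point']]) for d in r])
        except Exception as e: print(t,e)
E
```

```text
pics
{'time': 0.0, 'q': array([ 7.28806576e+01,  5.01095331e+00,  1.00334759e+01,  9.50996746e+01,
       -7.49327405e-05,  8.99998660e+01]), 'qd': array([ 0.07911876,  0.02836719, -0.01054326, -0.04118823,  0.04780429,
        0.04683521]), 'joint_efforts': array([ 9.86349842e-04, -5.20394003e+01,  4.64801967e+01,  1.66505284e-02,
        1.44643218e-04, -4.86669563e-06]), 'ee_pos': array([0.16183475, 0.52541965, 0.24157571]), 'tcp_rot': array([1.79999925e+02, 7.71519694e-02, 7.28807917e+01]), 'wrist_force': array([-0.79199302,  0.37186103,  0.49144035]), 'torque': array([-0.00780367, -0.02753137,  0.00937918]), 'opening': 0.08521665807462722}
top [[519.08014712   0.         328.35677931]
 [  0.         519.08014712 240.91349443]
 [  0.           0.           1.        ]] [0.18560808 0.03770497 1.20572643] [-1.64844871e+02  1.41780344e-01 -9.53285808e+01] 1
stamp_a_mid [(0.7, [0.4167, 0.2711, 0.1081]), (0.41, [0.4139, 0.3206, 0.11])]
pad_a_mid [(0.58, [0.4425, -0.0029, 0.1193]), (0.5, [0.3973, 0.3139, 0.0787]), (0.26, [0.4099, 0.3181, 0.1105])]
block [(0.98, [0.3966, 0.3166, 0.0745]
[... 410 characters left out ...]
]
 [  0.         593.21378749 237.03288053]
 [  0.           0.           1.        ]] [0.44552327 1.04382399 0.97515612] [-1.30118424e+02  7.39443100e-02 -1.76240686e+02] 2
stamp_a_mid [(0.48, [0.4197, 0.2808, 0.1062]), (0.21, [0.4053, 0.3666, 0.0638])]
pad_a_mid [(0.57, [0.4433, 0.0032, 0.1228])]
block [(0.94, [0.406, 0.3664, 0.0625]), (0.7, [0.5159, 0.3952, 0.0279])]
tray [(0.84, [0.4841, -0.1934, 0.0207])]
landing [(0.64, [0.4867, -0.1976, 0.0234]), (0.36, [0.5676, 0.3822, 0.0259])]
small_stamp [(0.6, [0.5159, 0.3968, 0.0266])]
tin [(0.8, [0.5889, -0.3732, 0.0458])]
sign [(0.83, [0.5682, 0.3791, 0.0246])]
pocket0 [(0.6, [0.4848, -0.1938, 0.0194])]
well0 [(0.77, [0.4067, 0.3639, 0.0659])]
```

View pics/top0.png

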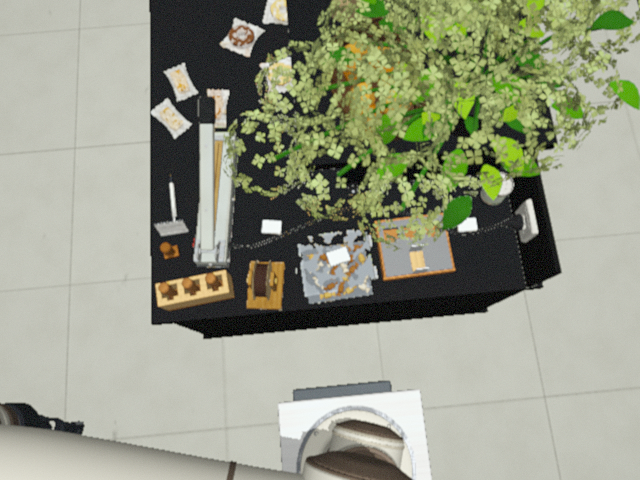

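View pics/side0.png

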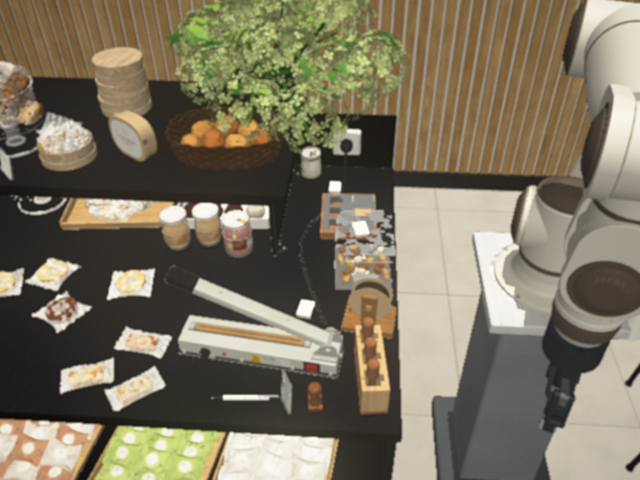

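The pictures show three stamps in the block (top ~167-220,285) and white pads at top pixels (271,227), (339,256), (468,224). I'll zoom in to check.

```bash
cat > h.py <<'E'
import numpy as np, cv2
from scipy.spatial.transform import Rotation as R
from workcell import get_obs, camera, spotter
def Rc(c): return R.from_euler('xyz',c['orientation'],degrees=True).as_matrix()
def bp(c,u,v,z):
    d=Rc(c)@np.linalg.inv(c['intrinsics'])@np.array([u,v,1.]); p=np.array(c['xyz']); return p+d*(z-p[2])/d[2]
def proj(c,P):
    q=(np.atleast_2d(P)-np.array(c['xyz']))@Rc(c); q=q@np.array(c['intrinsics']).T; return q[:,:2]/q[:,2:]
def rect(c,z,x0,x1,y0,y1,res=0.0005,):
    # orthorectified at height z: image up=+x, left=+y
    W=int((y1-y0)/res);H=int((x1-x0)/res)
    ys=y1-(np.arange(W)+.5)*res; xs=x1-(np.arange(H)+.5)*res
    X,Y=np.meshgrid(xs,ys,indexing='ij'); P=np.stack([X,Y,np.full_like(X,z)],-1).reshape(-1,3)
    uv=proj(c,P).astype(np.float32).reshape(H,W,2)
    return cv2.remap(c['img'],uv[...,0],uv[...,1],cv2.INTER_CUBIC)
def save(n,im): cv2.imwrite(f'pics/{n}.png',im[:,:,::-1])
E
python3 - <<'E'
from h import *
for n in ['top','side']:
    c=camera(n)
    save(n+'_tray1',rect(c,0.024,0.34,0.64,-0.32,0.06,0.0005))
    save(n+'_blk1',rect(c,0.075,0.34,0.48,0.2,0.42,0.0003))
E
```

```text
(no output)
```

View pics/top_tray1.png

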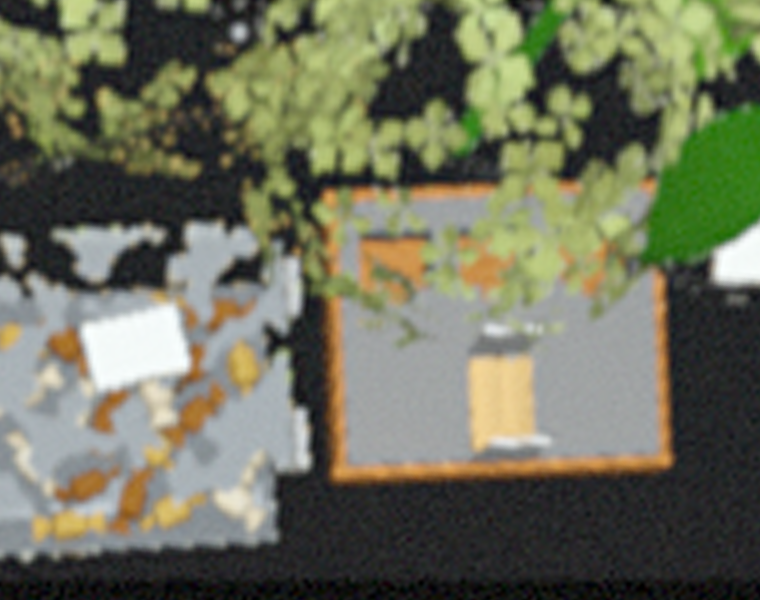

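View pics/side_tray1.png

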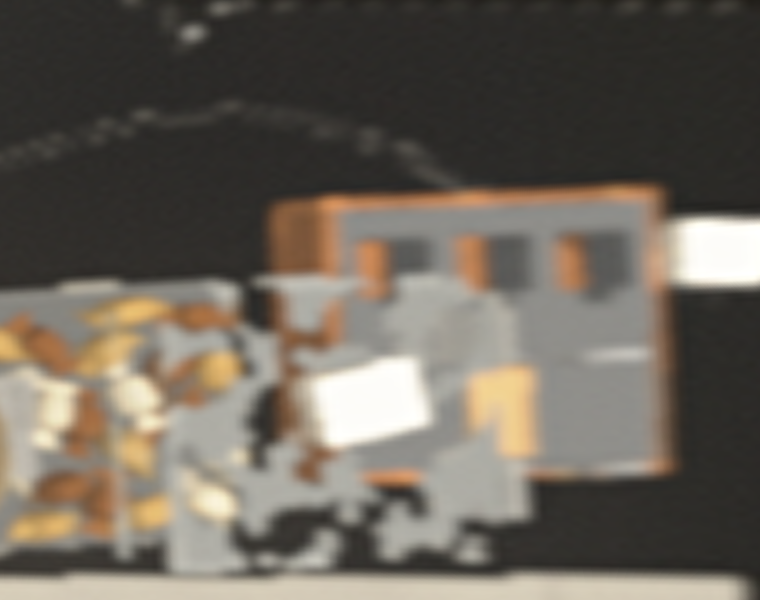

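View pics/top_blk1.png

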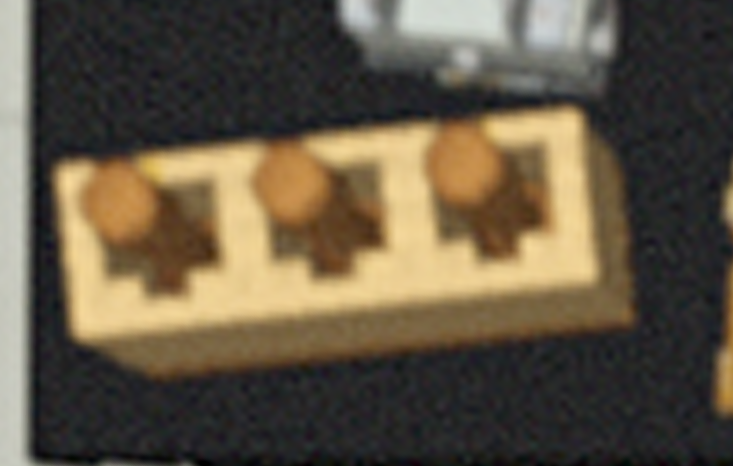

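View pics/side_blk1.png

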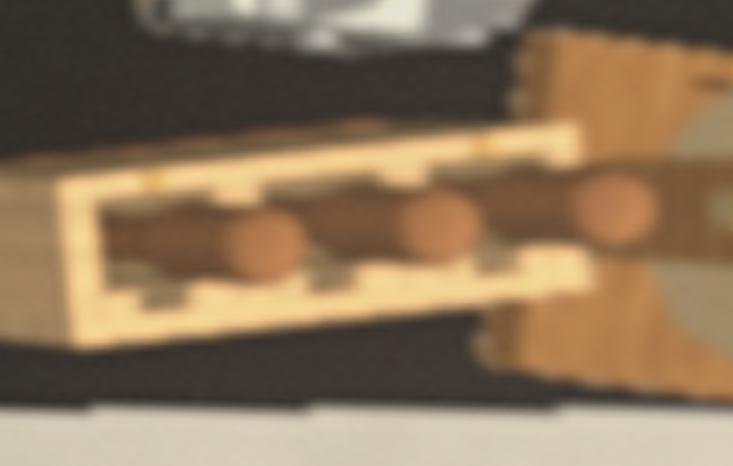

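```bash
python3 - <<'E'
from h import *
for n in ['top','side']:
    c=camera(n)
    print(n)
    hsv=cv2.cvtColor(c['img'],cv2.COLOR_RGB2HSV)
    # pads: white; use spotter.trace for pads & stamps
    for z,nm,(x0,x1,y0,y1) in [(.124,'lid',(.38,.5,-.06,.06)),(.010,'pad2',(.46,.6,.06,.24)),(.010,'pad3',(.44,.6,-.36,-.22))]:
        r=rect(c,z,x0,x1,y0,y1,.0005); h=cv2.cvtColor(r,cv2.COLOR_RGB2HSV)
        m=((h[...,2]>205)&(h[...,1]<30)).astype(np.uint8)
        k,l,st,ce=cv2.connectedComponentsWithStats(m)
        for i in range(1,k):
            if st[i,4]>2000:
                (cx,cy),(w,hh),a=cv2.minAreaRect(np.argwhere(l==i)[:,::-1].astype(np.float32))
                print(nm,'x %.4f y %.4f'%(x1-cy*.0005,y1-cx*.0005),'w %.1f h %.1f ang %.1f'%(w/2,hh/2,a))
    r=rect(c,.024,.38,.5,-.26,-.12,.0005);h=cv2.cvtColor(r,cv2.COLOR_RGB2HSV)
    m=((h[...,0]>10)&(h[...,0]<25)&(h[...,1]>70)&(h[...,2]>190)).astype(np.uint8); m=cv2.morphologyEx(m,cv2.MORPH_OPEN,np.ones((9,9)))
    k,l,st,ce=cv2.connectedComponentsWithStats(m)
    for i in range(1,k):
        if st[i,4]>1500:
            (cx,cy),(w,hh),a=cv2.minAreaRect(np.argwhere(l==i)[:,::-1].astype(np.float32)); print('inlay x %.4f y %.4f'%(.5-cy*.0005,-.12-cx*.0005),w/2,hh/2,a)
    save(n+'_stamps2',rect(c,.120,.36,.48,.24,.40,.0002))
    save(n+'_p2',rect(c,.010,.44,.62,.02,.26,.0003))
    save(n+'_p3',rect(c,.010,.42,.60,-.42,-.20,.0003))
E
```

```text
top
lid x 0.4429 y -0.0032 w 32.1 h 46.2 ang 76.2
pad2 x 0.5577 y 0.1444 w 45.6 h 31.9 ang 9.6
pad3 x 0.5192 y -0.3247 w 45.2 h 31.8 ang 0.9
inlay x 0.4385 y -0.1906 44.47024917602539 30.7185115814209 88.45184326171875
side
lid x 0.4403 y -0.0025 w 34.3 h 50.3 ang 74.6
pad2 x 0.5505 y 0.2060 w 27.7 h 120.7 ang 24.4
pad2 x 0.5540 y 0.1460 w 47.6 h 32.8 ang 9.5
pad3 x 0.5152 y -0.3230 w 49.0 h 31.5 ang 0.0
inlay x 0.4344 y -0.1904 45.15073776245117 33.72244644165039 89.10482788085938
```

View pics/top_stamps2.png

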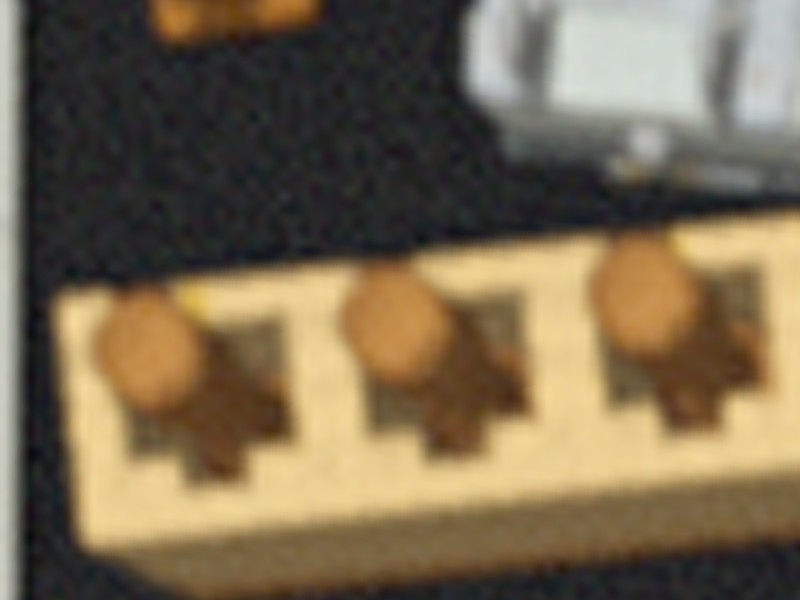

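View pics/side_stamps2.png

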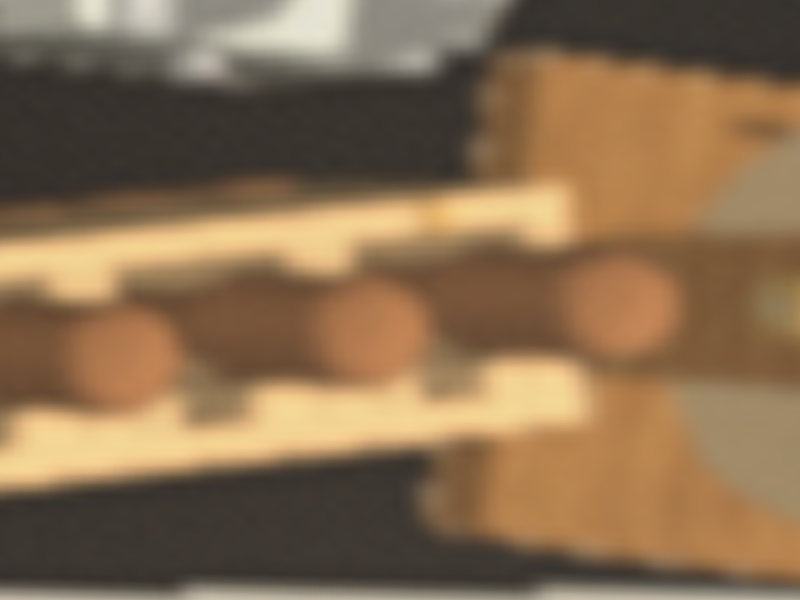

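View pics/top_p2.png

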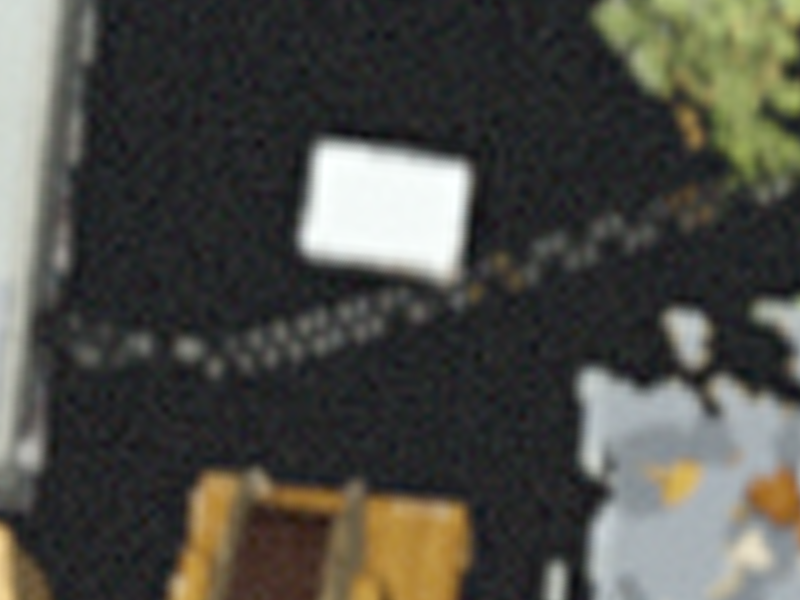

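View pics/side_p2.png

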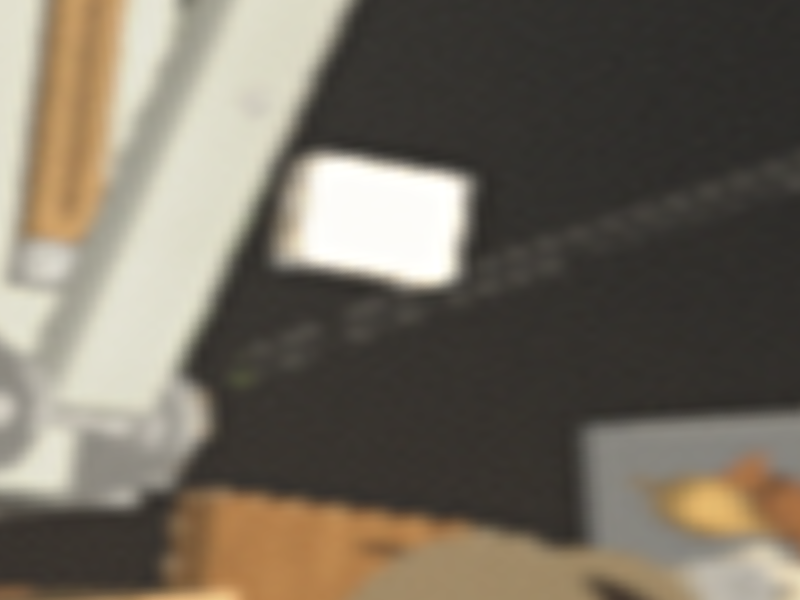

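View pics/side_p3.png

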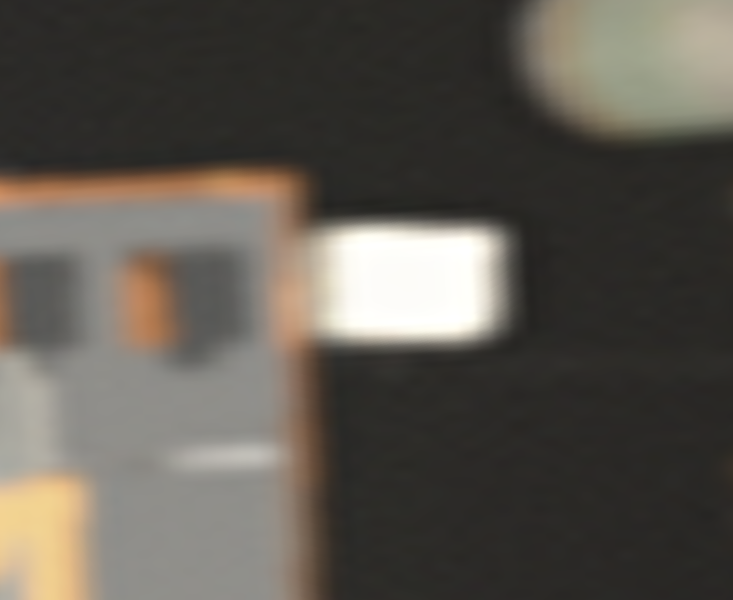

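```bash
cat > plan.py <<'E'
import sys, json
from h import *
def plan(pos,yaw,claw,n=None,o=None):
    o=o or get_obs(); p=np.array(o['ee_pos']); 
    M=R.from_euler('xyz',o['tcp_rot'],degrees=True)
    # full orientation goal: tool straight down with yaw
    G=R.from_euler('xyz',[180,0,yaw],degrees=True)
    rv=(M.inv()*G).as_rotvec(degrees=True)
    d=np.array(pos)-p
    if n is None: n=max(1,int(np.ceil(max(np.linalg.norm(d)/.045,np.linalg.norm(rv)/8.4))))
    rows=[]
    for i in range(n):
        Mi=M*R.from_rotvec(rv*i/n,degrees=True)
        s=Mi.inv().apply(d/n)*100
        rows.append([claw,[round(float(v),2) for v in s],[round(float(v),2) for v in rv/n]])
    return rows
if __name__=='__main__':
    a=[float(v) for v in sys.argv[1:]]
    r=plan(a[:3],a[3],a[4],int(a[5]) if len(a)>5 else None)
    o=get_obs(); print('t',round(o['time'],2),'pos',np.round(o['ee_pos'],4),'rpy',np.round(o['tcp_rot'],2),'F',np.round(o['wrist_force'],1),'open',round(o['opening'],4))
    print(len(r)); print(json.dumps(r))
E
python3 plan.py .4195 .2717 .17 5.8 0.35
```

```text
t 1.3 pos [0.1619 0.5256 0.2423] rpy [180.    -0.    72.88] F [0.1 0.3 0.6] open 0.0852
9
[[0.35, [-1.85, 3.57, 0.8], [-0.0, -0.0, 7.45]], [0.35, [-1.38, 3.78, 0.8], [-0.0, -0.0, 7.45]], [0.35, [-0.87, 3.92, 0.8], [-0.0, -0.0, 7.45]], [0.35, [-0.36, 4.0, 0.8], [-0.0, -0.0, 7.45]], [0.35, [0.16, 4.02, 0.8], [-0.0, -0.0, 7.45]], [0.35, [0.68, 3.96, 0.8], [-0.0, -0.0, 7.45]], [0.35, [1.19, 3.84, 0.8], [-0.0, -0.0, 7.45]], [0.35, [1.68, 3.65, 0.8], [-0.0, -0.0, 7.45]], [0.35, [2.14, 3.4, 0.8], [-0.0, -0.0, 7.45]]]
```

Emit:
play_rows:
  rows:
    - [0.35, [-1.8, 3.6, 0.8], [0, 0, 7.5]]
    - [0.35, [-1.4, 3.8, 0.8], [0, 0, 7.5]]
    - [0.35, [-0.9, 3.9, 0.8], [0, 0, 7.5]]
    - [0.35, [-0.4, 4.0, 0.8], [0, 0, 7.5]]
    - [0.35, [0.2, 4.0, 0.8], [0, 0, 7.5]]
    - [0.35, [0.7, 4.0, 0.8], [0, 0, 7.5]]
    - [0.35, [1.2, 3.8, 0.8], [0, 0, 7.5]]
    - [0.35, [1.7, 3.6, 0.8], [0, 0, 7.5]]
    - [0.35, [2.1, 3.4, 0.8], [0, 0, 7.5]]
    - [0.35, [0, 0, 0], [0, 0, 0]]
  newtons: 40

```text
time: 2.3
ee_pos: [0.4225, 0.2587, 0.1669]
tcp_rot: [-179.9, -0.1, 2.8]
wrist_force: [0.1, 0.3, 0.2]
opening: 0.0558
```

```bash
python3 plan.py .4195 .2717 .17 5.8 0.35; python3 - <<'E'
from h import *
for n in ['top','side']:
    c=camera(n); p=proj(c,[[.42,.27,.14]])[0].astype(int); print(n,p)
    im=c['img'][p[1]-70:p[1]+70,p[0]-90:p[0]+90]; save(n+'_hov',cv2.resize(im,None,fx=4,fy=4,interpolation=cv2.INTER_CUBIC))
E
```

```text
t 2.3 pos [0.4225 0.2587 0.1669] rpy [-1.7987e+02 -1.0000e-01  2.8000e+00] F [0.1 0.3 0.2] open 0.0558
1
[[0.35, [-0.24, -1.31, -0.31], [-0.12, -0.1, -3.0]]]
top [208 276]
side [367 311]
```

View pics/top_hov.png

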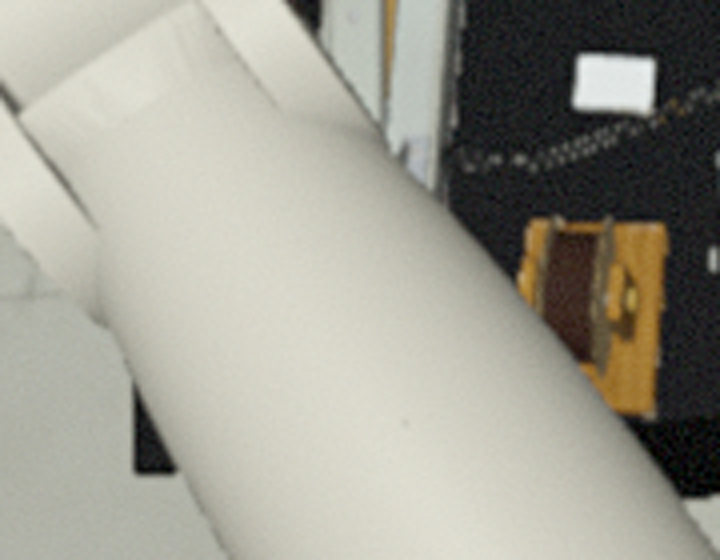

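View pics/side_hov.png

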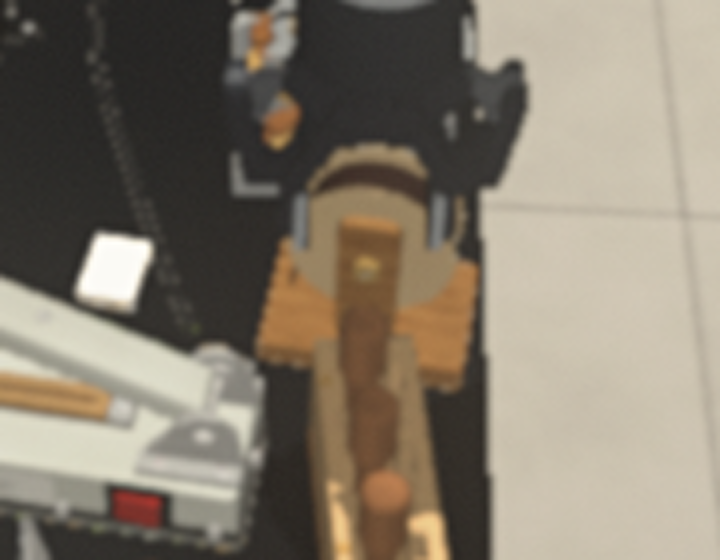

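```bash
python3 - <<'E'
from h import *
c=camera('side'); o=get_obs(); p=o['ee_pos']; M=R.from_euler('xyz',o['tcp_rot'],degrees=True).as_matrix()
for s in (-1,1):
  for w in (-.011,.011):
    for dz in (.011,.006,0):
      q=p+M@np.array([s*o['opening']/2,w,dz]); uv=proj(c,q)[0]; print(s,w,dz,np.round((uv-[277,241])*4))
E
```

```text
-1 -0.011 0.011 [423. 263.]
-1 -0.011 0.006 [424. 256.]
-1 -0.011 0 [425. 247.]
-1 0.011 0.011 [420. 229.]
-1 0.011 0.006 [421. 222.]
-1 0.011 0 [422. 213.]
1 -0.011 0.011 [305. 262.]
1 -0.011 0.006 [305. 255.]
1 -0.011 0 [306. 246.]
1 0.011 0.011 [304. 229.]
1 0.011 0.006 [304. 221.]
1 0.011 0 [305. 212.]
```

Emit:
play_rows:
  rows:
    - [0.4, [-0.2, -1.3, 0], [0, 0, -3.0]]
    - [0.4, [0, 0, 0], [0, 0, 0]]
  newtons: 20

```text
time: 2.65
ee_pos: [0.4165, 0.2775, 0.1691]
tcp_rot: [-179.7, -0.2, 6.8]
wrist_force: [-0.3, -0.2, 0.2]
opening: 0.0517
```

```bash
python3 plan.py .4195 .2717 .096 5.8 0.4; python3 - <<'E'
from h import *
c=camera('side'); im=c['img'][241:381,277:457]; save('side_hov2',cv2.resize(im,None,fx=4,fy=4,interpolation=cv2.INTER_CUBIC))
E
```

```text
t 2.65 pos [0.4165 0.2775 0.1691] rpy [-179.73   -0.19    6.84] F [-0.3 -0.2  0.2] open 0.0517
2
[[0.4, [0.1, 0.32, 3.65], [-0.14, -0.1, 0.52]], [0.4, [0.11, 0.31, 3.65], [-0.14, -0.1, 0.52]]]
```

View pics/side_hov2.png

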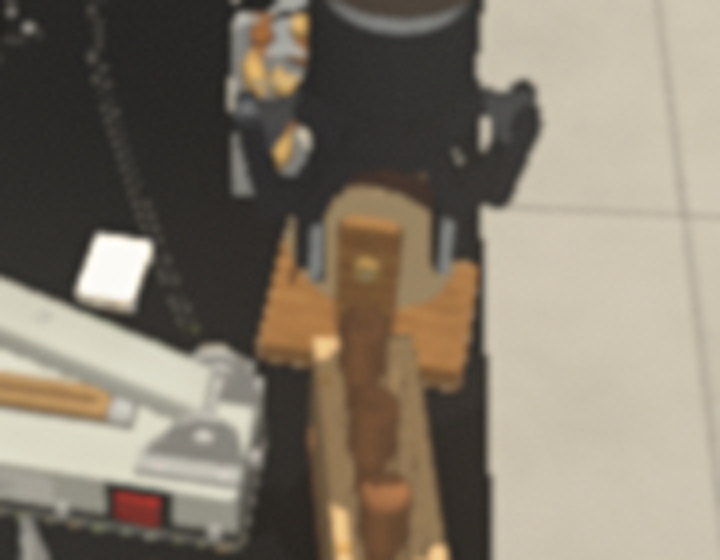

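Emit:
play_rows:
  rows:
    - [0.4, [0.2, 0.4, 0], [0, 0, 0.8]]
    - [0.4, [0, 0, 0], [0, 0, 0]]
    - [0.4, [0, 0, 0], [0, 0, 0]]

```text
time: 3.0
ee_pos: [0.4182, 0.2747, 0.1694]
tcp_rot: [-179.7, -0.2, 6.1]
wrist_force: [0.1, -0.3, 0.3]
opening: 0.0513
```

```bash
python3 plan.py .4195 .2717 .096 5.8 0.4
```

```text
t 3.0 pos [0.4182 0.2747 0.1694] rpy [-179.74   -0.21    6.11] F [ 0.1 -0.3  0.3] open 0.0513
2
[[0.4, [0.04, 0.17, 3.67], [-0.13, -0.1, 0.16]], [0.4, [0.04, 0.16, 3.67], [-0.13, -0.1, 0.16]]]
```

Emit:
play_rows:
  rows:
    - [0.4, [0.05, 0.2, 1.5], [-0.2, -0.2, 0.2]]
    - [0.4, [0.05, 0.1, 2], [-0.1, 0, 0.1]]
    - [0.4, [0, 0, 1.5], [0, 0, 0]]
    - [0.4, [0, 0, 0.6], [0, 0, 0]]
    - [0.4, [0, 0, 0], [0, 0, 0]]

```text
time: 3.5
ee_pos: [0.4193, 0.2707, 0.1081]
tcp_rot: [179.9, 0.1, 5.7]
wrist_force: [-0.9, 0.3, 0.9]
opening: 0.0514
```

```bash
python3 plan.py .4195 .2717 .096 5.8 0.4; python3 - <<'E'
from h import *
c=camera('side'); im=c['img'][241:381,277:457]; save('side_hov3',cv2.resize(im,None,fx=4,fy=4,interpolation=cv2.INTER_CUBIC))
E
```

```text
t 3.5 pos [0.4193 0.2707 0.1081] rpy [1.7988e+02 8.0000e-02 5.7200e+00] F [-0.9  0.3  0.9] open 0.0514
1
[[0.4, [0.03, -0.1, 1.21], [0.12, 0.08, -0.08]]]
```

View pics/side_hov3.png

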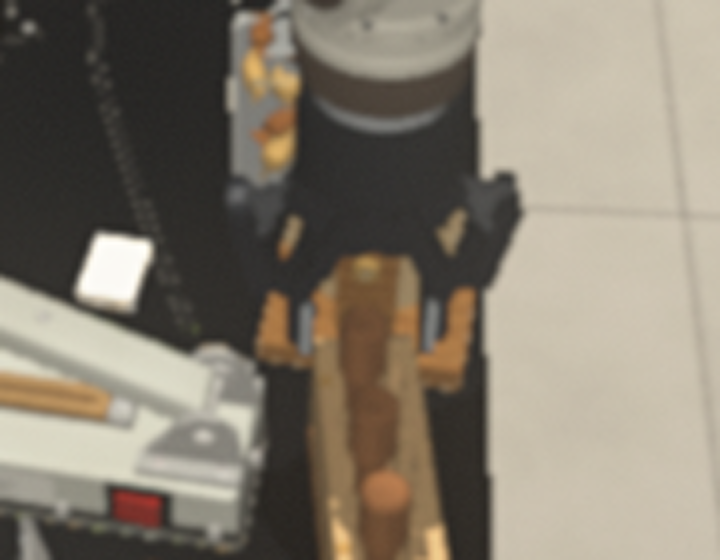

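Emit:
play_rows:
  rows:
    - [0.4, [0.1, -0.1, 0.7], [0, 0, 0]]
    - [0.4, [0, 0, 0.4], [0, 0, 0]]
    - [0.4, [0, 0, 0], [0, 0, 0]]
    - [0.7, [0, 0, 0], [0, 0, 0]]
    - [0.7, [0, 0, 0], [0, 0, 0]]
    - [0.7, [0, 0, 0], [0, 0, 0]]
    - [0.7, [0, 0, 0], [0, 0, 0]]
    - [0.8, [0, 0, 0], [0, 0, 0]]
    - [0.9, [0, 0, 0], [0, 0, 0]]

```text
time: 4.45
ee_pos: [0.4214, 0.2725, 0.099]
tcp_rot: [180.0, -0.1, 5.7]
wrist_force: [0.4, -0.6, -1.6]
opening: 0.0236
```

Emit:
play_rows:
  rows:
    - [0.9, [0, 0, 0], [0, 0, 0]]
    - [0.9, [0, 0, -0.5], [0, 0, 0]]
    - [0.9, [0, 0, -1], [0, 0, 0]]
    - [0.9, [0, 0, -1], [0, 0, 0]]
    - [0.9, [0, 0, -1], [0, 0, 0]]
  newtons: 50

```text
time: 4.95
ee_pos: [0.4209, 0.2722, 0.1356]
tcp_rot: [179.9, -0.0, 5.7]
wrist_force: [-0.0, 0.5, -0.4]
opening: 0.0227
```

Emit:
play_rows:
  rows:
    - [0.9, [0, 0, -1.5], [0, 0, 0]]
    - [0.9, [0, 0, -2], [0, 0, 0]]
    - [0.9, [0, 0, -2], [0, 0, 0]]
    - [0.9, [0, 0, -2], [0, 0, 0]]
    - [0.9, [0, 0, -2], [0, 0, 0]]
    - [0.9, [0, 0, -1], [0, 0, 0]]
    - [0.9, [0, 0, 0], [0, 0, 0]]

```text
time: 5.65
ee_pos: [0.4213, 0.2726, 0.2521]
tcp_rot: [-179.9, -0.4, 5.7]
wrist_force: [0.7, -0.8, -1.2]
opening: 0.0228
```

```bash
python3 - <<'E'
from h import *
print(get_obs()['ee_pos'],get_obs()['q'],get_obs()['wrist_force'])
for n in ['top','side']:
    c=camera(n); save(n+'_l1',c['img'])
E
```

```text
[0.42125928 0.27259951 0.25212151] [ 3.29483940e+01 -1.78106817e+00  4.26187611e+00  9.56721894e+01
 -7.55147304e-02  1.17236085e+02] [ 0.74625201 -0.84069235 -1.18617358]
```

View pics/side_l1.png

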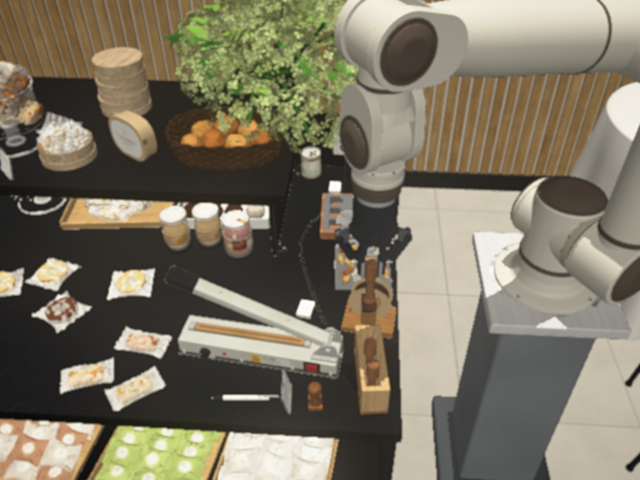

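View pics/top_l1.png

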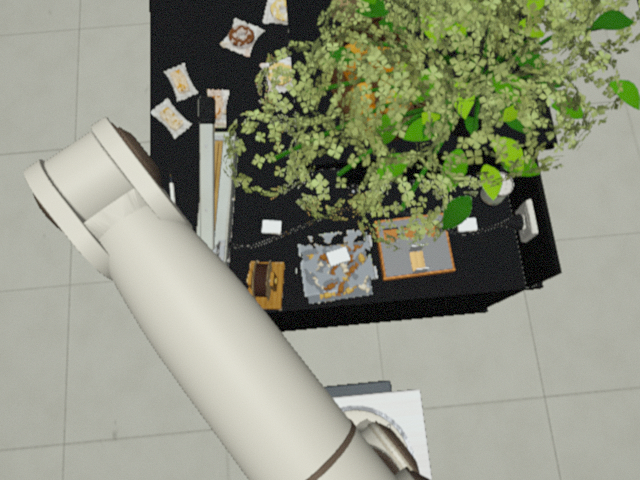

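```bash
cat > fit.py <<'E'
from h import *
from scipy.optimize import minimize
cams={}
import pickle
K={'top':(519.08014712,328.35677931,240.91349443,[0.18560808,0.03770497,1.20572643],[-1.64844871e+02,1.41780344e-01,-9.53285808e+01]),
'side':(593.21378749,326.92757359,237.03288053,[0.44552327,1.04382399,0.97515612],[-1.30118424e+02,7.39443100e-02,-1.76240686e+02])}
def cam0(n,png):
    f,a,b,x,o=K[n]
    return dict(img=cv2.imread(png)[:,:,::-1].copy(),intrinsics=np.array([[f,0,a],[0,f,b],[0,0,1]]),xyz=x,orientation=o)
def score(c,segs,pose,G):
    x,y,th=pose; cs,sn=np.cos(th),np.sin(th); tot=0;n=0
    for (a,b,z) in segs:
        t=np.linspace(.05,.95,60)[:,None]; P=np.array(a)*(1-t)+np.array(b)*t
        W=np.c_[x+cs*P[:,0]-sn*P[:,1],y+sn*P[:,0]+cs*P[:,1],np.full(len(P),z)]
        uv=proj(c,W).astype(np.float32)
        d=uv[-1]-uv[0]; d/=np.linalg.norm(d); nn=np.array([-d[1],d[0]])
        gx=cv2.remap(G[0],uv[:,0],uv[:,1],cv2.INTER_LINEAR)[:,0];gy=cv2.remap(G[1],uv[:,0],uv[:,1],cv2.INTER_LINEAR)[:,0]
        tot+=np.abs((gx*nn[0]+gy*nn[1])).clip(0,150).mean(); n+=1
    return tot/n
def fit(c,segs,p0,rng=(.006,.006,.03)):
    g=cv2.GaussianBlur(cv2.cvtColor(c['img'],cv2.COLOR_RGB2GRAY).astype(np.float32),(0,0),0.8)
    G=(cv2.Sobel(g,cv2.CV_32F,1,0)/4,cv2.Sobel(g,cv2.CV_32F,0,1)/4)
    from scipy.optimize import differential_evolution
    r=differential_evolution(lambda p:-score(c,segs,p,G),[(p0[i]-rng[i],p0[i]+rng[i]) for i in range(3)],seed=1,maxiter=60,tol=1e-6)
    return r.x,-r.fun
def box(x0,x1,y0,y1,z): return [((x0,y0),(x1,y0),z),((x1,y0),(x1,y1),z),((x1,y1),(x0,y1),z),((x0,y1),(x0,y0),z)]
E
python3 - <<'E'
from fit import *
for n in ['top','side']:
    c=cam0(n,f'pics/{n}0.png')
    b=box(-.026,.026,-.078,.078,.075)
    print(n,'block',*[np.round(v,4) for v in fit(c,b,(.411,.3217,.1))])
    t=box(-.071,.071,-.084,.084,.024)
    if n=='side': t=[t[0],t[1],((.071,.06),(.071,-.08),.024)]
    print(n,'tray',*[np.round(v,4) for v in fit(c,t,(.475,-.1875,.047))])
    for L in (-.036,-.038,-.04,-.0345):
        il=box(L-.0225,L+.0225,-.0155,.0155,.024)
        if n=='side': il=[il[0],il[1]]
        print(n,'inlay',L,*[np.round(v,4) for v in fit(c,t+il,(.475,-.1875,.047))])
    pk=[]
    for k in (-.05,0,.05): pk+=[((.0495,k-.0185),(.0495,k+.0185),.024),((.0205,k-.0185),(.0495,k-.0185),.024),((.0205,k+.0185),(.0495,k+.0185),.024)]
    print(n,'pk',*[np.round(v,4) for v in fit(c,pk,(.475,-.1875,.047))])
E
```

```text
top block [0.413  0.3225 0.1092] 79.8601
top tray [ 0.4749 -0.1891  0.0287] 53.1874
top inlay -0.036 [ 0.475  -0.1892  0.0365] 45.9548
top inlay -0.038 [ 0.4762 -0.1891  0.0414] 44.7715
top inlay -0.04 [ 0.4775 -0.1887  0.051 ] 41.6858
top inlay -0.0345 [ 0.474  -0.1894  0.0352] 45.3475
top pk [ 0.4756 -0.1887  0.017 ] 12.5389
side block [0.4095 0.3226 0.11  ] 55.4123
side tray [ 0.4732 -0.1887  0.0417] 54.6954
side inlay -0.036 [ 0.473  -0.1895  0.0388] 41.7101
side inlay -0.038 [ 0.4728 -0.1898  0.035 ] 43.253
side inlay -0.04 [ 0.4732 -0.1894  0.0413] 44.1248
side inlay -0.0345 [ 0.473  -0.1894  0.0398] 40.8821
side pk [ 0.4732 -0.1935  0.0187] 19.3569
```

```bash
python3 plan.py .512 -.238 .25 1.8 0.9 14 | sed 's/\], \[0.9/],\n[0.9/g'
```

```text
t 5.75 pos [0.4209 0.2724 0.2503] rpy [-179.95   -0.25    5.71] F [ 0.5 -0.6 -2. ] open 0.0227
14
[[0.9, [0.28, 3.69, 0.0], [-0.0, -0.02, 0.28]],
[0.9, [0.3, 3.69, 0.0], [-0.0, -0.02, 0.28]],
[0.9, [0.32, 3.69, 0.0], [-0.0, -0.02, 0.28]],
[0.9, [0.34, 3.69, 0.0], [-0.0, -0.02, 0.28]],
[0.9, [0.36, 3.69, 0.0], [-0.0, -0.02, 0.28]],
[0.9, [0.37, 3.68, 0.0], [-0.0, -0.02, 0.28]],
[0.9, [0.39, 3.68, 0.0], [-0.0, -0.02, 0.28]],
[0.9, [0.41, 3.68, 0.0], [-0.0, -0.02, 0.28]],
[0.9, [0.43, 3.68, 0.0], [-0.0, -0.02, 0.28]],
[0.9, [0.45, 3.68, 0.0], [-0.0, -0.02, 0.28]],
[0.9, [0.46, 3.67, 0.0], [-0.0, -0.02, 0.28]],
[0.9, [0.48, 3.67, 0.0], [-0.0, -0.02, 0.28]],
[0.9, [0.5, 3.67, 0.0], [-0.0, -0.02, 0.28]],
[0.9, [0.52, 3.67, 0.0], [-0.0, -0.02, 0.28]]]
```

Emit:
play_rows:
  rows:
    - [0.9, [0.1, 1.5, 0], [0, 0, 0]]
    - [0.9, [0.2, 3, 0], [0, 0, 0.3]]
    - [0.9, [0.3, 3, 0], [0, 0, 0.3]]
    - [0.9, [0.3, 3, 0], [0, 0, 0.3]]
    - [0.9, [0.3, 3, 0], [0, 0, 0.3]]
    - [0.9, [0.3, 3, 0], [0, 0, 0.3]]
    - [0.9, [0.3, 3, 0], [0, 0, 0.3]]
    - [0.9, [0.3, 3, 0], [0, 0, 0.3]]
    - [0.9, [0.3, 3, 0], [0, 0, 0.3]]
    - [0.9, [0.3, 3, 0], [0, 0, 0.3]]
    - [0.9, [0.3, 3, 0], [0, 0, 0.3]]

```text
time: 6.85
ee_pos: [0.4709, -0.0559, 0.2385]
tcp_rot: [179.8, 0.7, 2.9]
wrist_force: [0.5, -0.3, -0.8]
opening: 0.0229
```

```bash
python3 plan.py .512 -.238 .25 1.8 0.9
```

```text
t 6.85 pos [ 0.4709 -0.0559  0.2385] rpy [179.81   0.73   2.88] F [ 0.5 -0.3 -0.8] open 0.0229
5
[[0.9, [0.63, 3.68, -0.23], [0.04, 0.14, 0.22]], [0.9, [0.65, 3.68, -0.23], [0.04, 0.14, 0.22]], [0.9, [0.66, 3.67, -0.23], [0.04, 0.14, 0.22]], [0.9, [0.68, 3.67, -0.23], [0.04, 0.14, 0.22]], [0.9, [0.69, 3.67, -0.23], [0.04, 0.14, 0.22]]]
```

Emit:
play_rows:
  rows:
    - [0.9, [0.6, 3, -0.2], [0, 0.1, 0.2]]
    - [0.9, [0.6, 3, -0.2], [0, 0.1, 0.2]]
    - [0.9, [0.6, 3, -0.2], [0, 0.1, 0.2]]
    - [0.9, [0.6, 3, -0.2], [0, 0.1, 0.2]]
    - [0.9, [0.6, 2.5, -0.2], [0, 0.1, 0.2]]
    - [0.9, [0, 0.5, 0], [0, 0, 0]]
    - [0.9, [0, 0, 0], [0, 0, 0]]
    - [0.9, [0, 0, 0], [0, 0, 0]]

```text
time: 7.65
ee_pos: [0.5009, -0.2178, 0.2401]
tcp_rot: [-180.0, 1.0, 1.4]
wrist_force: [0.7, -1.2, -1.0]
opening: 0.0224
```

```bash
python3 plan.py .512 -.238 .16 1.8 0.9
```

```text
t 7.65 pos [ 0.5009 -0.2178  0.2401] rpy [-179.99    0.96    1.43] F [ 0.7 -1.2 -1. ] open 0.0224
2
[[0.9, [0.59, 1.02, 3.99], [-0.01, 0.48, -0.18]], [0.9, [0.56, 1.02, 4.0], [-0.01, 0.48, -0.18]]]
```

Emit:
play_rows:
  rows:
    - [0.9, [0.6, 1, 0], [0, 0.5, -0.2]]
    - [0.9, [0.5, 1, 0], [0, 0.5, -0.2]]
    - [0.9, [0, 0, 0], [0, 0, 0]]
    - [0.9, [0, 0, 0], [0, 0, 0]]

```text
time: 8.05
ee_pos: [0.5133, -0.237, 0.24]
tcp_rot: [-180.0, -0.1, 2.0]
wrist_force: [-0.8, 0.6, 0.5]
opening: 0.0227
```

```bash
python3 plan.py .512 -.238 .135 1.8 0.9
```

```text
t 8.05 pos [ 0.5133 -0.237   0.24  ] rpy [-1.7998e+02 -1.4000e-01  2.0500e+00] F [-0.8  0.6  0.5] open 0.0227
3
[[0.9, [-0.05, 0.03, 3.5], [-0.01, -0.05, 0.08]], [0.9, [-0.05, 0.03, 3.5], [-0.01, -0.05, 0.08]], [0.9, [-0.05, 0.03, 3.5], [-0.01, -0.05, 0.08]]]
```

Emit:
play_rows:
  rows:
    - [0.9, [-0.1, 0.1, 1.5], [0, 0, 0.2]]
    - [0.9, [0, 0, 2], [0, 0, 0]]
    - [0.9, [0, 0, 2], [0, 0, 0]]
    - [0.9, [0, 0, 2], [0, 0, 0]]
    - [0.9, [0, 0, 1.5], [0, 0, 0]]
    - [0.9, [0, 0, 0.5], [0, 0, 0]]
    - [0.9, [0, 0, 0], [0, 0, 0]]

```text
time: 8.75
ee_pos: [0.5132, -0.2364, 0.1433]
tcp_rot: [180.0, -0.3, 2.0]
wrist_force: [-0.3, -0.3, -1.4]
opening: 0.0228
```

```bash
python3 plan.py .512 -.238 .135 1.8 0.9;  python3 - <<'E'
from h import *
for n in ['top','side']:
    c=camera(n); p=proj(c,[[.51,-.22,.05]])[0].astype(int); print(n,p)
    im=c['img'][p[1]-50:p[1]+50,p[0]-65:p[0]+65]; save(n+'_ins1',cv2.resize(im,None,fx=6,fy=6,interpolation=cv2.INTER_CUBIC))
E
```

```text
t 8.75 pos [ 0.5132 -0.2364  0.1433] rpy [179.98  -0.27   1.97] F [-0.3 -0.3 -1.4] open 0.0228
1
[[0.9, [-0.12, 0.15, 0.83], [0.02, -0.27, 0.17]]]
top [427 226]
side [334 196]
```

View pics/side_ins1.png

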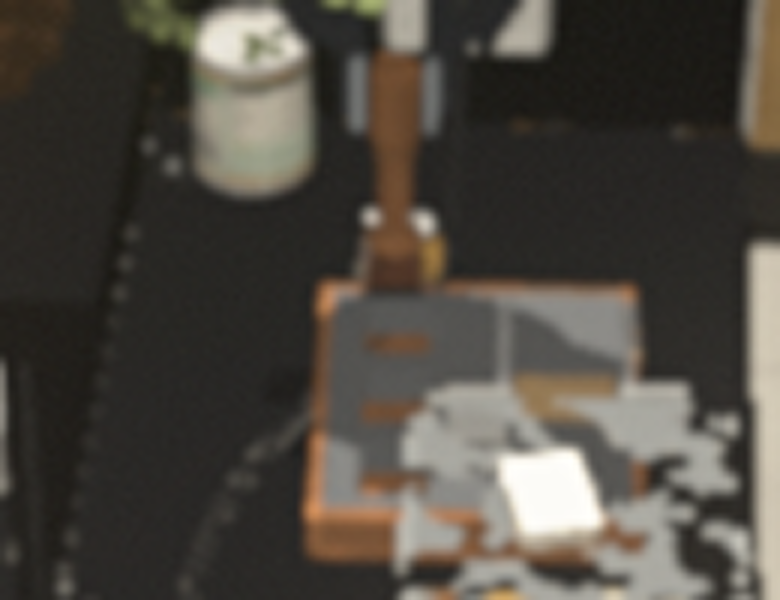

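View pics/top_ins1.png

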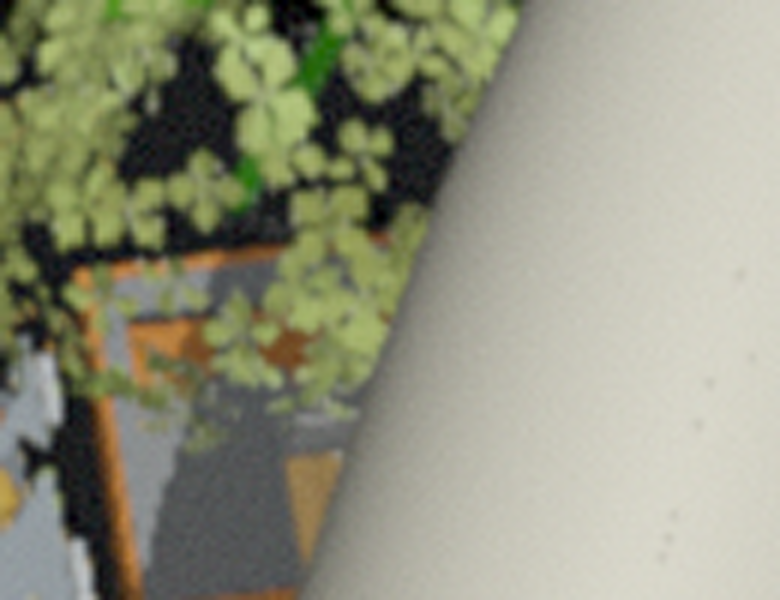

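```bash
cat > foot.py <<'E'
from h import *
def view(name,tcp_off=(0,0.0006),tray=(.473,-.189,.039),dz=.089,shift=-.0019,pk=-.05,h=45,w=45,fx=13):
    o=get_obs(); p=np.array(o['ee_pos']); c=camera('side')
    th=np.deg2rad(o['tcp_rot'][2]+.6)
    ctr=np.array([p[0]+tcp_off[0]+shift,p[1]+tcp_off[1],p[2]-dz])
    def T(pts,x,y,t,z): return [[x+np.cos(t)*a-np.sin(t)*b,y+np.sin(t)*a+np.cos(t)*b,z] for a,b in pts]
    pu=proj(c,[ctr])[0].astype(int)
    u0,v0=pu[0]-w//2,pu[1]-h//2
    im=cv2.resize(c['img'][v0:v0+h,u0:u0+w],None,fx=fx,fy=fx,interpolation=cv2.INTER_CUBIC)
    raw=im.copy()
    f=[(-.013,-.017),(.013,-.017),(.013,.017),(-.013,.017)]
    t=[(-.02,-.006),(-.013,-.006),(-.013,.006),(-.02,.006)]
    def draw(P,col):
        uv=((proj(c,P)+.5-[u0,v0])*fx).astype(np.int32); cv2.polylines(im,[uv],True,col,1)
    for z in (ctr[2],ctr[2]+.016): draw(T(f,ctr[0],ctr[1],th,z),(0,255,0)); draw(T(t,ctr[0],ctr[1],th,z),(0,255,0))
    for k in (-.05,0,.05):
        g=[(.036+a*1.11,k+b*1.09) for a,b in f]; draw(T(g,*tray[:2],tray[2],.024),(255,0,0))
    save(name,np.hstack([raw,im])[:, :]); print(pu,im.shape)
if __name__=='__main__':
    import sys; view(sys.argv[1],w=30,h=44)
E
python3 foot.py foot1
```

```text
[334 190] (572, 390, 3)
```

View pics/foot1.png

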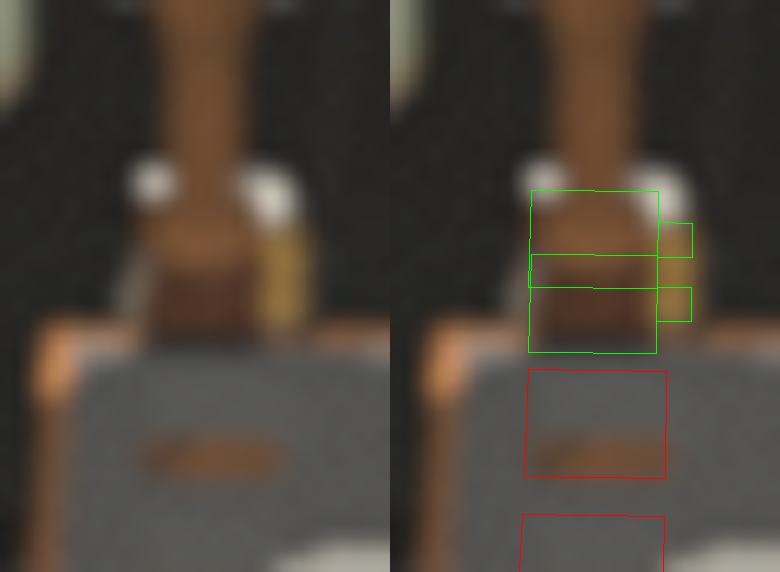

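Emit:
play_rows:
  rows:
    - [0.9, [0, 0.15, 0.5], [0, -0.2, 0.2]]
    - [0.9, [-0.05, 0.05, 0.4], [0, 0, 0.1]]
    - [0.9, [0, 0, 0.3], [0, 0, 0]]
    - [0.9, [0, 0, 0], [0, 0, 0]]

```text
time: 9.3
ee_pos: [0.5142, -0.2395, 0.1337]
tcp_rot: [179.8, -0.3, 1.6]
wrist_force: [0.8, 0.3, -0.2]
opening: 0.0231
```

```bash
python3 plan.py .5128 -.2382 .118 1.7 0.9; python3 foot.py foot2
```

```text
t 9.3 pos [ 0.5142 -0.2395  0.1337] rpy [179.84  -0.32   1.63] F [ 0.8  0.3 -0.2] open 0.0231
1
[[0.9, [-0.15, -0.14, 1.57], [0.16, -0.32, -0.07]]]
[333 193] (572, 390, 3)
```

View pics/foot2.png

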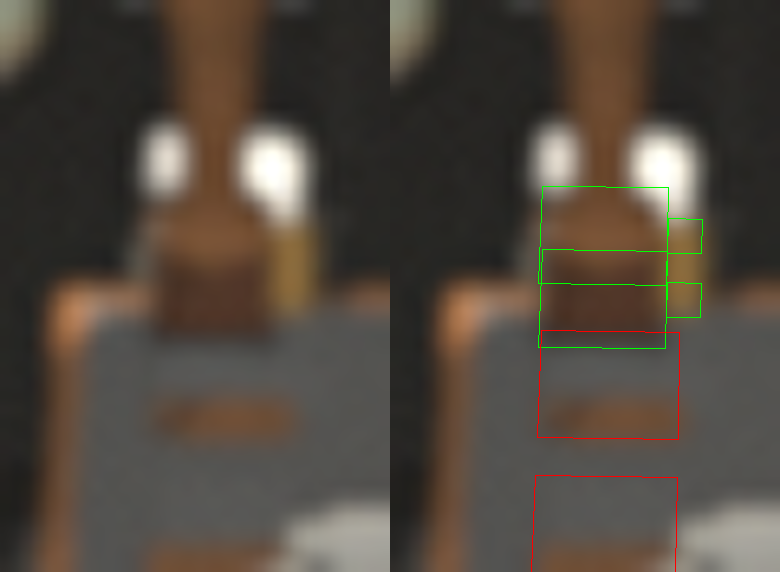

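```bash
python3 -c "
from h import *
for i in range(4): print(get_obs()['ee_pos'],get_obs()['time']); camera('side')
"; python3 foot.py foot3
```

```text
[ 0.51429534 -0.23955595  0.13395868] 9.35
[ 0.51434328 -0.23954097  0.13411718] 9.4
[ 0.51437838 -0.23953392  0.13425688] 9.45
[ 0.51442517 -0.23954706  0.13433662] 9.5
[333 193] (572, 390, 3)
```

View pics/foot3.png

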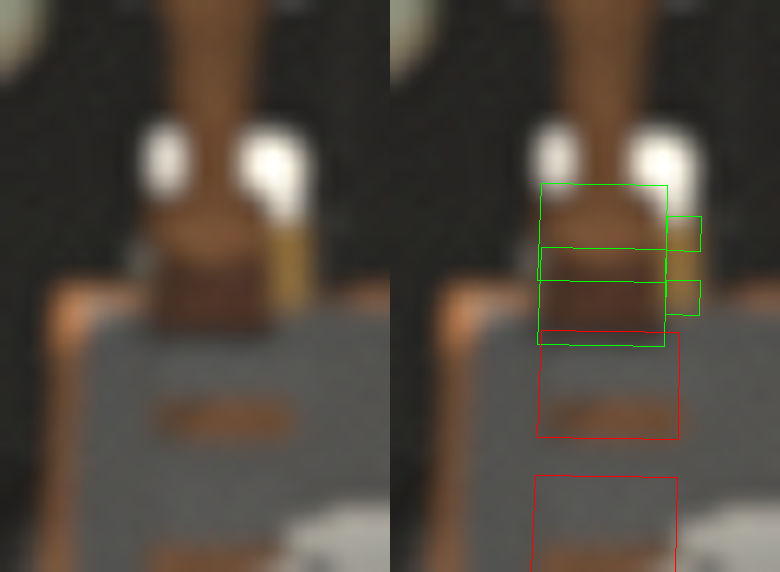

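Emit:
play_rows:
  rows:
    - [0.9, [-0.15, -0.1, 0.5], [0, -0.3, 0]]
    - [0.9, [0, 0, 0.5], [0, 0, 0]]
    - [0.9, [0, 0, 0.4], [0, 0, 0]]
    - [0.9, [0, 0, 0], [0, 0, 0]]
    - [0.9, [0, 0, 0], [0, 0, 0]]

```text
time: 10.1
ee_pos: [0.5127, -0.2384, 0.1187]
tcp_rot: [179.8, -0.0, 1.6]
wrist_force: [0.2, -0.7, -1.2]
opening: 0.0227
```

```bash
python3 plan.py .5128 -.2382 .116 1.7 0.9; python3 foot.py foot4
```

```text
t 10.1 pos [ 0.5127 -0.2384  0.1187] rpy [179.84  -0.     1.64] F [ 0.2 -0.7 -1.2] open 0.0227
1
[[0.9, [0.01, -0.02, 0.27], [0.16, -0.0, -0.06]]]
[334 198] (572, 390, 3)
```

View pics/foot4.png

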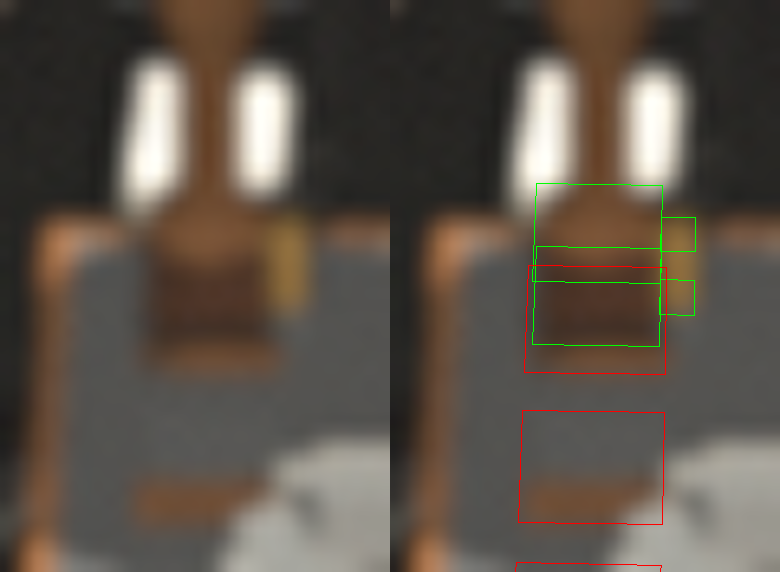

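Emit:
play_rows:
  rows:
    - [0.9, [-0.1, 0, 0.3], [0.1, 0, 0]]
    - [0.9, [0, 0, 0.3], [0, 0, 0]]
    - [0.9, [0, 0, 0.2], [0, 0, 0]]
    - [0.9, [0, 0, 0], [0, 0, 0]]

```text
time: 10.55
ee_pos: [0.5117, -0.2386, 0.1103]
tcp_rot: [179.9, -0.0, 1.6]
wrist_force: [-0.1, 0.2, -0.9]
opening: 0.0228
```

```bash
python3 plan.py .5117 -.2382 .095 1.7 0.9; python3 foot.py foot5
```

```text
t 10.55 pos [ 0.5117 -0.2386  0.1103] rpy [ 1.7993e+02 -2.0000e-02  1.6300e+00] F [-0.1  0.2 -0.9] open 0.0228
1
[[0.9, [0.0, -0.04, 1.53], [0.07, -0.02, -0.07]]]
[334 200] (572, 390, 3)
```

View pics/foot5.png

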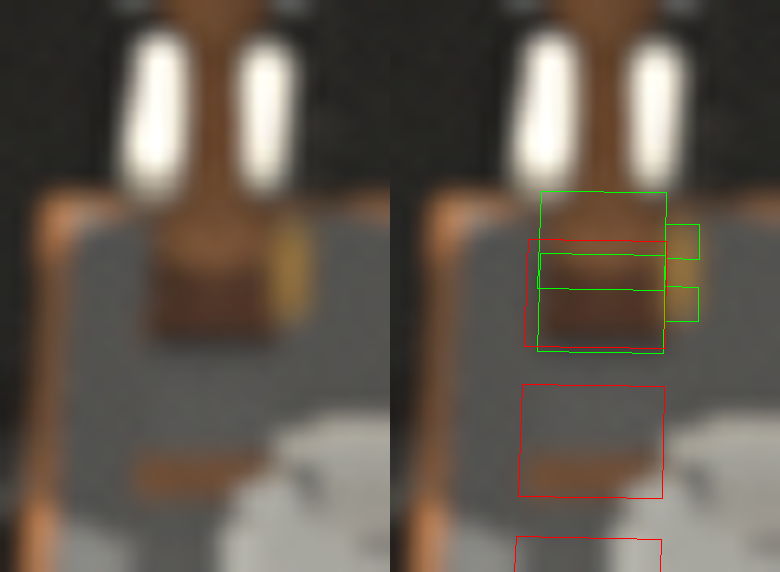

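Emit:
play_rows:
  rows:
    - [0.9, [0, 0, 0.3], [0, 0, 0]]
    - [0.9, [0, 0, 0.2], [0, 0, 0]]
    - [0.9, [0, 0, 0], [0, 0, 0]]

```text
time: 10.9
ee_pos: [0.5118, -0.2386, 0.1052]
tcp_rot: [179.9, -0.0, 1.6]
wrist_force: [-0.0, -1.1, -0.9]
opening: 0.0225
```

Emit:
play_rows:
  rows:
    - [0.9, [0, 0, 0.3], [0, 0, 0]]
    - [0.9, [0, 0, 0.2], [0, 0, 0]]
    - [0.9, [0, 0, 0], [0, 0, 0]]

```text
time: 11.2
ee_pos: [0.5118, -0.2386, 0.0997]
tcp_rot: [179.9, -0.0, 1.6]
wrist_force: [0.2, 0.4, -2.1]
opening: 0.0227
```

Emit:
play_rows:
  rows:
    - [0.9, [0, 0, 0.3], [0, 0, 0]]
    - [0.9, [0, 0, 0.2], [0, 0, 0]]
    - [0.9, [0, 0, 0.1], [0, 0, 0]]
    - [0.9, [0, 0, 0], [0, 0, 0]]

```text
time: 11.6
ee_pos: [0.5122, -0.239, 0.0953]
tcp_rot: [179.8, -0.2, 1.6]
wrist_force: [0.1, 1.5, -1.3]
opening: 0.0227
```

```bash
python3 foot.py foot6
```

```text
[334 205] (572, 390, 3)
```

View pics/foot6.png

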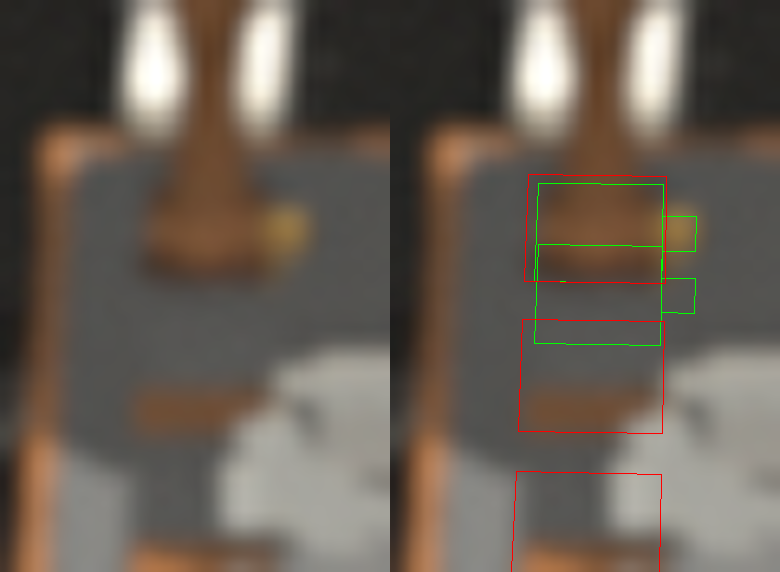

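Emit:
play_rows:
  rows:
    - [0.9, [0, 0, 0.15], [0, 0, 0]]
    - [0.9, [0, 0, 0.15], [0, 0, 0]]
    - [0.9, [0, 0, 0.1], [0, 0, 0]]

```text
time: 11.95
ee_pos: [0.5124, -0.2393, 0.095]
tcp_rot: [179.7, -0.3, 1.6]
wrist_force: [-2.6, 1.2, 6.2]
opening: 0.0226
```

Emit:
play_rows:
  rows:
    - [0.4, [0, 0, 0], [0, 0, 0]]
    - [0.4, [0, 0, 0], [0, 0, 0]]
    - [0.4, [0, 0, 0], [0, 0, 0]]
    - [0.4, [0, 0, -1], [0, 0, 0]]
    - [0.4, [0, 0, -2], [0, 0, 0]]
    - [0.4, [0, 0, -2], [0, 0, 0]]
    - [0.4, [0, 0, -2], [0, 0, 0]]
    - [0.4, [0, 0, -2], [0, 0, 0]]
    - [0.4, [0, 0, -1], [0, 0, 0]]
    - [0.4, [0, 0, 0], [0, 0, 0]]

```text
time: 12.95
ee_pos: [0.5117, -0.2387, 0.2004]
tcp_rot: [179.8, -0.3, 1.6]
wrist_force: [-0.5, 0.7, -0.1]
opening: 0.0513
```

```bash
python3 - <<'E'
from h import *
c=camera('side'); im=c['img'][150:270,260:420]; save('s_after1',cv2.resize(im,None,fx=5,fy=5,interpolation=cv2.INTER_CUBIC))
E
python3 plan.py .4160 .3217 .20 5.7 0.4
```

```text
t 13.0 pos [ 0.5115 -0.2386  0.1996] rpy [179.78  -0.24   1.62] F [ 0.5 -0.2 -0.2] open 0.0513
13
[[0.4, [-0.61, -4.33, -0.02], [0.02, -0.02, -0.31]], [0.4, [-0.59, -4.33, -0.02], [0.02, -0.02, -0.31]], [0.4, [-0.56, -4.34, -0.02], [0.02, -0.02, -0.31]], [0.4, [-0.54, -4.34, -0.02], [0.02, -0.02, -0.31]], [0.4, [-0.52, -4.34, -0.02], [0.02, -0.02, -0.31]], [0.4, [-0.49, -4.34, -0.01], [0.02, -0.02, -0.31]], [0.4, [-0.47, -4.35, -0.01], [0.02, -0.02, -0.31]], [0.4, [-0.45, -4.35, -0.01], [0.02, -0.02, -0.31]], [0.4, [-0.42, -4.35, -0.01], [0.02, -0.02, -0.31]], [0.4, [-0.4, -4.35, -0.01], [0.02, -0.02, -0.31]], [0.4, [-0.37, -4.36, -0.01], [0.02, -0.02, -0.31]], [0.4, [-0.35, -4.36, -0.01], [0.02, -0.02, -0.31]], [0.4, [-0.33, -4.36, -0.0], [0.02, -0.02, -0.31]]]
```

View pics/s_after1.png

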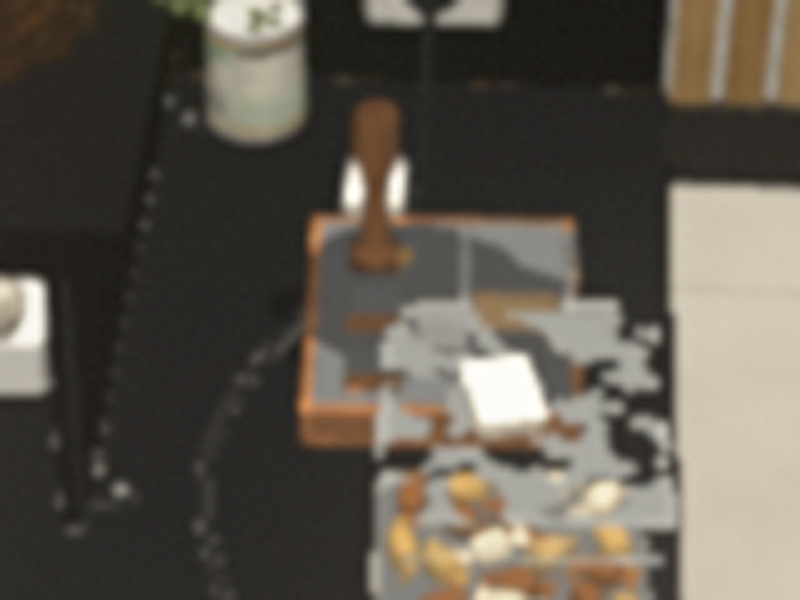

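Emit:
play_rows:
  rows:
    - [0.4, [-0.3, -2, 0], [0, 0, -0.1]]
    - [0.4, [-0.6, -4, -0.1], [0, 0, -0.3]]
    - [0.4, [-0.6, -4, -0.1], [0, 0, -0.3]]
    - [0.4, [-0.6, -4, -0.1], [0, 0, -0.3]]
    - [0.4, [-0.6, -4, -0.1], [0, 0, -0.3]]
    - [0.4, [-0.5, -4, -0.1], [0, 0, -0.3]]
    - [0.4, [-0.5, -4, -0.1], [0, 0, -0.3]]
    - [0.4, [-0.5, -4, 0], [0, 0, -0.3]]
    - [0.4, [-0.5, -4, 0], [0, 0, -0.3]]
    - [0.4, [-0.4, -4, 0], [0, 0, -0.3]]
    - [0.4, [-0.4, -4, 0], [0, 0, -0.3]]
    - [0.4, [-0.4, -4, 0], [0, 0, -0.3]]

```text
time: 14.2
ee_pos: [0.4133, 0.2365, 0.1908]
tcp_rot: [179.9, 0.7, 4.9]
wrist_force: [0.8, -0.3, -0.0]
opening: 0.0509
```

```bash
python3 plan.py .4157 .3222 .20 5.7 0.4
```

```text
t 14.2 pos [0.4133 0.2365 0.1908] rpy [179.93   0.75   4.87] F [ 0.8 -0.3 -0. ] open 0.0509
2
[[0.4, [0.48, -4.26, -0.47], [0.03, 0.37, -0.42]], [0.4, [0.51, -4.25, -0.47], [0.03, 0.37, -0.42]]]
```

Emit:
play_rows:
  rows:
    - [0.4, [0.3, -3, 0], [0, 0.3, -0.3]]
    - [0.4, [0.3, -2.5, 0], [0, 0.3, -0.3]]
    - [0.4, [0.2, -1, 0], [0, 0, 0]]
    - [0.4, [0, 0, 0], [0, 0, 0]]
    - [0.4, [0, 0, 0], [0, 0, 0]]

```text
time: 14.7
ee_pos: [0.4082, 0.3085, 0.1853]
tcp_rot: [179.8, 0.6, 6.0]
wrist_force: [-1.0, -0.6, 0.3]
opening: 0.0515
```

```bash
python3 plan.py .4157 .3222 .14 5.7 0.4
```

```text
t 14.7 pos [0.4082 0.3085 0.1853] rpy [179.75   0.56   5.98] F [-1.  -0.6  0.3] open 0.0515
2
[[0.4, [0.47, -0.65, 2.26], [0.13, 0.28, 0.14]], [0.4, [0.45, -0.65, 2.26], [0.13, 0.28, 0.14]]]
```

Emit:
play_rows:
  rows:
    - [0.4, [0.5, -0.8, 0], [0.1, 0.3, 0.1]]
    - [0.4, [0.3, -0.4, 0.5], [0.1, 0.3, 0.1]]
    - [0.4, [0, 0, 1], [0, 0, 0]]
    - [0.4, [0, 0, 1], [0, 0, 0]]
    - [0.4, [0, 0, 1], [0, 0, 0]]
    - [0.4, [0, 0, 0], [0, 0, 0]]

```text
time: 15.3
ee_pos: [0.416, 0.3188, 0.1464]
tcp_rot: [179.9, -0.0, 5.5]
wrist_force: [-0.1, -0.5, 0.1]
opening: 0.0513
```

```bash
python3 plan.py .4157 .3222 .099 5.7 0.4
```

```text
t 15.3 pos [0.416  0.3188 0.1464] rpy [ 1.7992e+02 -4.0000e-02  5.4900e+00] F [-0.1 -0.5  0.1] open 0.0513
2
[[0.4, [-0.0, -0.17, 2.37], [0.04, -0.02, -0.11]], [0.4, [0.0, -0.17, 2.37], [0.04, -0.02, -0.11]]]
```

Emit:
play_rows:
  rows:
    - [0.4, [0, -0.3, 1], [0, 0, -0.1]]
    - [0.4, [0, 0, 1], [0, 0, -0.1]]
    - [0.4, [0, 0, 0.8], [0, 0, 0]]
    - [0.4, [0, 0, 0], [0, 0, 0]]

```text
time: 15.7
ee_pos: [0.4155, 0.3217, 0.1154]
tcp_rot: [179.9, -0.0, 5.7]
wrist_force: [-0.5, 0.7, -0.0]
opening: 0.0511
```

```bash
python3 plan.py .4157 .3222 .099 5.7 0.4
```

```text
t 15.7 pos [0.4155 0.3217 0.1154] rpy [179.89  -0.     5.7 ] F [-0.5  0.7 -0. ] open 0.0511
1
[[0.4, [0.03, -0.05, 1.64], [0.11, -0.0, -0.0]]]
```

Emit:
play_rows:
  rows:
    - [0.4, [0.05, -0.05, 0.8], [0.1, 0, 0]]
    - [0.4, [0, 0, 0.6], [0, 0, 0]]
    - [0.4, [0, 0, 0.1], [0, 0, 0]]
    - [0.7, [0, 0, 0], [0, 0, 0]]
    - [0.7, [0, 0, 0], [0, 0, 0]]
    - [0.8, [0, 0, 0], [0, 0, 0]]
    - [0.9, [0, 0, 0], [0, 0, 0]]
    - [0.9, [0, 0, 0], [0, 0, 0]]
  newtons: 20

```text
time: 16.5
ee_pos: [0.4163, 0.3225, 0.1]
tcp_rot: [-180.0, -0.1, 5.7]
wrist_force: [0.2, 0.2, 0.1]
opening: 0.0232
```

```bash
python3 plan.py .4157 .3222 .099 5.7 0.4
```

```text
t 16.5 pos [0.4163 0.3225 0.1   ] rpy [-1.7996e+02 -7.0000e-02  5.7000e+00] F [0.2 0.2 0.1] open 0.0232
1
[[0.4, [-0.06, 0.03, 0.1], [-0.04, -0.07, -0.0]]]
```

Emit:
play_rows:
  rows:
    - [0.9, [0, 0, 0], [0, 0, 0]]
    - [0.9, [0, 0, -0.5], [0, 0, 0]]
    - [0.9, [0, 0, -1], [0, 0, 0]]
    - [0.9, [0, 0, -1.5], [0, 0, 0]]
    - [0.9, [0, 0, -2], [0, 0, 0]]
    - [0.9, [0, 0, -2], [0, 0, 0]]
    - [0.9, [0, 0, -2], [0, 0, 0]]
    - [0.9, [0, 0, -2], [0, 0, 0]]
    - [0.9, [0, 0, -2], [0, 0, 0]]
    - [0.9, [0, 0, -2], [0, 0, 0]]
    - [0.9, [0, 0, -0.5], [0, 0, 0]]
    - [0.9, [0, 0, 0], [0, 0, 0]]
  newtons: 50

```text
time: 17.7
ee_pos: [0.4158, 0.3221, 0.2686]
tcp_rot: [-179.8, -0.3, 5.7]
wrist_force: [1.0, 0.1, -1.1]
opening: 0.0226
```

```bash
python3 plan.py .5098 -.1886 .25 1.7 0.9
```

```text
t 17.7 pos [0.4158 0.3221 0.2686] rpy [-179.81   -0.31    5.7 ] F [ 1.   0.1 -1.1] open 0.0226
12
[[0.9, [0.36, 4.31, 0.14], [-0.02, -0.03, 0.33]], [0.9, [0.38, 4.31, 0.14], [-0.02, -0.03, 0.33]], [0.9, [0.41, 4.31, 0.14], [-0.02, -0.03, 0.33]], [0.9, [0.43, 4.31, 0.15], [-0.02, -0.03, 0.33]], [0.9, [0.46, 4.3, 0.15], [-0.02, -0.03, 0.33]], [0.9, [0.48, 4.3, 0.15], [-0.02, -0.03, 0.33]], [0.9, [0.51, 4.3, 0.15], [-0.02, -0.03, 0.33]], [0.9, [0.53, 4.29, 0.15], [-0.02, -0.03, 0.33]], [0.9, [0.56, 4.29, 0.15], [-0.02, -0.03, 0.33]], [0.9, [0.58, 4.29, 0.15], [-0.02, -0.03, 0.33]], [0.9, [0.61, 4.28, 0.15], [-0.02, -0.03, 0.33]], [0.9, [0.63, 4.28, 0.15], [-0.02, -0.03, 0.33]]]
```

Emit:
play_rows:
  rows:
    - [0.9, [0.2, 2, 0], [0, 0, 0.2]]
    - [0.9, [0.4, 4, 0], [0, 0, 0.4]]
    - [0.9, [0.4, 4, 0], [0, 0, 0.4]]
    - [0.9, [0.5, 4, 0], [0, 0, 0.4]]
    - [0.9, [0.5, 4, 0], [0, 0, 0.4]]
    - [0.9, [0.5, 4, 0], [0, 0, 0.4]]
    - [0.9, [0.5, 4, 0], [0, 0, 0.4]]
    - [0.9, [0.5, 4, 0], [0, 0, 0.4]]
    - [0.9, [0.6, 4, 0], [0, 0, 0.4]]
    - [0.9, [0.6, 4, 0], [0, 0, 0.4]]
    - [0.9, [0.6, 4, 0], [0, 0, 0.4]]
    - [0.9, [0.6, 3, 0], [0, 0, 0]]

```text
time: 18.9
ee_pos: [0.5024, -0.1371, 0.2551]
tcp_rot: [-179.8, 0.4, 1.8]
wrist_force: [-0.1, -0.2, -1.2]
opening: 0.0227
```

```bash
python3 plan.py .5099 -.1884 .24 1.7 0.9
```

```text
t 18.9 pos [ 0.5024 -0.1371  0.2551] rpy [-179.84    0.4     1.77] F [-0.1 -0.2 -1.2] open 0.0227
2
[[0.9, [0.3, 2.58, 0.75], [-0.08, 0.2, 0.03]], [0.9, [0.3, 2.58, 0.75], [-0.08, 0.2, 0.03]]]
```

Emit:
play_rows:
  rows:
    - [0.9, [0.3, 1.5, 0], [-0.1, 0.2, 0]]
    - [0.9, [0.1, 1, 0], [-0.1, 0.2, 0]]
    - [0.9, [0, 0, 0], [0, 0, 0]]
    - [0.9, [0, 0, 0], [0, 0, 0]]
    - [0.9, [0, 0, 0], [0, 0, 0]]

```text
time: 19.4
ee_pos: [0.5065, -0.1639, 0.2518]
tcp_rot: [-179.9, 0.2, 1.6]
wrist_force: [0.3, 0.4, -1.0]
opening: 0.0221
```

```bash
python3 plan.py .5099 -.1884 .24 1.7 0.9
```

```text
t 19.4 pos [ 0.5065 -0.1639  0.2518] rpy [-179.94    0.23    1.6 ] F [ 0.3  0.4 -1. ] open 0.0221
1
[[0.9, [0.28, 2.46, 1.17], [-0.06, 0.23, -0.1]]]
```

Emit:
play_rows:
  rows:
    - [0.9, [0.2, 1.2, 0], [0, 0.2, 0]]
    - [0.9, [0.1, 0.9, 0], [0, 0, 0]]
    - [0.9, [0, 0.2, 0], [0, 0, 0]]
    - [0.9, [0, 0, 0], [0, 0, 0]]
    - [0.9, [0, 0, 0], [0, 0, 0]]

```text
time: 19.9
ee_pos: [0.5107, -0.1868, 0.2524]
tcp_rot: [-180.0, -0.1, 1.8]
wrist_force: [-0.9, 0.4, -0.7]
opening: 0.0226
```

```bash
python3 plan.py .5099 -.1884 .15 1.7 0.9
```

```text
t 19.9 pos [ 0.5107 -0.1868  0.2524] rpy [-1.7996e+02 -5.0000e-02  1.7800e+00] F [-0.9  0.4 -0.7] open 0.0226
3
[[0.9, [-0.03, 0.05, 3.41], [-0.01, -0.02, 0.03]], [0.9, [-0.03, 0.05, 3.41], [-0.01, -0.02, 0.03]], [0.9, [-0.03, 0.05, 3.41], [-0.01, -0.02, 0.03]]]
```

Emit:
play_rows:
  rows:
    - [0.9, [-0.05, 0.1, 1.5], [0, 0, 0]]
    - [0.9, [0, 0, 2], [0, 0, 0]]
    - [0.9, [0, 0, 2], [0, 0, 0]]
    - [0.9, [0, 0, 2], [0, 0, 0]]
    - [0.9, [0, 0, 2], [0, 0, 0]]
    - [0.9, [0, 0, 1.5], [0, 0, 0]]
    - [0.9, [0, 0, 0.5], [0, 0, 0]]
    - [0.9, [0, 0, 0], [0, 0, 0]]

```text
time: 20.7
ee_pos: [0.5105, -0.187, 0.1343]
tcp_rot: [-180.0, -0.2, 1.8]
wrist_force: [-0.5, 0.0, 0.1]
opening: 0.0223
```

```bash
python3 plan.py .5099 -.1884 .12 1.7 0.9
```

```text
t 20.7 pos [ 0.5105 -0.187   0.1343] rpy [-1.7997e+02 -1.6000e-01  1.8000e+00] F [-0.5  0.   0.1] open 0.0223
1
[[0.9, [-0.07, 0.14, 1.43], [-0.03, -0.16, 0.1]]]
```

Emit:
play_rows:
  rows:
    - [0.9, [-0.1, 0.15, 0.5], [0, -0.2, 0.1]]
    - [0.9, [0, 0, 0.5], [0, 0, 0]]
    - [0.9, [0, 0, 0.3], [0, 0, 0]]
    - [0.9, [0, 0, 0], [0, 0, 0]]
    - [0.9, [0, 0, 0], [0, 0, 0]]

```text
time: 21.2
ee_pos: [0.5106, -0.189, 0.123]
tcp_rot: [180.0, -0.1, 1.7]
wrist_force: [-0.3, 1.0, -1.3]
opening: 0.0227
```

```bash
python3 plan.py .5099 -.1884 .11 1.7 0.9; python3 foot.py foot7
```

```text
t 21.2 pos [ 0.5106 -0.189   0.123 ] rpy [ 1.7996e+02 -1.3000e-01  1.6900e+00] F [-0.3  1.  -1.3] open 0.0227
1
[[0.9, [-0.07, -0.06, 1.3], [0.04, -0.13, -0.01]]]
[334 208] (572, 390, 3)
```

View pics/foot7.png

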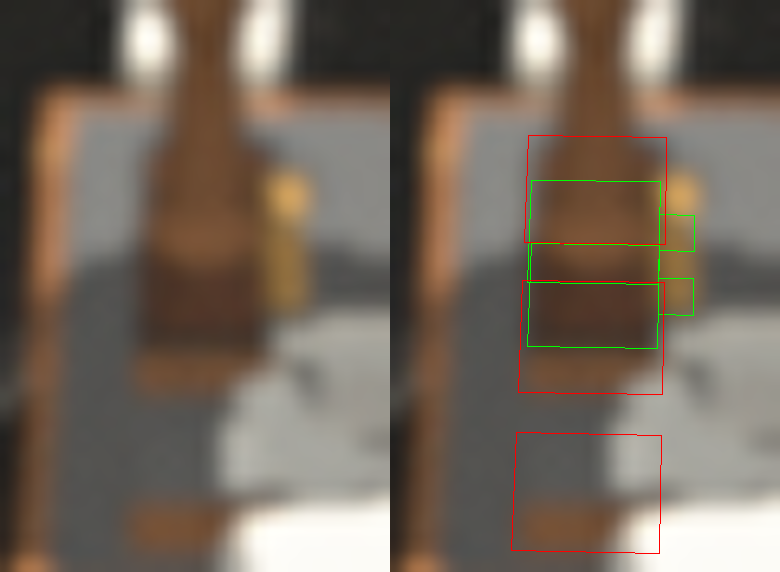

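Emit:
play_rows:
  rows:
    - [0.9, [-0.05, -0.05, 0.4], [0, -0.1, 0]]
    - [0.9, [0, 0, 0.4], [0, 0, 0]]
    - [0.9, [0, 0, 0.2], [0, 0, 0]]
    - [0.9, [0, 0, 0], [0, 0, 0]]

```text
time: 21.65
ee_pos: [0.5102, -0.1885, 0.1124]
tcp_rot: [179.9, -0.0, 1.7]
wrist_force: [0.3, -0.0, -1.5]
opening: 0.0225
```

```bash
python3 plan.py .5099 -.1884 .10 1.7 0.9
```

```text
t 21.65 pos [ 0.5102 -0.1885  0.1124] rpy [ 1.7994e+02 -4.0000e-02  1.6900e+00] F [ 0.3 -0.  -1.5] open 0.0225
1
[[0.9, [-0.03, -0.01, 1.24], [0.06, -0.04, -0.01]]]
```

Emit:
play_rows:
  rows:
    - [0.9, [-0.03, 0, 0.3], [0, 0, 0]]
    - [0.9, [0, 0, 0.2], [0, 0, 0]]
    - [0.9, [0, 0, 0], [0, 0, 0]]

```text
time: 21.95
ee_pos: [0.5099, -0.1885, 0.1069]
tcp_rot: [179.9, -0.0, 1.7]
wrist_force: [0.0, -0.1, -1.0]
opening: 0.0226
```

Emit:
play_rows:
  rows:
    - [0.9, [0, 0, 0.3], [0, 0, 0]]
    - [0.9, [0, 0, 0.2], [0, 0, 0]]
    - [0.9, [0, 0, 0], [0, 0, 0]]

```text
time: 22.25
ee_pos: [0.5099, -0.1885, 0.1015]
tcp_rot: [179.9, -0.0, 1.7]
wrist_force: [-0.4, -0.0, -0.9]
opening: 0.0226
```

Emit:
play_rows:
  rows:
    - [0.9, [0, 0, 0.3], [0, 0, 0]]
    - [0.9, [0, 0, 0.2], [0, 0, 0]]
    - [0.9, [0, 0, 0.15], [0, 0, 0]]
    - [0.9, [0, 0, 0.1], [0, 0, 0]]

```text
time: 22.65
ee_pos: [0.5103, -0.1888, 0.0956]
tcp_rot: [179.9, -0.2, 1.7]
wrist_force: [-5.0, 1.2, 10.9]
opening: 0.0227
```

Seated (10.9 N at the expected floor height). Release and go for the third.

Emit:
play_rows:
  rows:
    - [0.4, [0, 0, 0], [0, 0, 0]]
    - [0.4, [0, 0, 0], [0, 0, 0]]
    - [0.4, [0, 0, 0], [0, 0, 0]]
    - [0.4, [0, 0, -1], [0, 0, 0]]
    - [0.4, [0, 0, -2], [0, 0, 0]]
    - [0.4, [0, 0, -2], [0, 0, 0]]
    - [0.4, [0, 0, -2], [0, 0, 0]]
    - [0.4, [0, 0, -2], [0, 0, 0]]
    - [0.4, [0, 0, -1], [0, 0, 0]]

```text
time: 23.55
ee_pos: [0.5092, -0.1883, 0.2005]
tcp_rot: [179.9, -0.1, 1.7]
wrist_force: [-0.4, 0.3, -0.1]
opening: 0.0512
```

Emit:
play_rows:
  rows:
    - [0.4, [-0.3, -2, 0], [0, 0, -0.1]]
    - [0.4, [-0.5, -4, 0], [0, 0, -0.3]]
    - [0.4, [-0.5, -4, 0], [0, 0, -0.3]]
    - [0.4, [-0.5, -4, 0], [0, 0, -0.3]]
    - [0.4, [-0.5, -4, 0], [0, 0, -0.3]]
    - [0.4, [-0.4, -4, 0], [0, 0, -0.3]]
    - [0.4, [-0.4, -4, 0], [0, 0, -0.3]]
    - [0.4, [-0.4, -4, 0], [0, 0, -0.3]]
    - [0.4, [-0.3, -4, 0], [0, 0, -0.3]]
    - [0.4, [-0.3, -4, 0], [0, 0, -0.3]]
    - [0.4, [-0.3, -4, 0], [0, 0, -0.3]]
    - [0.4, [-0.3, -4, 0], [0, 0, -0.3]]

```text
time: 24.75
ee_pos: [0.4347, 0.281, 0.2023]
tcp_rot: [179.8, -0.3, 4.7]
wrist_force: [-0.2, -0.1, 1.1]
opening: 0.051
```

```bash
python3 plan.py .4105 .3719 .19 5.7 0.4
```

```text
t 24.75 pos [0.4347 0.281  0.2023] rpy [179.83  -0.35   4.73] F [-0.2 -0.1  1.1] open 0.051
3
[[0.4, [-0.56, -3.09, 0.4], [0.06, -0.12, -0.32]], [0.4, [-0.54, -3.09, 0.4], [0.06, -0.12, -0.32]], [0.4, [-0.52, -3.09, 0.41], [0.06, -0.12, -0.32]]]
```

Emit:
play_rows:
  rows:
    - [0.4, [-0.4, -3, 0], [0, -0.1, -0.3]]
    - [0.4, [-0.3, -2.5, 0], [0, -0.1, -0.3]]
    - [0.4, [-0.2, -1, 0.5], [0, 0, 0]]
    - [0.4, [0, 0, 0], [0, 0, 0]]
    - [0.4, [0, 0, 0], [0, 0, 0]]

```text
time: 25.25
ee_pos: [0.4174, 0.3512, 0.1956]
tcp_rot: [179.8, -0.0, 5.7]
wrist_force: [-0.2, 0.4, 0.8]
opening: 0.0511
```

```bash
python3 plan.py .4105 .3719 .15 5.7 0.4
```

```text
t 25.25 pos [0.4174 0.3512 0.1956] rpy [ 1.7977e+02 -3.0000e-02  5.7100e+00] F [-0.2  0.4  0.8] open 0.0511
2
[[0.4, [-0.24, -1.07, 2.28], [0.11, -0.02, 0.0]], [0.4, [-0.24, -1.07, 2.28], [0.11, -0.02, 0.0]]]
```

Emit:
play_rows:
  rows:
    - [0.4, [-0.2, -1, 0], [0.1, 0, 0]]
    - [0.4, [-0.2, -0.7, 0.5], [0.1, 0, 0]]
    - [0.4, [0, -0.2, 1], [0, 0, 0]]
    - [0.4, [0, 0, 1], [0, 0, 0]]
    - [0.4, [0, 0, 1], [0, 0, 0]]
    - [0.4, [0, 0, 0], [0, 0, 0]]
    - [0.4, [0, 0, 0], [0, 0, 0]]

```text
time: 25.95
ee_pos: [0.4121, 0.3677, 0.157]
tcp_rot: [179.9, -0.0, 5.4]
wrist_force: [0.1, -0.7, -0.2]
opening: 0.051
```

```bash
python3 plan.py .4105 .3719 .13 5.7 0.4
```

```text
t 25.95 pos [0.4121 0.3677 0.157 ] rpy [179.93  -0.     5.45] F [ 0.1 -0.7 -0.2] open 0.051
1
[[0.4, [-0.12, -0.44, 2.7], [0.07, -0.0, -0.25]]]
```

Emit:
play_rows:
  rows:
    - [0.4, [-0.1, -0.4, 0.5], [0.1, 0, -0.2]]
    - [0.4, [0, 0, 1], [0, 0, 0]]
    - [0.4, [0, 0, 1], [0, 0, 0]]
    - [0.4, [0, 0, 0.5], [0, 0, 0]]
    - [0.4, [0, 0, 0], [0, 0, 0]]

```text
time: 26.45
ee_pos: [0.4108, 0.3718, 0.1245]
tcp_rot: [-179.9, -0.0, 5.7]
wrist_force: [0.3, -1.3, -0.2]
opening: 0.0514
```

```bash
python3 plan.py .4105 .3719 .099 5.7 0.4
```

```text
t 26.45 pos [0.4108 0.3718 0.1245] rpy [-1.7995e+02 -2.0000e-02  5.6600e+00] F [ 0.3 -1.3 -0.2] open 0.0514
1
[[0.4, [-0.03, -0.01, 2.55], [-0.05, -0.02, -0.04]]]
```

Emit:
play_rows:
  rows:
    - [0.4, [-0.03, 0, 1], [0, 0, 0]]
    - [0.4, [0, 0, 0.9], [0, 0, 0]]
    - [0.4, [0, 0, 0.4], [0, 0, 0]]
    - [0.4, [0, 0, 0], [0, 0, 0]]
    - [0.7, [0, 0, 0], [0, 0, 0]]
    - [0.7, [0, 0, 0], [0, 0, 0]]
    - [0.8, [0, 0, 0], [0, 0, 0]]
    - [0.9, [0, 0, 0], [0, 0, 0]]
    - [0.9, [0, 0, 0], [0, 0, 0]]
  newtons: 20

```text
time: 27.35
ee_pos: [0.4107, 0.372, 0.1001]
tcp_rot: [-179.9, -0.1, 5.7]
wrist_force: [-0.1, -0.2, -0.4]
opening: 0.0234
```

```bash
python3 plan.py .4105 .3719 .099 5.7 0.4
```

```text
t 27.35 pos [0.4107 0.372  0.1001] rpy [-1.7992e+02 -7.0000e-02  5.6500e+00] F [-0.1 -0.2 -0.4] open 0.0234
1
[[0.4, [-0.02, 0.01, 0.11], [-0.08, -0.07, -0.05]]]
```

Emit:
play_rows:
  rows:
    - [0.9, [0, 0, 0], [0, 0, 0]]
    - [0.9, [0, 0, -0.5], [0, 0, 0]]
    - [0.9, [0, 0, -1], [0, 0, 0]]
    - [0.9, [0, 0, -1.5], [0, 0, 0]]
    - [0.9, [0, 0, -2], [0, 0, 0]]
    - [0.9, [0, 0, -2], [0, 0, 0]]
    - [0.9, [0, 0, -2], [0, 0, 0]]
    - [0.9, [0, 0, -2], [0, 0, 0]]
    - [0.9, [0, 0, -2], [0, 0, 0]]
    - [0.9, [0, 0, -2], [0, 0, 0]]
    - [0.9, [0, 0, -0.5], [0, 0, 0]]
    - [0.9, [0, 0, 0], [0, 0, 0]]
  newtons: 50

```text
time: 28.55
ee_pos: [0.4104, 0.3716, 0.2731]
tcp_rot: [-179.6, -0.5, 5.7]
wrist_force: [-1.3, 0.1, -0.8]
opening: 0.0229
```

Emit:
play_rows:
  rows:
    - [0.9, [0.2, 2, 0], [0, 0, 0.2]]
    - [0.9, [0.4, 4, 0], [0, 0, 0.4]]
    - [0.9, [0.4, 4, 0], [0, 0, 0.4]]
    - [0.9, [0.5, 4, 0], [0, 0, 0.4]]
    - [0.9, [0.5, 4, 0], [0, 0, 0.4]]
    - [0.9, [0.5, 4, 0], [0, 0, 0.4]]
    - [0.9, [0.5, 4, 0], [0, 0, 0.4]]
    - [0.9, [0.5, 4, 0], [0, 0, 0.4]]
    - [0.9, [0.6, 4, 0], [0, 0, 0.4]]
    - [0.9, [0.6, 4, 0], [0, 0, 0.4]]
    - [0.9, [0.6, 4, 0], [0, 0, 0.4]]
    - [0.9, [0.6, 3, 0], [0, 0, 0]]

```text
time: 29.75
ee_pos: [0.4965, -0.0877, 0.2604]
tcp_rot: [-179.7, 0.1, 1.7]
wrist_force: [0.7, 0.1, -0.3]
opening: 0.0227
```

```bash
python3 plan.py .508 -.1386 .25 1.7 0.9
```

```text
t 29.75 pos [ 0.4965 -0.0877  0.2604] rpy [-1.797e+02  1.400e-01  1.720e+00] F [ 0.7  0.1 -0.3] open 0.0227
2
[[0.9, [0.5, 2.56, 0.5], [-0.15, 0.07, 0.01]], [0.9, [0.5, 2.56, 0.51], [-0.15, 0.07, 0.01]]]
```

Emit:
play_rows:
  rows:
    - [0.9, [0.5, 2.2, 0], [-0.1, 0.1, 0]]
    - [0.9, [0.4, 1.8, 0], [-0.1, 0.1, 0]]
    - [0.9, [0.1, 0.5, 0], [0, 0, 0]]
    - [0.9, [0, 0, 0], [0, 0, 0]]
    - [0.9, [0, 0, 0], [0, 0, 0]]

```text
time: 30.25
ee_pos: [0.5067, -0.1375, 0.2556]
tcp_rot: [-179.8, 0.3, 1.4]
wrist_force: [0.1, 0.3, -1.0]
opening: 0.0226
```

```bash
python3 plan.py .508 -.1386 .25 1.7 0.9
```

```text
t 30.25 pos [ 0.5067 -0.1375  0.2556] rpy [-179.81    0.29    1.38] F [ 0.1  0.3 -1. ] open 0.0226
1
[[0.9, [0.13, 0.12, 0.56], [-0.19, 0.29, -0.32]]]
```

Emit:
play_rows:
  rows:
    - [0.9, [0.1, 0.1, 1], [-0.2, 0.3, -0.3]]
    - [0.9, [0, 0, 2], [0, 0, 0]]
    - [0.9, [0, 0, 2], [0, 0, 0]]
    - [0.9, [0, 0, 2], [0, 0, 0]]
    - [0.9, [0, 0, 2], [0, 0, 0]]
    - [0.9, [0, 0, 1.5], [0, 0, 0]]
    - [0.9, [0, 0, 0.5], [0, 0, 0]]
    - [0.9, [0, 0, 0], [0, 0, 0]]

```text
time: 31.05
ee_pos: [0.5068, -0.1316, 0.1381]
tcp_rot: [180.0, -0.1, 2.3]
wrist_force: [0.0, 0.3, -1.0]
opening: 0.0222
```

```bash
python3 plan.py .508 -.1386 .12 1.7 0.9
```

```text
t 31.05 pos [ 0.5068 -0.1316  0.1381] rpy [ 1.7997e+02 -1.3000e-01  2.3100e+00] F [ 0.   0.3 -1. ] open 0.0222
1
[[0.9, [0.08, 0.7, 1.81], [0.03, -0.13, 0.61]]]
```

Emit:
play_rows:
  rows:
    - [0.9, [0.1, 0.6, 0], [0, -0.1, 0.5]]
    - [0.9, [0, 0, 0.4], [0, 0, 0]]
    - [0.9, [0, 0, 0.4], [0, 0, 0]]
    - [0.9, [0, 0, 0.2], [0, 0, 0]]
    - [0.9, [0, 0, 0], [0, 0, 0]]
    - [0.9, [0, 0, 0], [0, 0, 0]]

```text
time: 31.65
ee_pos: [0.5094, -0.138, 0.1299]
tcp_rot: [179.9, -0.2, 1.8]
wrist_force: [-0.1, -0.3, -0.3]
opening: 0.0225
```

```bash
python3 plan.py .508 -.1386 .12 1.7 0.9; python3 foot.py foot8
```

```text
t 31.65 pos [ 0.5094 -0.138   0.1299] rpy [179.91  -0.24   1.81] F [-0.1 -0.3 -0.3] open 0.0225
1
[[0.9, [-0.14, 0.05, 0.99], [0.09, -0.24, 0.11]]]
[333 218] (572, 390, 3)
```

View pics/foot8.png

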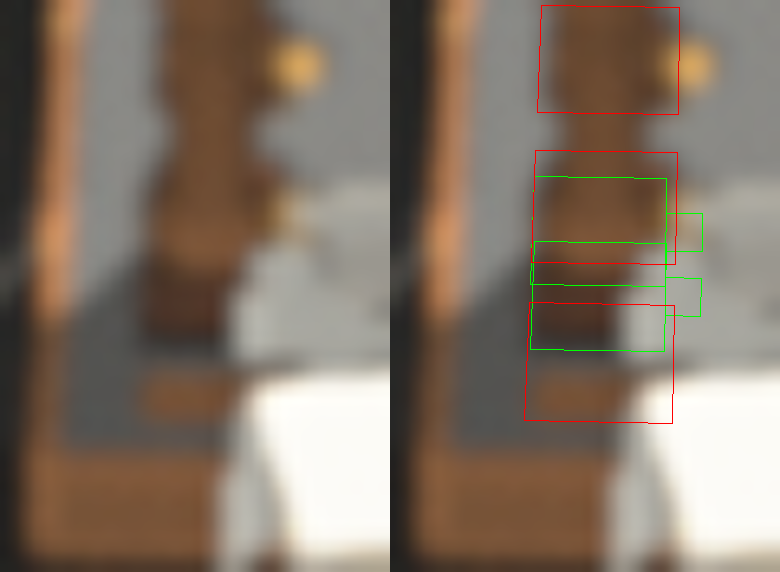

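Emit:
play_rows:
  rows:
    - [0.9, [-0.1, 0.05, 0.4], [0, -0.2, 0.1]]
    - [0.9, [0, 0, 0.4], [0, 0, 0]]
    - [0.9, [0, 0, 0.3], [0, 0, 0]]
    - [0.9, [0, 0, 0], [0, 0, 0]]
    - [0.9, [0, 0, 0], [0, 0, 0]]

```text
time: 32.2
ee_pos: [0.5083, -0.1386, 0.1179]
tcp_rot: [179.9, -0.0, 1.7]
wrist_force: [-0.4, -0.5, -0.1]
opening: 0.0224
```

```bash
python3 plan.py .5083 -.1386 .112 1.7 0.9
```

```text
t 32.2 pos [ 0.5083 -0.1386  0.1179] rpy [ 1.799e+02 -2.000e-02  1.700e+00] F [-0.4 -0.5 -0.1] open 0.0224
1
[[0.9, [0.0, -0.0, 0.59], [0.1, -0.02, -0.0]]]
```

Emit:
play_rows:
  rows:
    - [0.9, [0, 0, 0.4], [0, 0, 0]]
    - [0.9, [0, 0, 0.3], [0, 0, 0]]
    - [0.9, [0, 0, 0.1], [0, 0, 0]]

```text
time: 32.5
ee_pos: [0.5084, -0.1386, 0.1094]
tcp_rot: [179.9, -0.0, 1.7]
wrist_force: [0.2, -0.5, -1.2]
opening: 0.0226
```

Emit:
play_rows:
  rows:
    - [0.9, [0, 0, 0.3], [0, 0, 0]]
    - [0.9, [0, 0, 0.2], [0, 0, 0]]
    - [0.9, [0, 0, 0], [0, 0, 0]]

```text
time: 32.8
ee_pos: [0.5083, -0.1386, 0.1037]
tcp_rot: [179.9, -0.0, 1.7]
wrist_force: [-0.4, -0.1, -0.4]
opening: 0.0231
```

Emit:
play_rows:
  rows:
    - [0.9, [0, 0, 0.3], [0, 0, 0]]
    - [0.9, [0, 0, 0.3], [0, 0, 0]]
    - [0.9, [0, 0, 0.2], [0, 0, 0]]
    - [0.9, [0, 0, 0.15], [0, 0, 0]]
    - [0.9, [0, 0, 0.1], [0, 0, 0]]

```text
time: 33.3
ee_pos: [0.5088, -0.139, 0.0956]
tcp_rot: [179.8, -0.2, 1.7]
wrist_force: [-4.5, 0.2, 6.0]
opening: 0.0227
```

Seated at floor height. Release, rise, and look at everything.

Emit:
play_rows:
  rows:
    - [0.4, [0, 0, 0.05], [0, 0, 0]]
    - [0.4, [0, 0, 0], [0, 0, 0]]
    - [0.4, [0, 0, 0], [0, 0, 0]]
    - [0.4, [0, 0, -1], [0, 0, 0]]
    - [0.4, [0, 0, -2], [0, 0, 0]]
    - [0.4, [0, 0, -2], [0, 0, 0]]
    - [0.4, [0, 0, -2], [0, 0, 0]]
    - [0.4, [0, 0, -2], [0, 0, 0]]
    - [0.4, [0, 0, -2], [0, 0, 0]]
    - [0.2, [0, -2, 0], [0, 0, 0]]
    - [0.2, [0, -4, 0], [0, 0, 0]]
    - [0.2, [0, -4, 0], [0, 0, 0]]

```text
time: 34.5
ee_pos: [0.5058, -0.0397, 0.214]
tcp_rot: [179.8, -0.3, 1.3]
wrist_force: [0.8, 0.3, -1.4]
opening: 0.0681
```

Emit:
play_rows:
  rows:
    - [0.2, [0, -4, 0], [0, 0, 0]]
    - [0.2, [0, -4, 0], [0, 0, 0]]
    - [0.2, [0, -4, 0], [0, 0, 0]]
    - [0.2, [0, -3, 0], [0, 0, 0]]
    - [0.2, [0, -2, 0], [0, 0, 0]]
    - [0.2, [0, 0, 0], [0, 0, 0]]

```text
time: 35.1
ee_pos: [0.5007, 0.1409, 0.2179]
tcp_rot: [179.8, -0.6, 1.5]
wrist_force: [0.3, -0.4, -1.0]
opening: 0.0683
```

```bash
python3 - <<'E'
from h import *
print(get_obs()['ee_pos'],get_obs()['q'])
for n in ['top','side']:
    c=camera(n); save(n+'_m1',c['img'])
    for z,nm,(x0,x1,y0,y1) in [(.124,'lid',(.38,.5,-.06,.06)),(.010,'pad2',(.46,.6,.08,.21)),(.010,'pad3',(.44,.6,-.36,-.22))]:
        r=rect(c,z,x0,x1,y0,y1,.0005); h=cv2.cvtColor(r,cv2.COLOR_RGB2HSV)
        m=((h[...,2]>205)&(h[...,1]<30)).astype(np.uint8)
        k,l,st,ce=cv2.connectedComponentsWithStats(m)
        for i in range(1,k):
            if st[i,4]>2000:
                (cx,cy),(w,hh),a=cv2.minAreaRect(np.argwhere(l==i)[:,::-1].astype(np.float32))
                print(n,nm,'x %.4f y %.4f'%(x1-cy*.0005,y1-cx*.0005),'w %.1f h %.1f ang %.1f'%(w/2,hh/2,a))
E
```

```text
[0.50068531 0.14085249 0.21788392] [ 15.86862545  -0.11426356   2.09389362  91.66951143  -0.29670361
 104.35863156]
top lid x 0.4763 y 0.0106 w 28.6 h 42.8 ang 75.7
top pad2 x 0.5278 y 0.1663 w 156.2 h 52.5 ang 72.7
top pad3 x 0.5194 y -0.3250 w 42.4 h 28.5 ang 1.7
side lid x 0.4790 y 0.0137 w 24.6 h 50.5 ang 84.8
side pad2 x 0.5609 y 0.2012 w 26.7 h 97.3 ang 24.4
side pad2 x 0.5540 y 0.1461 w 47.4 h 32.5 ang 9.7
```

View pics/side_m1.png

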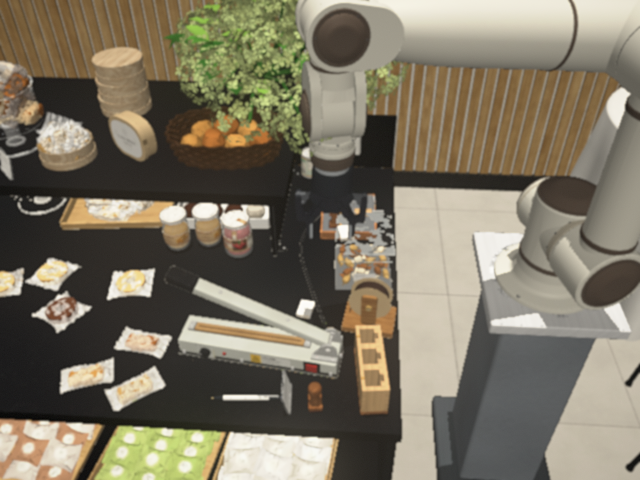

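View pics/top_m1.png

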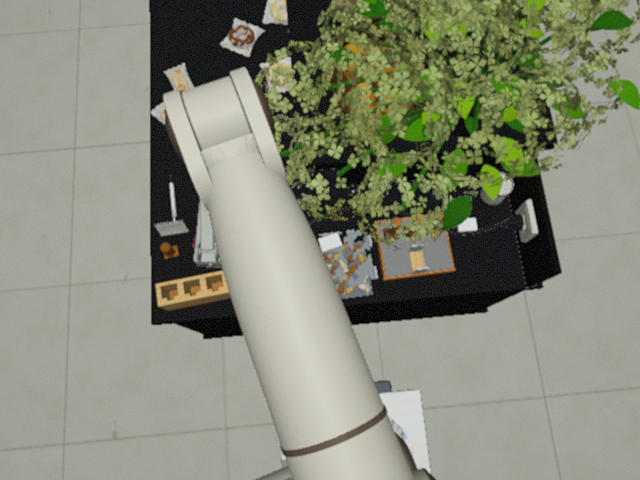

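```bash
python3 plan.py .5558 .1452 .08 -9.6 0.45 5
```

```text
t 35.2 pos [0.5008 0.1389 0.2178] rpy [179.81  -0.59   1.42] F [-0.7 -0.1 -0.1] open 0.0684
5
[[0.45, [1.07, -0.11, 2.77], [0.03, -0.12, 2.2]], [0.45, [1.07, -0.15, 2.77], [0.03, -0.12, 2.2]], [0.45, [1.07, -0.19, 2.76], [0.03, -0.12, 2.2]], [0.45, [1.07, -0.23, 2.76], [0.03, -0.12, 2.2]], [0.45, [1.07, -0.27, 2.76], [0.03, -0.12, 2.2]]]
```

Emit:
play_rows:
  rows:
    - [0.45, [1, -0.1, 1], [0, -0.1, 2.2]]
    - [0.45, [1, -0.2, 2], [0, -0.1, 2.2]]
    - [0.45, [1, -0.2, 2.5], [0, -0.1, 2.2]]
    - [0.45, [1, -0.2, 2.5], [0, -0.1, 2.2]]
    - [0.45, [1, -0.2, 2], [0, -0.1, 2]]
    - [0.45, [0, 0, 1], [0, 0, 0]]
    - [0.45, [0, 0, 0], [0, 0, 0]]
    - [0.45, [0, 0, 0], [0, 0, 0]]
  newtons: 30

```text
time: 36.0
ee_pos: [0.5552, 0.1358, 0.1087]
tcp_rot: [179.9, -0.3, -10.2]
wrist_force: [0.2, 0.2, 0.9]
opening: 0.0469
```

```bash
python3 plan.py .5558 .1452 .045 -9.6 0.45
```

```text
t 36.0 pos [0.5552 0.1358 0.1087] rpy [179.89  -0.34 -10.25] F [0.2 0.2 0.9] open 0.0469
2
[[0.45, [-0.07, -0.47, 3.18], [0.06, -0.17, -0.32]], [0.45, [-0.06, -0.47, 3.18], [0.06, -0.17, -0.32]]]
```

Emit:
play_rows:
  rows:
    - [0.45, [-0.1, -0.5, 1.5], [0, -0.2, -0.3]]
    - [0.45, [0, -0.4, 2], [0, -0.1, -0.3]]
    - [0.45, [0, 0, 1.5], [0, 0, 0]]
    - [0.45, [0, 0, 0.6], [0, 0, 0]]
    - [0.45, [0, 0, 0], [0, 0, 0]]
    - [0.45, [0, 0, 0], [0, 0, 0]]

```text
time: 36.6
ee_pos: [0.5566, 0.1457, 0.0532]
tcp_rot: [-180.0, -0.3, -9.5]
wrist_force: [-0.1, -0.5, 0.6]
opening: 0.0471
```

```bash
python3 plan.py .5558 .1452 .014 -9.6 0.45;  python3 - <<'E'
from h import *
c=camera('side'); p=proj(c,[[.555,.145,.02]])[0].astype(int); im=c['img'][p[1]-50:p[1]+50,p[0]-65:p[0]+65]; save('pick2',cv2.resize(im,None,fx=6,fy=6,interpolation=cv2.INTER_CUBIC))
E
```

```text
t 36.6 pos [0.5566 0.1457 0.0532] rpy [-179.97   -0.31   -9.49] F [-0.1 -0.5  0.6] open 0.0471
1
[[0.45, [-0.09, 0.06, 3.92], [-0.03, -0.31, 0.11]]]
```

View pics/pick2.png

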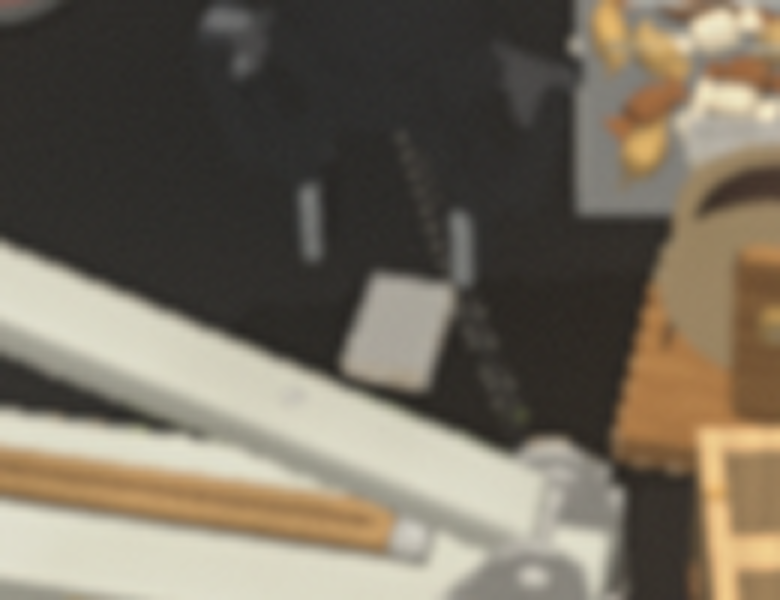

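Emit:
play_rows:
  rows:
    - [0.45, [-0.1, 0.05, 1], [0, -0.3, 0]]
    - [0.45, [0, 0, 1.2], [0, 0, 0]]
    - [0.45, [0, 0, 0.8], [0, 0, 0]]
    - [0.45, [0, 0, 0], [0, 0, 0]]
    - [0.45, [0, 0, 0], [0, 0, 0]]

```text
time: 37.15
ee_pos: [0.5561, 0.1453, 0.0216]
tcp_rot: [-179.9, -0.1, -9.5]
wrist_force: [-0.5, -1.1, -0.4]
opening: 0.0473
```

```bash
python3 plan.py .5558 .1452 .014 -9.6 0.45;  python3 - <<'E'
from h import *
c=camera('side'); p=proj(c,[[.555,.145,.02]])[0].astype(int); im=c['img'][p[1]-30:p[1]+30,p[0]-40:p[0]+40]; save('pick2b',cv2.resize(im,None,fx=9,fy=9,interpolation=cv2.INTER_CUBIC))
E
```

```text
t 37.15 pos [0.5561 0.1453 0.0216] rpy [-1.7994e+02 -7.0000e-02 -9.5100e+00] F [-0.5 -1.1 -0.4] open 0.0473
1
[[0.45, [-0.03, 0.01, 0.76], [-0.06, -0.07, 0.09]]]
```

View pics/pick2b.png

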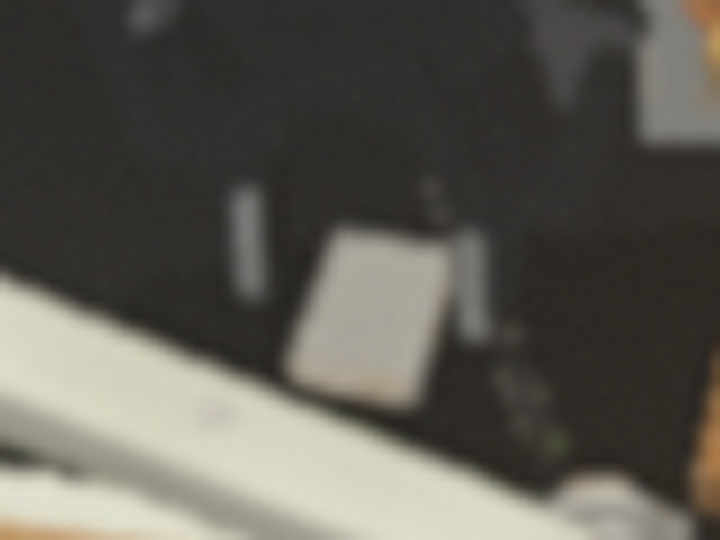

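```bash
python3 - <<'E'
from h import *
c=camera('side'); o=get_obs(); p=np.array(o['ee_pos']); M=R.from_euler('xyz',o['tcp_rot'],degrees=True).as_matrix(); print(p,o['opening'])
u0,v0=proj(c,[[.555,.145,.02]])[0].astype(int)-[30,25]; fx=13
im=cv2.resize(c['img'][v0:v0+46,u0:u0+60],None,fx=fx,fy=fx,interpolation=cv2.INTER_CUBIC)
for s in (-1,1):
    q=[p+M@np.array([s*o['opening']/2,w,dz]) for w,dz in ((-.011,.0085),(.011,.0085),(.011,-.025),(-.011,-.025))]
    uv=((proj(c,np.array(q))+.5-[u0,v0])*fx).astype(np.int32); cv2.polylines(im,[uv],True,(0,255,0),1)
th=np.deg2rad(-9.6)
for z,col in ((.01,(255,0,0)),(0,(255,255,0))):
    P=[[.554+np.cos(th)*a-np.sin(th)*b,.146+np.sin(th)*a+np.cos(th)*b,z] for a,b in ((-.0155,-.0225),(.0155,-.0225),(.0155,.0225),(-.0155,.0225))]
    cv2.polylines(im,[((proj(c,P)+.5-[u0,v0])*fx).astype(np.int32)],True,col,1)
save('ov2',im)
E
```

```text
[0.55621973 0.14531679 0.02191367] 0.04684868512033305
```

View pics/ov2.png

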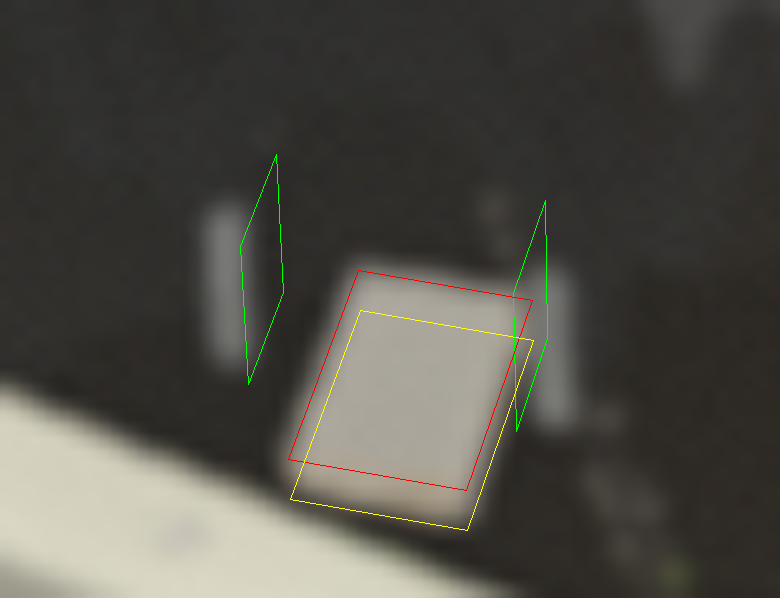

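Emit:
play_rows:
  rows:
    - [0.45, [-0.05, -0.05, 0.4], [0, 0, 0]]
    - [0.45, [0, 0, 0.25], [0, 0, 0]]
    - [0.45, [0, 0, 0], [0, 0, 0]]
    - [0.45, [0, 0, 0], [0, 0, 0]]

```text
time: 37.65
ee_pos: [0.5563, 0.1461, 0.0157]
tcp_rot: [-179.9, -0.2, -9.5]
wrist_force: [-0.0, 0.8, 0.0]
opening: 0.0469
```

Emit:
play_rows:
  rows:
    - [0.45, [0, 0, 0.12], [0, 0, 0]]
    - [0.55, [0, 0, 0], [0, 0, 0]]
    - [0.6, [0, 0, 0], [0, 0, 0]]
    - [0.65, [0, 0, 0], [0, 0, 0]]
    - [0.75, [0, 0, 0], [0, 0, 0]]
    - [0.8, [0, 0, 0], [0, 0, 0]]
    - [0.8, [0, 0, 0], [0, 0, 0]]

```text
time: 38.35
ee_pos: [0.5565, 0.1462, 0.0149]
tcp_rot: [-179.9, -0.2, -9.5]
wrist_force: [-1.2, -0.4, -0.7]
opening: 0.0297
```

Emit:
play_rows:
  rows:
    - [0.8, [0, 0, -0.5], [0, 0, 0]]
    - [0.8, [0, 0, -1.5], [0, 0, 0]]
    - [0.8, [0, 0, -2.5], [0, 0, 0]]
    - [0.8, [0, 0, -3], [0, 0, 0]]
    - [0.8, [0, 0, -3], [0, 0, 0]]
    - [0.8, [0, 0, -3], [0, 0, 0]]
    - [0.8, [0, 0, -2], [0, 0, 0]]
    - [0.8, [0, 0, -1], [0, 0, 0]]
    - [0.8, [0, 0, 0], [0, 0, 0]]

```text
time: 39.25
ee_pos: [0.5552, 0.1457, 0.1943]
tcp_rot: [-179.8, -0.4, -9.5]
wrist_force: [0.9, 0.3, -0.1]
opening: 0.03
```

```bash
python3 plan.py .4366 -.1903 .20 -87.8 0.8 12 | sed 's/\], \[0.8/],\n[0.8/g'; python3 -c "
from h import *
c=camera('side'); save('side_n1',c['img'][150:390,240:440].repeat(2,0).repeat(2,1))"
```

```text
t 39.25 pos [0.5552 0.1457 0.1943] rpy [-179.78   -0.41   -9.5 ] F [ 0.9  0.3 -0.1] open 0.03
12
[[0.8, [-0.51, 2.92, -0.06], [-0.04, -0.02, 6.52]],
[0.8, [-0.18, 2.96, -0.06], [-0.04, -0.02, 6.52]],
[0.8, [0.16, 2.97, -0.06], [-0.04, -0.02, 6.52]],
[0.8, [0.5, 2.93, -0.06], [-0.04, -0.02, 6.52]],
[0.8, [0.83, 2.85, -0.05], [-0.04, -0.02, 6.52]],
[0.8, [1.15, 2.74, -0.05], [-0.04, -0.02, 6.52]],
[0.8, [1.45, 2.59, -0.05], [-0.04, -0.02, 6.52]],
[0.8, [1.73, 2.41, -0.05], [-0.04, -0.02, 6.52]],
[0.8, [2.0, 2.2, -0.05], [-0.04, -0.02, 6.52]],
[0.8, [2.23, 1.96, -0.05], [-0.04, -0.02, 6.52]],
[0.8, [2.44, 1.69, -0.05], [-0.04, -0.02, 6.52]],
[0.8, [2.62, 1.4, -0.05], [-0.04, -0.02, 6.52]]]
```

View pics/side_n1.png

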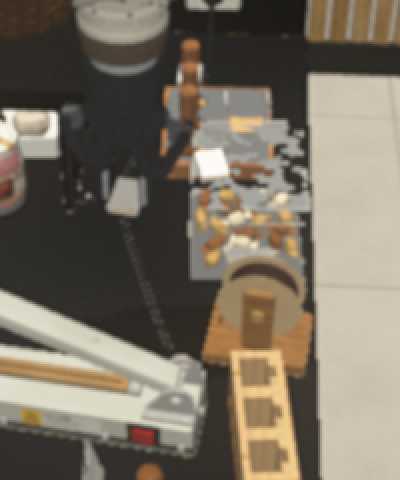

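Emit:
play_rows:
  rows:
    - [0.8, [-0.8, 1.5, -0.3], [0, 0, 3]]
    - [0.8, [-0.5, 2.9, -0.3], [0, 0, 6.5]]
    - [0.8, [-0.2, 3, -0.2], [0, 0, 6.5]]
    - [0.8, [0.2, 3, 0], [0, 0, 6.5]]
    - [0.8, [0.5, 2.9, 0], [0, 0, 6.5]]
    - [0.8, [0.8, 2.8, 0], [0, 0, 6.5]]
    - [0.8, [1.1, 2.7, 0], [0, 0, 6.5]]
    - [0.8, [1.4, 2.6, 0], [0, 0, 6.5]]
    - [0.8, [1.7, 2.4, 0], [0, 0, 6.5]]
    - [0.8, [2, 2.2, 0], [0, 0, 6.5]]
    - [0.8, [2.2, 2, 0], [0, 0, 6.5]]
    - [0.8, [1, 0.7, 0], [0, 0, 2]]

```text
time: 40.5
ee_pos: [0.4098, -0.158, 0.1837]
tcp_rot: [179.0, 0.3, -82.1]
wrist_force: [-0.2, -0.7, 0.4]
opening: 0.0298
```

```bash
python3 plan.py .4366 -.1903 .18 -87.8 0.8
```

```text
t 40.5 pos [ 0.4098 -0.158   0.1837] rpy [179.04   0.34 -82.1 ] F [-0.2 -0.7  0.4] open 0.0298
1
[[0.8, [3.57, -2.22, 0.31], [0.97, 0.29, 5.71]]]
```

Emit:
play_rows:
  rows:
    - [0.8, [1.8, -1.2, 0], [0.5, 0.2, 3]]
    - [0.8, [1.2, -1, 0], [0.4, 0.1, 2.2]]
    - [0.8, [0, 0, 0], [0, 0, 0]]
    - [0.8, [0, 0, 0], [0, 0, 0]]

```text
time: 40.9
ee_pos: [0.4345, -0.1863, 0.1801]
tcp_rot: [179.7, 0.1, -87.5]
wrist_force: [-0.1, -0.1, 0.2]
opening: 0.0296
```

```bash
python3 plan.py .4366 -.1903 .12 -87.8 0.8
```

```text
t 40.9 pos [ 0.4345 -0.1863  0.1801] rpy [ 1.7971e+02  1.5000e-01 -8.7460e+01] F [-0.1 -0.1  0.2] open 0.0296
2
[[0.8, [0.21, -0.11, 3.0], [0.14, 0.07, 0.17]], [0.8, [0.21, -0.1, 3.0], [0.14, 0.07, 0.17]]]
```

Emit:
play_rows:
  rows:
    - [0.8, [0.4, -0.2, 1.5], [0.3, 0.1, 0.3]]
    - [0.8, [0, 0, 2], [0, 0, 0]]
    - [0.8, [0, 0, 2], [0, 0, 0]]
    - [0.8, [0, 0, 1.5], [0, 0, 0]]
    - [0.8, [0, 0, 0.5], [0, 0, 0]]
    - [0.8, [0, 0, 0], [0, 0, 0]]

```text
time: 41.5
ee_pos: [0.4364, -0.1855, 0.1022]
tcp_rot: [179.9, 0.2, -87.0]
wrist_force: [-0.8, 0.1, 0.8]
opening: 0.0298
```

```bash
python3 plan.py .4366 -.1903 .08 -87.8 0.8;  python3 - <<'E'
from h import *
for n in ('side','top'):
    c=camera(n); p=proj(c,[[.4366,-.19,.04]])[0].astype(int); im=c['img'][p[1]-45:p[1]+45,p[0]-60:p[0]+60]; save(n+'pl1',cv2.resize(im,None,fx=6,fy=6,interpolation=cv2.INTER_CUBIC))
E
```

```text
t 41.5 pos [ 0.4364 -0.1855  0.1022] rpy [ 1.7991e+02  1.6000e-01 -8.7050e+01] F [-0.8  0.1  0.8] open 0.0298
1
[[0.8, [0.49, 0.01, 2.22], [0.09, 0.16, 0.75]]]
```

View pics/sidepl1.png

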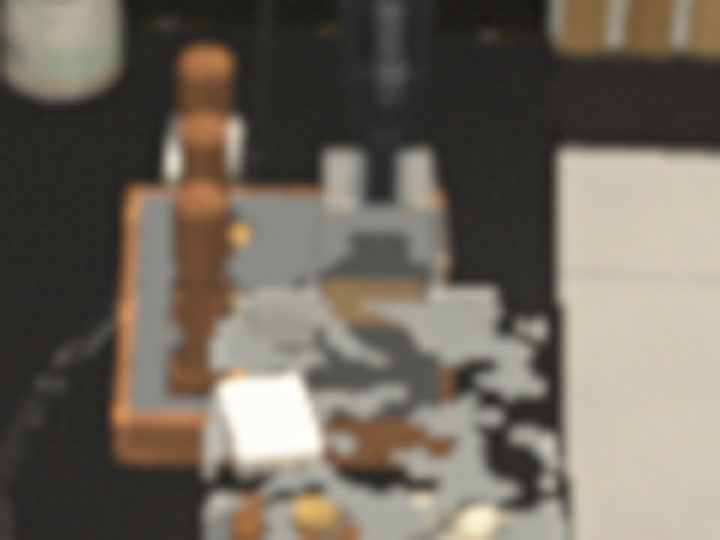

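View pics/toppl1.png

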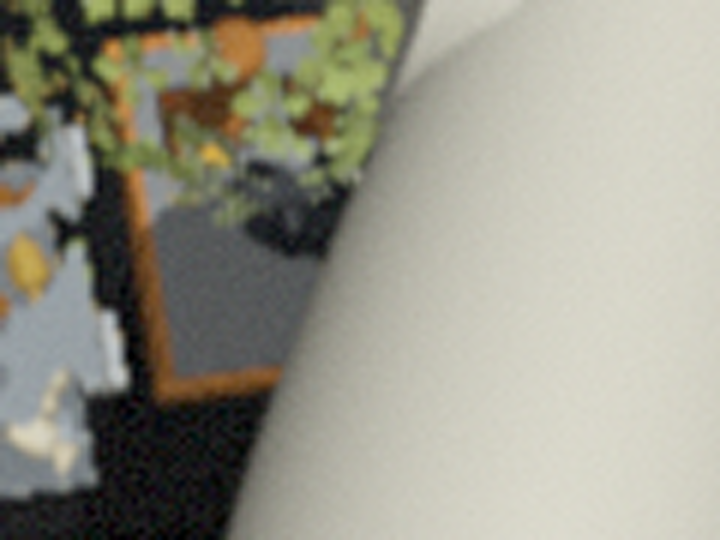

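```bash
python3 - <<'E'
from h import *
c=camera('side'); p=proj(c,[[.4366,-.19,.04]])[0].astype(int)
o=get_obs();print(o['ee_pos'])
q=proj(c,[[.4366,-.1903,.024],[o['ee_pos'][0],o['ee_pos'][1],o['ee_pos'][2]-.01],[.4366,-.1903,.068]])
print((q-(p-[60,45])+.5)*6)
E
```

```text
[ 0.43716204 -0.18614987  0.10352346]
[[367.08747156 302.33679736]
 [371.54373854 178.14884772]
 [370.82987952 221.04010402]]
```

Emit:
play_rows:
  rows:
    - [0.8, [0.4, -0.05, 0.5], [0.1, 0.2, 0.7]]
    - [0.8, [0, 0, 0.7], [0, 0, 0]]
    - [0.8, [0, 0, 0.3], [0, 0, 0]]
    - [0.8, [0, 0, 0], [0, 0, 0]]
    - [0.8, [0, 0, 0], [0, 0, 0]]

```text
time: 42.15
ee_pos: [0.4388, -0.191, 0.0889]
tcp_rot: [-179.7, -0.2, -87.9]
wrist_force: [0.2, -0.5, -0.8]
opening: 0.0301
```

```bash
python3 plan.py .4374 -.1898 .06 -87.8 0.8
```

```text
t 42.15 pos [ 0.4388 -0.191   0.0889] rpy [-179.73   -0.19  -87.86] F [ 0.2 -0.5 -0.8] open 0.0301
1
[[0.8, [-0.13, 0.15, 2.89], [-0.27, -0.19, -0.06]]]
```

Emit:
play_rows:
  rows:
    - [0.8, [-0.1, 0.1, 0.3], [-0.3, -0.2, 0]]
    - [0.8, [0, 0, 0.2], [0, 0, 0]]
    - [0.8, [0, 0, 0], [0, 0, 0]]
    - [0.8, [0, 0, 0], [0, 0, 0]]

```text
time: 42.55
ee_pos: [0.4377, -0.1899, 0.0836]
tcp_rot: [179.9, 0.0, -87.9]
wrist_force: [-0.7, -0.3, 0.6]
opening: 0.0298
```

```bash
python3 plan.py .4374 -.1898 .06 -87.8 0.8; python3 - <<'E'
from h import *
c=camera('side'); p=proj(c,[[.4366,-.19,.05]])[0].astype(int); im=c['img'][p[1]-25:p[1]+25,p[0]-35:p[0]+35]; save('sidepl2',cv2.resize(im,None,fx=11,fy=11,interpolation=cv2.INTER_CUBIC))
o=get_obs()['ee_pos']; print((proj(c,[[.4366,-.1903,.024],[o[0],o[1],o[2]-.01]])-(p-[35,25])+.5)*11)
E
```

```text
t 42.55 pos [ 0.4377 -0.1899  0.0836] rpy [ 1.7995e+02  3.0000e-02 -8.7860e+01] F [-0.7 -0.3  0.6] open 0.0298
1
[[0.8, [-0.01, 0.03, 2.36], [0.05, 0.03, -0.06]]]
[[386.99369786 367.28412849]
 [389.82220761 199.41316126]]
```

View pics/sidepl2.png

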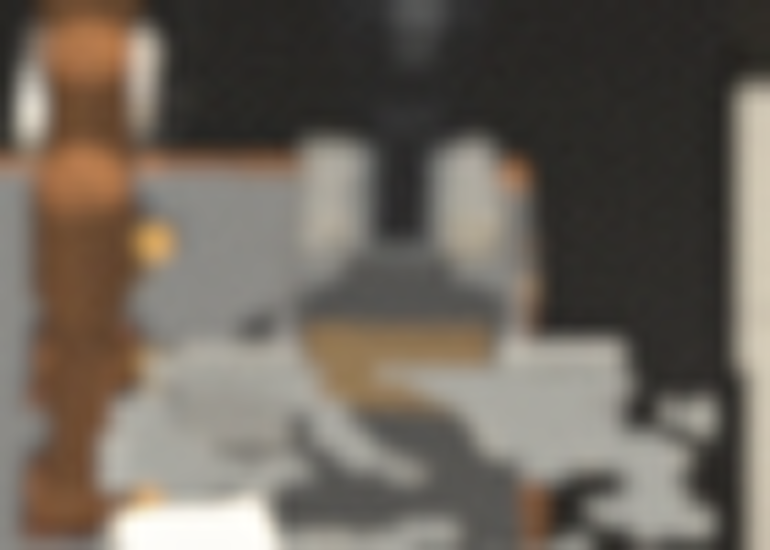

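Emit:
play_rows:
  rows:
    - [0.8, [0, 0, 0.5], [0, 0, 0]]
    - [0.8, [0, 0, 0.7], [0, 0, 0]]
    - [0.8, [0, 0, 0.5], [0, 0, 0]]
    - [0.8, [0, 0, 0], [0, 0, 0]]
    - [0.8, [0, 0, 0], [0, 0, 0]]

```text
time: 43.1
ee_pos: [0.4375, -0.1898, 0.0648]
tcp_rot: [179.9, 0.0, -87.9]
wrist_force: [0.5, -0.6, -0.4]
opening: 0.0298
```

```bash
python3 plan.py .4374 -.1898 .042 -87.8 0.8
```

```text
t 43.1 pos [ 0.4375 -0.1898  0.0648] rpy [ 1.7993e+02  4.0000e-02 -8.7860e+01] F [ 0.5 -0.6 -0.4] open 0.0298
1
[[0.8, [-0.0, 0.01, 2.28], [0.07, 0.04, -0.06]]]
```

Emit:
play_rows:
  rows:
    - [0.8, [0, 0, 0.6], [0, 0, 0]]
    - [0.8, [0, 0, 0.7], [0, 0, 0]]
    - [0.8, [0, 0, 0.5], [0, 0, 0]]
    - [0.8, [0, 0, 0], [0, 0, 0]]
    - [0.8, [0, 0, 0], [0, 0, 0]]

```text
time: 43.6
ee_pos: [0.4374, -0.1897, 0.045]
tcp_rot: [179.9, 0.0, -87.9]
wrist_force: [0.3, 0.7, 0.1]
opening: 0.0297
```

Emit:
play_rows:
  rows:
    - [0.8, [0, 0, 0.3], [0, 0, 0]]
    - [0.8, [0, 0, 0.2], [0, 0, 0]]
    - [0.8, [0, 0, 0.1], [0, 0, 0]]

```text
time: 43.9
ee_pos: [0.4377, -0.1899, 0.039]
tcp_rot: [180.0, 0.0, -87.9]
wrist_force: [0.2, 0.1, -0.1]
opening: 0.0301
```

Emit:
play_rows:
  rows:
    - [0.8, [0, 0, 0.08], [0, 0, 0]]
    - [0.6, [0, 0, 0], [0, 0, 0]]
    - [0.5, [0, 0, 0], [0, 0, 0]]
    - [0.45, [0, 0, 0], [0, 0, 0]]
    - [0.45, [0, 0, 0], [0, 0, 0]]
    - [0.45, [0, 0, -1], [0, 0, 0]]
    - [0.45, [0, 0, -2], [0, 0, 0]]
    - [0.45, [0, 0, -2.5], [0, 0, 0]]
    - [0.45, [0, 0, -3], [0, 0, 0]]
    - [0.45, [0, 0, -3], [0, 0, 0]]
    - [0.45, [0, 0, -2], [0, 0, 0]]
    - [0.45, [0, 0, 0], [0, 0, 0]]

```text
time: 45.1
ee_pos: [0.4371, -0.1897, 0.1825]
tcp_rot: [-180.0, 0.0, -87.9]
wrist_force: [0.3, -0.1, 0.6]
opening: 0.0472
```

```bash
cat > pads.py <<'E'
from h import *
import sys
def look(tag,regs):
    for n in ('top','side'):
        c=camera(n); save(f'{n}_{tag}',c['img'])
        for nm,z,(x0,x1,y0,y1) in regs:
            r=rect(c,z,x0,x1,y0,y1,.0005); save(f'{n}_{tag}_{nm}',r); h=cv2.cvtColor(r,cv2.COLOR_RGB2HSV)
            m=((h[...,2]>195)&(h[...,1]<35)).astype(np.uint8)
            k,l,st,ce=cv2.connectedComponentsWithStats(m)
            for i in range(1,k):
                if st[i,4]>1500:
                    (cx,cy),(w,hh),a=cv2.minAreaRect(np.argwhere(l==i)[:,::-1].astype(np.float32))
                    print(n,nm,'x %.4f y %.4f'%(x1-cy*.0005,y1-cx*.0005),'w %.1f h %.1f ang %.1f'%(w/2,hh/2,a))
LID=('lid',.124,(.38,.52,-.08,.08)); P3=('pad3',.010,(.44,.6,-.37,-.20))
def L(k): return ('land',.024+.01*k,(.38,.5,-.26,-.12))
E
python3 -c "
from pads import *
print(get_obs()['ee_pos'])
look('o1',[LID,P3,L(1)])"
```

```text
[ 0.43710327 -0.18965287  0.18252051]
top lid x 0.4763 y 0.0109 w 31.6 h 44.3 ang 75.3
top pad3 x 0.5205 y -0.3102 w 159.0 h 117.5 ang 90.0
top land x 0.4200 y -0.2400 w 79.0 h 39.0 ang 90.0
side lid x 0.4731 y 0.0118 w 36.1 h 53.0 ang 74.1
```

View pics/side_o1_land.png

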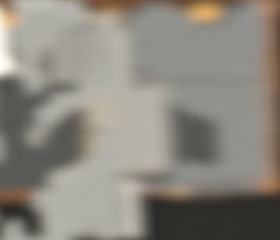

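View pics/top_o1.png

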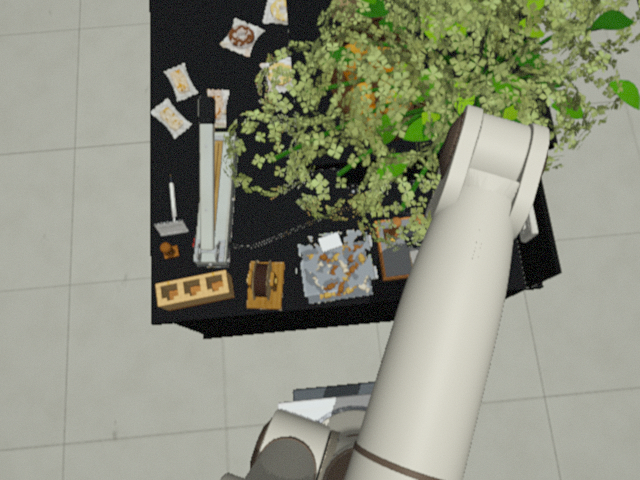

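```bash
python3 plan.py .4747 .012 .19 15 0.45 14 | sed 's/\], \[0.45/],\n[0.45/g'
```

```text
t 45.2 pos [ 0.4364 -0.1893  0.1796] rpy [ 1.7983e+02  9.0000e-02 -8.7860e+01] F [-0.3 -0.  -0.7] open 0.0471
14
[[0.45, [-1.43, -0.33, -0.07], [0.0, 0.02, -7.35]],
[0.45, [-1.37, -0.51, -0.07], [0.0, 0.02, -7.35]],
[0.45, [-1.3, -0.68, -0.07], [0.0, 0.02, -7.35]],
[0.45, [-1.2, -0.84, -0.07], [0.0, 0.02, -7.35]],
[0.45, [-1.08, -0.99, -0.07], [0.0, 0.02, -7.35]],
[0.45, [-0.95, -1.12, -0.07], [0.0, 0.02, -7.35]],
[0.45, [-0.8, -1.23, -0.07], [0.0, 0.02, -7.35]],
[0.45, [-0.63, -1.32, -0.07], [0.0, 0.02, -7.35]],
[0.45, [-0.46, -1.39, -0.07], [0.0, 0.02, -7.35]],
[0.45, [-0.28, -1.44, -0.07], [0.0, 0.02, -7.35]],
[0.45, [-0.09, -1.46, -0.07], [0.0, 0.02, -7.35]],
[0.45, [0.1, -1.46, -0.07], [0.0, 0.02, -7.35]],
[0.45, [0.28, -1.44, -0.07], [0.0, 0.02, -7.35]],
[0.45, [0.46, -1.39, -0.07], [0.0, 0.02, -7.35]]]
```

Emit:
play_rows:
  rows:
    - [0.45, [-1.4, -0.3, -0.1], [0, 0, -7.4]]
    - [0.45, [-1.4, -0.5, -0.1], [0, 0, -7.4]]
    - [0.45, [-1.3, -0.7, -0.1], [0, 0, -7.4]]
    - [0.45, [-1.2, -0.8, -0.1], [0, 0, -7.4]]
    - [0.45, [-1.1, -1, -0.1], [0, 0, -7.4]]
    - [0.45, [-1, -1.1, -0.1], [0, 0, -7.4]]
    - [0.45, [-0.8, -1.2, -0.1], [0, 0, -7.4]]
    - [0.45, [-0.6, -1.3, -0.1], [0, 0, -7.4]]
    - [0.45, [-0.5, -1.4, -0.1], [0, 0, -7.4]]
    - [0.45, [-0.3, -1.4, 0], [0, 0, -7.4]]
    - [0.45, [-0.1, -1.5, 0], [0, 0, -7.4]]
    - [0.45, [0.1, -1.5, 0], [0, 0, -7.4]]

```text
time: 46.4
ee_pos: [0.4564, -0.0088, 0.1726]
tcp_rot: [-179.5, 1.5, 4.3]
wrist_force: [0.4, -0.5, 0.4]
opening: 0.0472
```

```bash
python3 plan.py .4747 .012 .18 15 0.45
```

```text
t 46.4 pos [ 0.4564 -0.0088  0.1726] rpy [-179.55    1.54    4.26] F [ 0.4 -0.5  0.4] open 0.0472
2
[[0.45, [0.98, -0.97, -0.39], [-0.3, 0.75, -5.37]], [0.45, [1.07, -0.87, -0.38], [-0.3, 0.75, -5.37]]]
```

Emit:
play_rows:
  rows:
    - [0.45, [0.8, -0.7, 0], [-0.3, 0.7, -4]]
    - [0.45, [0.8, -0.6, 0], [-0.2, 0.7, -3]]
    - [0.45, [0, 0, 0], [0, 0, 0]]
    - [0.45, [0, 0, 0], [0, 0, 0]]

```text
time: 46.8
ee_pos: [0.4688, 0.0081, 0.167]
tcp_rot: [-179.8, 0.6, 11.8]
wrist_force: [-0.6, -0.6, -0.3]
opening: 0.0471
```

```bash
python3 plan.py .4747 .012 .165 15 0.45
```

```text
t 46.8 pos [0.4688 0.0081 0.167 ] rpy [-179.84    0.55   11.85] F [-0.6 -0.6 -0.3] open 0.0471
1
[[0.45, [0.66, -0.26, 0.19], [-0.17, 0.55, -3.16]]]
```

Emit:
play_rows:
  rows:
    - [0.45, [0.6, -0.25, 0], [-0.1, 0.5, -3]]
    - [0.45, [0, 0, 0], [0, 0, 0]]
    - [0.45, [0, 0, 0], [0, 0, 0]]

```text
time: 47.1
ee_pos: [0.4728, 0.0107, 0.1654]
tcp_rot: [-179.9, 0.3, 14.6]
wrist_force: [-0.1, 0.5, 0.4]
opening: 0.047
```

```bash
python3 plan.py .4747 .012 .129 15 0.45; python3 - <<'E'
from h import *
c=camera('side'); p=proj(c,[[.475,.012,.13]])[0].astype(int); im=c['img'][p[1]-40:p[1]+40,p[0]-50:p[0]+50]; save('pickl',cv2.resize(im,None,fx=7,fy=7,interpolation=cv2.INTER_CUBIC))
E
```

```text
t 47.1 pos [0.4728 0.0107 0.1654] rpy [-179.89    0.26   14.56] F [-0.1  0.5  0.4] open 0.047
1
[[0.45, [0.24, -0.07, 3.64], [-0.11, 0.26, -0.44]]]
```

View pics/pickl.png

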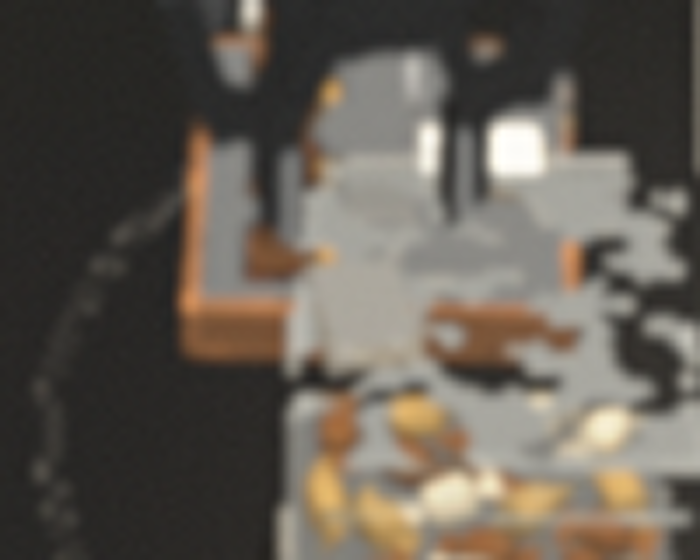

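Emit:
play_rows:
  rows:
    - [0.45, [0.2, -0.1, 0.6], [-0.1, 0.3, -0.4]]
    - [0.45, [0, 0, 0.9], [0, 0, 0]]
    - [0.45, [0, 0, 0.7], [0, 0, 0]]
    - [0.45, [0, 0, 0], [0, 0, 0]]
    - [0.45, [0, 0, 0], [0, 0, 0]]

```text
time: 47.65
ee_pos: [0.4738, 0.0117, 0.1407]
tcp_rot: [-180.0, 0.0, 14.8]
wrist_force: [0.1, -0.2, -0.8]
opening: 0.0471
```

```bash
python3 plan.py .4747 .012 .129 15 0.45; python3 - <<'E'
from h import *
c=camera('side'); p=proj(c,[[.475,.012,.13]])[0].astype(int); im=c['img'][p[1]-30:p[1]+30,p[0]-40:p[0]+40]; save('pickl2',cv2.resize(im,None,fx=9,fy=9,interpolation=cv2.INTER_CUBIC))
E
```

```text
t 47.65 pos [0.4738 0.0117 0.1407] rpy [-1.7998e+02  1.0000e-02  1.4810e+01] F [ 0.1 -0.2 -0.8] open 0.0471
1
[[0.45, [0.1, -0.01, 1.17], [-0.02, 0.01, -0.19]]]
```

View pics/pickl2.png

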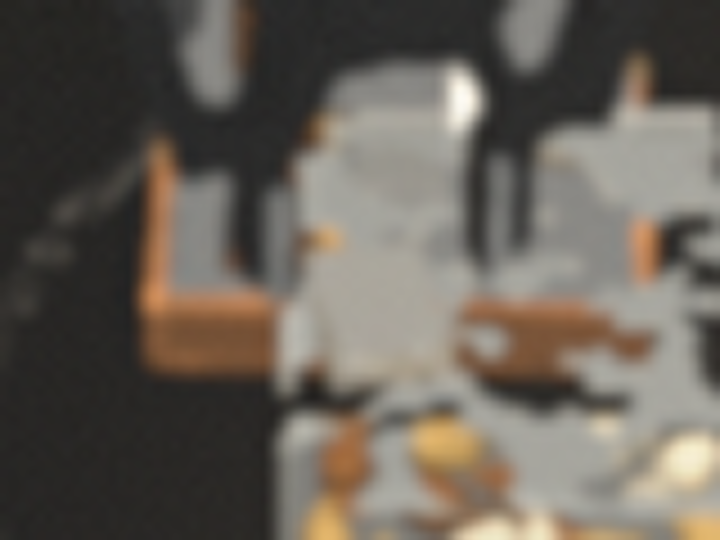

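Emit:
play_rows:
  rows:
    - [0.45, [0.05, 0, 0.5], [0, 0, -0.2]]
    - [0.45, [0, 0, 0.4], [0, 0, 0]]
    - [0.45, [0, 0, 0.1], [0, 0, 0]]
    - [0.45, [0, 0, 0], [0, 0, 0]]

```text
time: 48.1
ee_pos: [0.4746, 0.0118, 0.1302]
tcp_rot: [-180.0, -0.0, 15.0]
wrist_force: [0.6, 0.1, 0.8]
opening: 0.0467
```

Emit:
play_rows:
  rows:
    - [0.45, [0, 0, 0.08], [0, 0, 0]]
    - [0.55, [0, 0, 0], [0, 0, 0]]
    - [0.6, [0, 0, 0], [0, 0, 0]]
    - [0.65, [0, 0, 0], [0, 0, 0]]
    - [0.75, [0, 0, 0], [0, 0, 0]]
    - [0.8, [0, 0, 0], [0, 0, 0]]
    - [0.8, [0, 0, 0], [0, 0, 0]]

```text
time: 48.8
ee_pos: [0.4748, 0.0119, 0.1299]
tcp_rot: [180.0, -0.1, 15.0]
wrist_force: [0.1, 0.6, -0.0]
opening: 0.0296
```

Emit:
play_rows:
  rows:
    - [0.8, [0, 0, -0.5], [0, 0, 0]]
    - [0.8, [0, 0, -1.5], [0, 0, 0]]
    - [0.8, [0, 0, -2], [0, 0, 0]]
    - [0.8, [0, 0, -2], [0, 0, 0]]
    - [0.8, [0, 0, -1], [0, 0, 0]]
    - [0.8, [0, 0, 0], [0, 0, 0]]

```text
time: 49.4
ee_pos: [0.4746, 0.0118, 0.2063]
tcp_rot: [180.0, -0.1, 15.0]
wrist_force: [-0.5, 0.7, -0.0]
opening: 0.0295
```

```bash
python3 plan.py .4374 -.1900 .19 92.2 0.8 11 | sed 's/\], \[0.8/],\n[0.8/g'
```

```text
t 49.4 pos [0.4746 0.0118 0.2063] rpy [ 1.7998e+02 -1.4000e-01  1.5020e+01] F [-0.5  0.7 -0. ] open 0.0295
11
[[0.8, [-0.8, 1.68, 0.15], [0.01, -0.01, -7.02]],
[0.8, [-1.0, 1.57, 0.15], [0.01, -0.01, -7.02]],
[0.8, [-1.19, 1.44, 0.15], [0.01, -0.01, -7.02]],
[0.8, [-1.35, 1.28, 0.15], [0.01, -0.01, -7.02]],
[0.8, [-1.5, 1.11, 0.15], [0.01, -0.01, -7.02]],
[0.8, [-1.63, 0.92, 0.15], [0.01, -0.01, -7.02]],
[0.8, [-1.72, 0.71, 0.15], [0.01, -0.01, -7.02]],
[0.8, [-1.8, 0.5, 0.15], [0.01, -0.01, -7.02]],
[0.8, [-1.85, 0.27, 0.15], [0.01, -0.01, -7.02]],
[0.8, [-1.87, 0.04, 0.15], [0.01, -0.01, -7.02]],
[0.8, [-1.86, -0.18, 0.15], [0.01, -0.01, -7.02]]]
```

Emit:
play_rows:
  rows:
    - [0.8, [-0.8, 1.7, 0.1], [0, 0, -7]]
    - [0.8, [-1, 1.6, 0.1], [0, 0, -7]]
    - [0.8, [-1.2, 1.4, 0.1], [0, 0, -7]]
    - [0.8, [-1.4, 1.3, 0.1], [0, 0, -7]]
    - [0.8, [-1.5, 1.1, 0.1], [0, 0, -7]]
    - [0.8, [-1.6, 0.9, 0.1], [0, 0, -7]]
    - [0.8, [-1.7, 0.7, 0.1], [0, 0, -7]]
    - [0.8, [-1.8, 0.5, 0.1], [0, 0, -7]]
    - [0.8, [-1.8, 0.3, 0.1], [0, 0, -7]]
    - [0.8, [-1.8, 0, 0.1], [0, 0, -7]]
    - [0.8, [-1, 0, 0.1], [0, 0, -3]]
    - [0.8, [0, 0, 0], [0, 0, 0]]

```text
time: 50.6
ee_pos: [0.4404, -0.1876, 0.1884]
tcp_rot: [-179.8, -0.2, 91.1]
wrist_force: [-0.2, 0.2, 0.1]
opening: 0.0298
```

```bash
python3 plan.py .4374 -.1900 .18 92.2 0.8
```

```text
t 50.6 pos [ 0.4404 -0.1876  0.1884] rpy [-1.7976e+02 -1.5000e-01  9.1140e+01] F [-0.2  0.2  0.1] open 0.0298
1
[[0.8, [-0.24, -0.31, 0.85], [-0.24, -0.15, -1.06]]]
```

Emit:
play_rows:
  rows:
    - [0.8, [-0.2, -0.3, 1], [-0.2, -0.1, -1]]
    - [0.8, [0, 0, 2], [0, 0, 0]]
    - [0.8, [0, 0, 2], [0, 0, 0]]
    - [0.8, [0, 0, 1.5], [0, 0, 0]]
    - [0.8, [0, 0, 0.5], [0, 0, 0]]
    - [0.8, [0, 0, 0], [0, 0, 0]]
    - [0.8, [0, 0, 0], [0, 0, 0]]

```text
time: 51.3
ee_pos: [0.4357, -0.1865, 0.1124]
tcp_rot: [-179.9, -0.1, 92.0]
wrist_force: [0.8, -1.0, 0.1]
opening: 0.0297
```

```bash
python3 plan.py .4374 -.1900 .09 92.2 0.8
```

```text
t 51.3 pos [ 0.4357 -0.1865  0.1124] rpy [-1.7988e+02 -1.3000e-01  9.2010e+01] F [ 0.8 -1.   0.1] open 0.0297
1
[[0.8, [-0.36, 0.16, 2.24], [-0.12, -0.13, -0.19]]]
```

Emit:
play_rows:
  rows:
    - [0.8, [-0.35, 0.15, 0.6], [-0.1, -0.1, -0.2]]
    - [0.8, [0, 0, 0.8], [0, 0, 0]]
    - [0.8, [0, 0, 0.5], [0, 0, 0]]
    - [0.8, [0, 0, 0], [0, 0, 0]]
    - [0.8, [0, 0, 0], [0, 0, 0]]

```text
time: 51.8
ee_pos: [0.4384, -0.1905, 0.0933]
tcp_rot: [179.9, 0.1, 92.2]
wrist_force: [-0.2, -0.3, -0.6]
opening: 0.0296
```

```bash
python3 plan.py .4374 -.1900 .09 92.2 0.8; cat > pv.py <<'E'
from h import *
import sys
c=camera('side'); p=proj(c,[[.4366,-.19,.05]])[0].astype(int); im=c['img'][p[1]-25:p[1]+25,p[0]-35:p[0]+35]; save(sys.argv[1],cv2.resize(im,None,fx=11,fy=11,interpolation=cv2.INTER_CUBIC))
o=get_obs()['ee_pos']; print((proj(c,[[.4366,-.1903,.024],[o[0],o[1],o[2]-.01]])-(p-[35,25])+.5)*11)
E
python3 pv.py sidepl3
```

```text
t 51.8 pos [ 0.4384 -0.1905  0.0933] rpy [1.7987e+02 5.0000e-02 9.2220e+01] F [-0.2 -0.3 -0.6] open 0.0296
1
[[0.8, [0.05, -0.1, 0.33], [0.13, 0.05, 0.02]]]
[[386.99369786 367.28412849]
 [388.65125952 164.19899885]]
```

View pics/sidepl3.png

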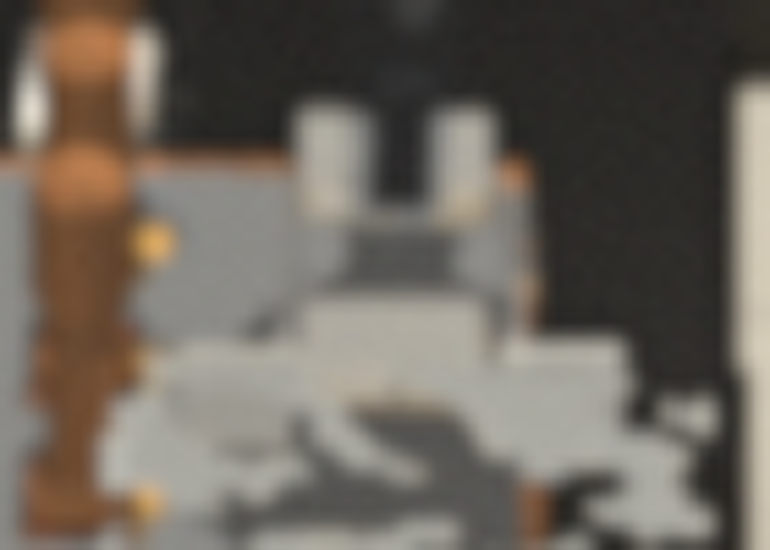

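Emit:
play_rows:
  rows:
    - [0.8, [0.05, -0.05, 0.6], [0.1, 0, 0]]
    - [0.8, [0, 0, 0.8], [0, 0, 0]]
    - [0.8, [0, 0, 0.8], [0, 0, 0]]
    - [0.8, [0, 0, 0.4], [0, 0, 0]]
    - [0.8, [0, 0, 0], [0, 0, 0]]
    - [0.8, [0, 0, 0], [0, 0, 0]]

```text
time: 52.45
ee_pos: [0.4375, -0.1899, 0.0648]
tcp_rot: [-180.0, 0.0, 92.2]
wrist_force: [-0.3, 1.4, -0.2]
opening: 0.03
```

```bash
python3 plan.py .4380 -.1900 .05 92.2 0.8
```

```text
t 52.45 pos [ 0.4375 -0.1899  0.0648] rpy [-1.7998e+02  4.0000e-02  9.2210e+01] F [-0.3  1.4 -0.2] open 0.03
1
[[0.8, [-0.01, 0.05, 1.48], [-0.02, 0.04, 0.01]]]
```

Emit:
play_rows:
  rows:
    - [0.8, [0, 0, 0.5], [0, 0, 0]]
    - [0.8, [0, 0, 0.4], [0, 0, 0]]
    - [0.8, [0, 0, 0.3], [0, 0, 0]]
    - [0.8, [0, 0, 0], [0, 0, 0]]

```text
time: 52.85
ee_pos: [0.4379, -0.19, 0.0521]
tcp_rot: [180.0, 0.1, 92.2]
wrist_force: [-0.4, 0.1, -0.6]
opening: 0.0296
```

Emit:
play_rows:
  rows:
    - [0.8, [0, 0, 0.15], [0, 0, 0]]
    - [0.8, [0, 0, 0.08], [0, 0, 0]]

```text
time: 53.05
ee_pos: [0.438, -0.1901, 0.0498]
tcp_rot: [180.0, 0.1, 92.2]
wrist_force: [-0.5, -0.0, -0.7]
opening: 0.0297
```

Emit:
play_rows:
  rows:
    - [0.8, [0, 0, 0.08], [0, 0, 0]]
    - [0.8, [0, 0, 0], [0, 0, 0]]

```text
time: 53.25
ee_pos: [0.4382, -0.1901, 0.0497]
tcp_rot: [179.9, 0.1, 92.2]
wrist_force: [0.3, -0.6, 0.4]
opening: 0.0296
```

Emit:
play_rows:
  rows:
    - [0.6, [0, 0, 0], [0, 0, 0]]
    - [0.5, [0, 0, 0], [0, 0, 0]]
    - [0.45, [0, 0, 0], [0, 0, 0]]
    - [0.45, [0, 0, 0], [0, 0, 0]]
    - [0.45, [0, 0, -1], [0, 0, 0]]
    - [0.45, [0, 0, -2], [0, 0, 0]]
    - [0.45, [0, 0, -2.5], [0, 0, 0]]
    - [0.45, [0, 0, -3], [0, 0, 0]]
    - [0.45, [0, 0, -3], [0, 0, 0]]
    - [0.45, [0, 0, -2], [0, 0, 0]]
    - [0.45, [1.5, 0, 0], [0, 0, 5]]
    - [0.45, [2.5, -0.3, 0], [0, 0, 8]]

```text
time: 54.45
ee_pos: [0.4353, -0.1505, 0.1949]
tcp_rot: [179.8, 0.1, 78.8]
wrist_force: [-0.7, 0.4, -0.9]
opening: 0.0465
```

```bash
python3 plan.py .45 .03 .19 0 0.45 11 | sed 's/\], \[0.45/],\n[0.45/g'
```

```text
t 54.45 pos [ 0.4353 -0.1505  0.1949] rpy [1.7977e+02 1.0000e-01 7.8790e+01] F [-0.7  0.4 -0.9] open 0.0465
11
[[0.45, [1.64, -0.19, 0.04], [0.02, -0.01, 7.16]],
[0.45, [1.6, -0.39, 0.04], [0.02, -0.01, 7.16]],
[0.45, [1.54, -0.59, 0.04], [0.02, -0.01, 7.16]],
[0.45, [1.45, -0.77, 0.04], [0.02, -0.01, 7.16]],
[0.45, [1.35, -0.95, 0.04], [0.02, -0.01, 7.16]],
[0.45, [1.22, -1.11, 0.04], [0.02, -0.01, 7.16]],
[0.45, [1.07, -1.25, 0.04], [0.02, -0.01, 7.16]],
[0.45, [0.9, -1.38, 0.04], [0.02, -0.01, 7.16]],
[0.45, [0.73, -1.48, 0.04], [0.02, -0.01, 7.16]],
[0.45, [0.54, -1.56, 0.04], [0.02, -0.01, 7.16]],
[0.45, [0.34, -1.61, 0.04], [0.02, -0.01, 7.16]]]
```

Emit:
play_rows:
  rows:
    - [0.45, [1.6, -0.2, 0], [0, 0, 7]]
    - [0.45, [1.6, -0.4, 0], [0, 0, 7]]
    - [0.45, [1.5, -0.6, 0], [0, 0, 7]]
    - [0.45, [1.5, -0.8, 0], [0, 0, 7]]
    - [0.45, [1.4, -1, 0], [0, 0, 7]]
    - [0.45, [1.2, -1.1, 0], [0, 0, 7]]
    - [0.45, [1.1, -1.3, 0], [0, 0, 7]]
    - [0.45, [0.9, -1.4, 0], [0, 0, 7]]
    - [0.45, [0.7, -1.5, 0], [0, 0, 7]]
    - [0.45, [0.5, -1.6, 0], [0, 0, 7]]
    - [0.45, [0.3, -1.6, 0], [0, 0, 7]]
    - [0.45, [0, 0, 0], [0, 0, 0]]

```text
time: 55.65
ee_pos: [0.4502, 0.0404, 0.2057]
tcp_rot: [179.8, -0.8, -1.6]
wrist_force: [-0.6, -0.6, 0.1]
opening: 0.0469
```

```bash
python3 -c "
from pads import *
print(get_obs()['ee_pos'],get_obs()['tcp_rot'])
look('q1',[LID,P3,L(2)])"
```

```text
[0.45023733 0.04044916 0.2056511 ] [179.8417399   -0.80819559  -1.64891757]
top lid x 0.4503 y 0.0145 w 139.5 h 131.0 ang 90.0
top pad3 x 0.5192 y -0.3245 w 30.5 h 44.0 ang 90.0
top pad3 x 0.4555 y -0.2065 w 29.0 h 13.0 ang 90.0
top land x 0.4390 y -0.1912 w 47.0 h 30.7 ang 87.9
side lid x 0.4403 y -0.0720 w 36.5 h 15.0 ang 90.0
side pad3 x 0.4507 y -0.2335 w 19.5 h 40.0 ang 90.0
side land x 0.4400 y -0.1885 w 40.0 h 39.0 ang 90.0
```

View pics/top_q1.png

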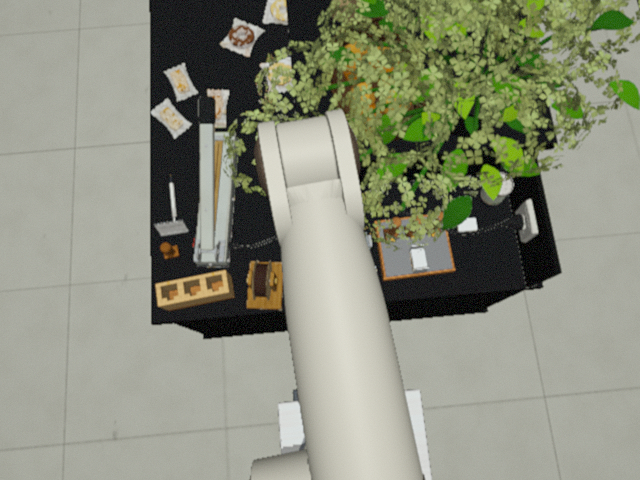

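View pics/side_q1.png

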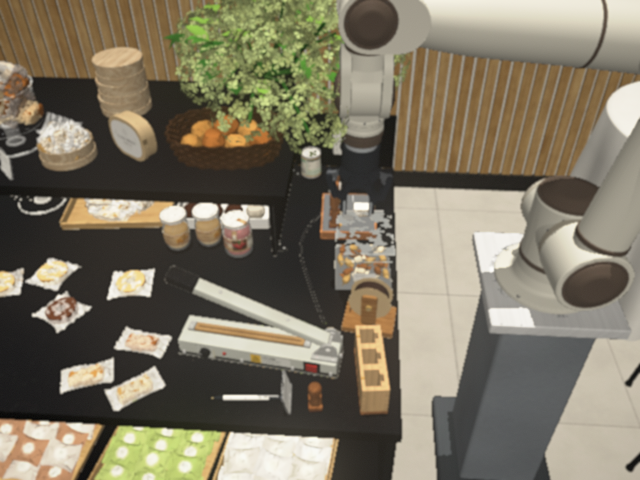

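View pics/top_q1_land.png

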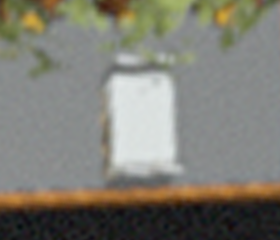

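```bash
python3 plan.py .5172 -.3233 .19 -1 0.45 11 | sed 's/\], \[0.45/],\n[0.45/g'
```

```text
t 55.75 pos [0.4502 0.0392 0.2056] rpy [179.81  -0.81  -1.36] F [-0.5 -0.2 -0.3] open 0.047
11
[[0.45, [0.68, 3.28, 0.16], [0.02, -0.07, -0.03]],
[0.45, [0.68, 3.28, 0.16], [0.02, -0.07, -0.03]],
[0.45, [0.68, 3.28, 0.16], [0.02, -0.07, -0.03]],
[0.45, [0.68, 3.28, 0.16], [0.02, -0.07, -0.03]],
[0.45, [0.68, 3.28, 0.15], [0.02, -0.07, -0.03]],
[0.45, [0.68, 3.28, 0.15], [0.02, -0.07, -0.03]],
[0.45, [0.67, 3.28, 0.15], [0.02, -0.07, -0.03]],
[0.45, [0.67, 3.28, 0.15], [0.02, -0.07, -0.03]],
[0.45, [0.67, 3.28, 0.15], [0.02, -0.07, -0.03]],
[0.45, [0.67, 3.28, 0.15], [0.02, -0.07, -0.03]],
[0.45, [0.67, 3.28, 0.14], [0.02, -0.07, -0.03]]]
```

Emit:
play_rows:
  rows:
    - [0.45, [0.3, 2, 0], [0, -0.1, 0]]
    - [0.45, [0.6, 3.5, 0.1], [0, -0.1, 0]]
    - [0.45, [0.6, 3.5, 0.1], [0, -0.1, 0]]
    - [0.45, [0.6, 3.5, 0.1], [0, -0.1, 0]]
    - [0.45, [0.6, 3.5, 0.1], [0, -0.1, 0]]
    - [0.45, [0.6, 3.5, 0.1], [0, -0.1, 0]]
    - [0.45, [0.6, 3.5, 0.1], [0, -0.1, 0]]
    - [0.45, [0.6, 3.5, 0], [0, -0.1, 0]]
    - [0.45, [0.6, 3.5, 0], [0, 0, 0]]
    - [0.45, [0.6, 3, 0], [0, 0, 0]]
    - [0.45, [0.2, 1, 0], [0, 0, 0]]
    - [0.45, [0, 0, 0], [0, 0, 0]]

```text
time: 56.95
ee_pos: [0.5022, -0.3245, 0.2038]
tcp_rot: [179.7, -0.1, 0.4]
wrist_force: [0.3, 1.2, 0.3]
opening: 0.0469
```

```bash
python3 plan.py .5172 -.3233 .15 -1 0.45
```

```text
t 56.95 pos [ 0.5022 -0.3245  0.2038] rpy [ 1.7972e+02 -7.0000e-02  3.8000e-01] F [0.3 1.2 0.3] open 0.0469
2
[[0.45, [0.75, -0.07, 2.69], [0.14, -0.04, 0.69]], [0.45, [0.75, -0.07, 2.69], [0.14, -0.04, 0.69]]]
```

Emit:
play_rows:
  rows:
    - [0.45, [0.7, -0.1, 0.5], [0.1, 0, 0.7]]
    - [0.45, [0.6, 0, 1.5], [0.1, 0, 0.5]]
    - [0.45, [0, 0, 2], [0, 0, 0]]
    - [0.45, [0, 0, 2], [0, 0, 0]]
    - [0.45, [0, 0, 2], [0, 0, 0]]
    - [0.45, [0, 0, 1], [0, 0, 0]]
    - [0.45, [0, 0, 0], [0, 0, 0]]
    - [0.45, [0, 0, 0], [0, 0, 0]]

```text
time: 57.75
ee_pos: [0.5173, -0.3159, 0.1069]
tcp_rot: [-179.9, -0.0, -0.4]
wrist_force: [0.6, 0.1, 0.1]
opening: 0.0469
```

```bash
python3 plan.py .5172 -.3233 .05 -1 0.45
```

```text
t 57.75 pos [ 0.5173 -0.3159  0.1069] rpy [-1.7993e+02 -3.0000e-02 -4.0000e-01] F [0.6 0.1 0.1] open 0.0469
2
[[0.45, [-0.0, 0.38, 2.84], [-0.03, -0.01, 0.3]], [0.45, [-0.0, 0.37, 2.84], [-0.03, -0.01, 0.3]]]
```

Emit:
play_rows:
  rows:
    - [0.45, [0, 0.7, 0.5], [0, 0, 0.5]]
    - [0.45, [0, 0, 1.5], [0, 0, 0]]
    - [0.45, [0, 0, 1.5], [0, 0, 0]]
    - [0.45, [0, 0, 1], [0, 0, 0]]
    - [0.45, [0, 0, 0], [0, 0, 0]]
    - [0.45, [0, 0, 0], [0, 0, 0]]

```text
time: 58.35
ee_pos: [0.518, -0.3238, 0.0594]
tcp_rot: [180.0, -0.1, -1.0]
wrist_force: [-0.0, -0.6, -0.2]
opening: 0.0468
```

```bash
python3 plan.py .5172 -.3233 .0145 -1 0.45;python3 - <<'E'
from h import *
c=camera('side'); p=proj(c,[[.517,-.324,.03]])[0].astype(int); im=c['img'][p[1]-30:p[1]+30,p[0]-40:p[0]+40]; save('pick3',cv2.resize(im,None,fx=9,fy=9,interpolation=cv2.INTER_CUBIC))
E
```

```text
t 58.35 pos [ 0.518  -0.3238  0.0594] rpy [ 1.8e+02 -1.4e-01 -9.6e-01] F [-0.  -0.6 -0.2] open 0.0468
1
[[0.45, [-0.1, -0.05, 4.49], [0.0, -0.14, 0.04]]]
```

View pics/pick3.png

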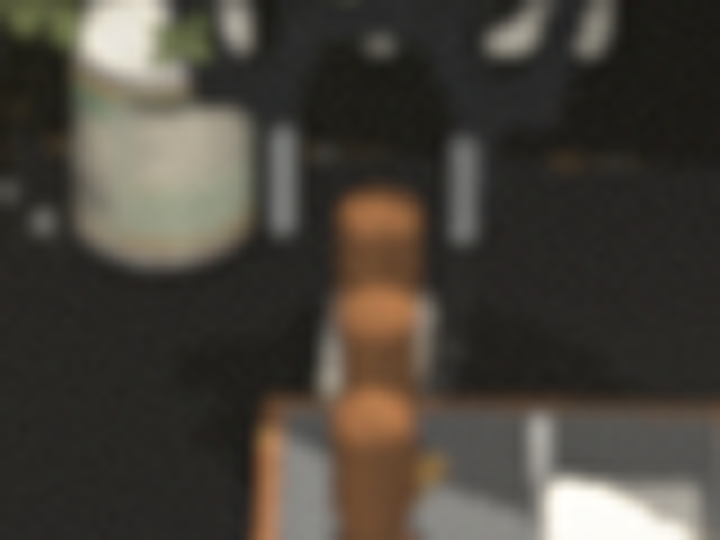

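Emit:
play_rows:
  rows:
    - [0.45, [-0.1, -0.05, 1], [0, -0.1, 0]]
    - [0.45, [0, 0, 1.3], [0, 0, 0]]
    - [0.45, [0, 0, 1], [0, 0, 0]]
    - [0.45, [0, 0, 0.2], [0, 0, 0]]
    - [0.45, [0, 0, 0], [0, 0, 0]]
    - [0.45, [0, 0, 0], [0, 0, 0]]

```text
time: 59.0
ee_pos: [0.5172, -0.3232, 0.0216]
tcp_rot: [180.0, -0.1, -0.9]
wrist_force: [-0.2, -0.2, 0.7]
opening: 0.0471
```

```bash
python3 plan.py .5172 -.3233 .0145 -1 0.45
```

```text
t 59.0 pos [ 0.5172 -0.3232  0.0216] rpy [ 1.7998e+02 -6.0000e-02 -9.5000e-01] F [-0.2 -0.2  0.7] open 0.0471
1
[[0.45, [0.0, 0.01, 0.71], [0.02, -0.06, 0.05]]]
```

Emit:
play_rows:
  rows:
    - [0.45, [0, 0, 0.4], [0, 0, 0]]
    - [0.45, [0, 0, 0.25], [0, 0, 0]]
    - [0.45, [0, 0, 0.05], [0, 0, 0]]
    - [0.45, [0, 0, 0], [0, 0, 0]]
    - [0.55, [0, 0, 0], [0, 0, 0]]
    - [0.6, [0, 0, 0], [0, 0, 0]]
    - [0.65, [0, 0, 0], [0, 0, 0]]
    - [0.75, [0, 0, 0], [0, 0, 0]]
    - [0.8, [0, 0, 0], [0, 0, 0]]
    - [0.8, [0, 0, 0], [0, 0, 0]]

```text
time: 60.0
ee_pos: [0.518, -0.3237, 0.0157]
tcp_rot: [179.9, -0.2, -0.9]
wrist_force: [0.2, -0.1, -0.0]
opening: 0.0297
```

Emit:
play_rows:
  rows:
    - [0.8, [0, 0, -0.5], [0, 0, 0]]
    - [0.8, [0, 0, -1.5], [0, 0, 0]]
    - [0.8, [0, 0, -2.5], [0, 0, 0]]
    - [0.8, [0, 0, -3], [0, 0, 0]]
    - [0.8, [0, 0, -3], [0, 0, 0]]
    - [0.8, [0, 0, -3], [0, 0, 0]]
    - [0.8, [0, 0, -2], [0, 0, 0]]
    - [0.8, [0, 0, -1], [0, 0, 0]]
    - [0.8, [0, 0, 0], [0, 0, 0]]

```text
time: 60.9
ee_pos: [0.5168, -0.3231, 0.1952]
tcp_rot: [179.8, -0.4, -0.9]
wrist_force: [-0.7, -0.7, -0.4]
opening: 0.0297
```

```bash
python3 plan.py .4378 -.1900 .19 -87.8 0.8 12 | sed 's/\], \[0.8/],\n[0.8/g'
```

```text
t 60.9 pos [ 0.5168 -0.3231  0.1952] rpy [179.79  -0.38  -0.95] F [-0.7 -0.7 -0.4] open 0.0297
12
[[0.8, [-0.68, -1.1, 0.03], [-0.01, -0.04, 7.24]],
[0.8, [-0.81, -1.0, 0.04], [-0.01, -0.04, 7.24]],
[0.8, [-0.93, -0.89, 0.04], [-0.01, -0.04, 7.24]],
[0.8, [-1.04, -0.77, 0.04], [-0.01, -0.04, 7.24]],
[0.8, [-1.12, -0.63, 0.04], [-0.01, -0.04, 7.24]],
[0.8, [-1.19, -0.49, 0.04], [-0.01, -0.04, 7.24]],
[0.8, [-1.25, -0.33, 0.04], [-0.01, -0.04, 7.24]],
[0.8, [-1.28, -0.17, 0.04], [-0.01, -0.04, 7.24]],
[0.8, [-1.29, -0.01, 0.04], [-0.01, -0.04, 7.24]],
[0.8, [-1.28, 0.15, 0.04], [-0.01, -0.04, 7.24]],
[0.8, [-1.25, 0.31, 0.04], [-0.01, -0.04, 7.24]],
[0.8, [-1.2, 0.47, 0.04], [-0.01, -0.04, 7.24]]]
```

Emit:
play_rows:
  rows:
    - [0.8, [-0.7, -1.1, 0], [0, 0, 7]]
    - [0.8, [-0.8, -1, 0], [0, 0, 7]]
    - [0.8, [-0.9, -0.9, 0], [0, 0, 7]]
    - [0.8, [-1, -0.8, 0], [0, 0, 7]]
    - [0.8, [-1.1, -0.6, 0], [0, 0, 7]]
    - [0.8, [-1.2, -0.5, 0], [0, 0, 7]]
    - [0.8, [-1.3, -0.3, 0], [0, 0, 7]]
    - [0.8, [-1.3, -0.2, 0], [0, 0, 7]]
    - [0.8, [-1.3, 0, 0], [0, 0, 7]]
    - [0.8, [-1.3, 0.2, 0], [0, 0, 7]]
    - [0.8, [-1.2, 0.3, 0], [0, 0, 7]]
    - [0.8, [-0.4, 0.2, 0], [0, 0, 4]]

```text
time: 62.1
ee_pos: [0.4344, -0.1911, 0.1818]
tcp_rot: [179.5, 0.3, -85.3]
wrist_force: [-0.5, -0.0, -0.5]
opening: 0.0295
```

```bash
python3 plan.py .4378 -.1900 .18 -87.8 0.8
```

```text
t 62.1 pos [ 0.4344 -0.1911  0.1818] rpy [179.5    0.29 -85.3 ] F [-0.5 -0.  -0.5] open 0.0295
1
[[0.8, [-0.08, -0.35, 0.18], [0.51, 0.28, 2.5]]]
```

Emit:
play_rows:
  rows:
    - [0.8, [-0.1, -0.3, 0], [0.5, 0.2, 2]]
    - [0.8, [0, 0, 1], [0, 0, 0]]
    - [0.8, [0, 0, 1.5], [0, 0, 0]]
    - [0.8, [0, 0, 2], [0, 0, 0]]
    - [0.8, [0, 0, 1.5], [0, 0, 0]]
    - [0.8, [0, 0, 0.5], [0, 0, 0]]
    - [0.8, [0, 0, 0], [0, 0, 0]]
    - [0.8, [0, 0, 0], [0, 0, 0]]

```text
time: 62.9
ee_pos: [0.4334, -0.188, 0.1062]
tcp_rot: [179.5, 0.3, -87.1]
wrist_force: [0.1, 0.7, 0.5]
opening: 0.0298
```

```bash
python3 plan.py .4378 -.1900 .1 -87.8 0.8
```

```text
t 62.9 pos [ 0.4334 -0.188   0.1062] rpy [179.47   0.32 -87.11] F [0.1 0.7 0.5] open 0.0298
1
[[0.8, [0.22, -0.43, 0.62], [0.53, 0.32, 0.69]]]
```

Emit:
play_rows:
  rows:
    - [0.8, [0.2, -0.4, 0.2], [0.5, 0.3, 0.6]]
    - [0.8, [0, 0, 0.3], [0, 0, 0]]
    - [0.8, [0, 0, 0], [0, 0, 0]]
    - [0.8, [0, 0, 0], [0, 0, 0]]

```text
time: 63.3
ee_pos: [0.4388, -0.1904, 0.1025]
tcp_rot: [-179.8, -0.1, -87.7]
wrist_force: [0.4, -0.2, -0.4]
opening: 0.0293
```

```bash
python3 plan.py .4378 -.1900 .09 -87.8 0.8; python3 pv.py sidepl4
```

```text
t 63.3 pos [ 0.4388 -0.1904  0.1025] rpy [-1.7984e+02 -7.0000e-02 -8.7740e+01] F [ 0.4 -0.2 -0.4] open 0.0293
1
[[0.8, [-0.05, 0.1, 1.25], [-0.16, -0.07, 0.06]]]
[[386.99369786 367.28412849]
 [388.40979163 132.24788608]]
```

View pics/sidepl4.png

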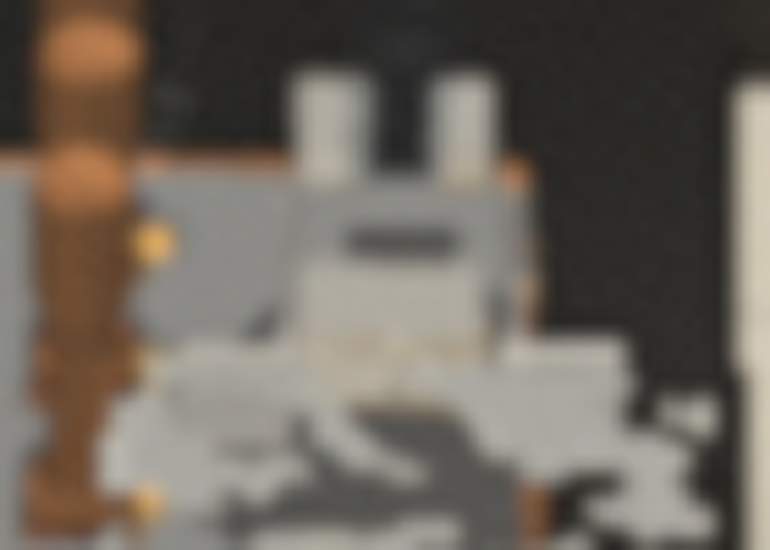

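Emit:
play_rows:
  rows:
    - [0.8, [-0.04, 0.07, 0.6], [-0.1, -0.1, 0]]
    - [0.8, [0, 0, 0.8], [0, 0, 0]]
    - [0.8, [0, 0, 0.8], [0, 0, 0]]
    - [0.8, [0, 0, 0.5], [0, 0, 0]]
    - [0.8, [0, 0, 0], [0, 0, 0]]
    - [0.8, [0, 0, 0], [0, 0, 0]]

```text
time: 63.95
ee_pos: [0.4382, -0.1904, 0.0748]
tcp_rot: [-179.8, -0.1, -87.8]
wrist_force: [-1.5, 0.6, 7.4]
opening: 0.0299
```

```bash
python3 plan.py .4380 -.1900 .06 -87.8 0.8
```

```text
t 63.95 pos [ 0.4382 -0.1904  0.0748] rpy [-1.7984e+02 -5.0000e-02 -8.7750e+01] F [-1.5  0.6  7.4] open 0.0299
1
[[0.8, [-0.04, 0.02, 1.48], [-0.16, -0.05, 0.05]]]
```

Emit:
play_rows:
  rows:
    - [0.8, [0, 0, -0.3], [0, 0, 0]]
    - [0.8, [0, 0, 0], [0, 0, 0]]

```text
time: 64.15
ee_pos: [0.438, -0.1903, 0.0771]
tcp_rot: [-179.9, -0.0, -87.7]
wrist_force: [1.0, -0.6, -0.5]
opening: 0.0293
```

```bash
python3 plan.py .4380 -.1900 .06 -87.8 0.8; python3 pv.py sidepl5
```

```text
t 64.15 pos [ 0.438  -0.1903  0.0771] rpy [-1.7987e+02 -4.0000e-02 -8.7750e+01] F [ 1.  -0.6 -0.5] open 0.0293
1
[[0.8, [-0.03, -0.0, 1.71], [-0.13, -0.04, 0.05]]]
[[386.99369786 367.28412849]
 [388.48389251 222.54805591]]
```

View pics/sidepl5.png

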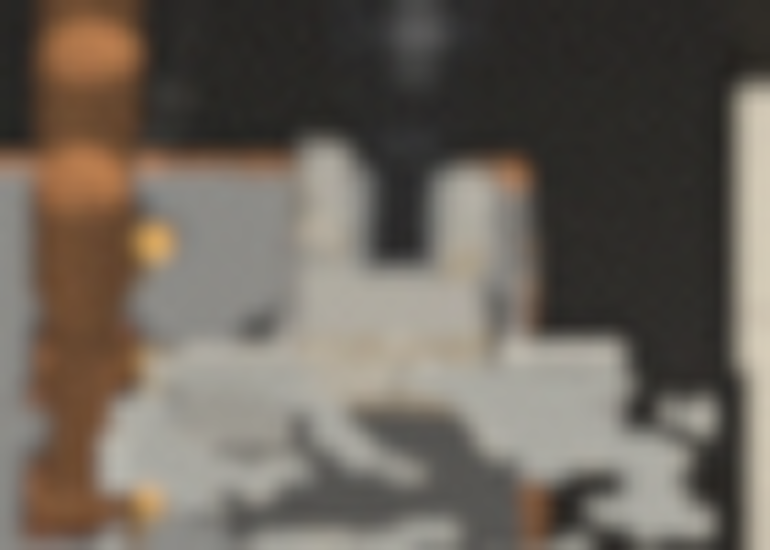

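Emit:
play_rows:
  rows:
    - [0.8, [0, 0.18, -0.6], [0, 0, 0]]
    - [0.8, [0, 0, 0], [0, 0, 0]]
    - [0.8, [0, 0, 0], [0, 0, 0]]

```text
time: 64.5
ee_pos: [0.4355, -0.1901, 0.0824]
tcp_rot: [-180.0, 0.0, -87.7]
wrist_force: [-0.4, 0.1, 0.0]
opening: 0.0298
```

```bash
python3 plan.py .4362 -.1900 .06 -87.8 0.8; python3 pv.py sidepl6
```

```text
t 64.5 pos [ 0.4355 -0.1901  0.0824] rpy [-1.7996e+02  1.0000e-02 -8.7750e+01] F [-0.4  0.1  0. ] open 0.0298
1
[[0.8, [-0.01, -0.07, 2.24], [-0.04, 0.01, 0.05]]]
[[386.99369786 367.28412849]
 [399.0797393  203.18301312]]
```

View pics/sidepl6.png

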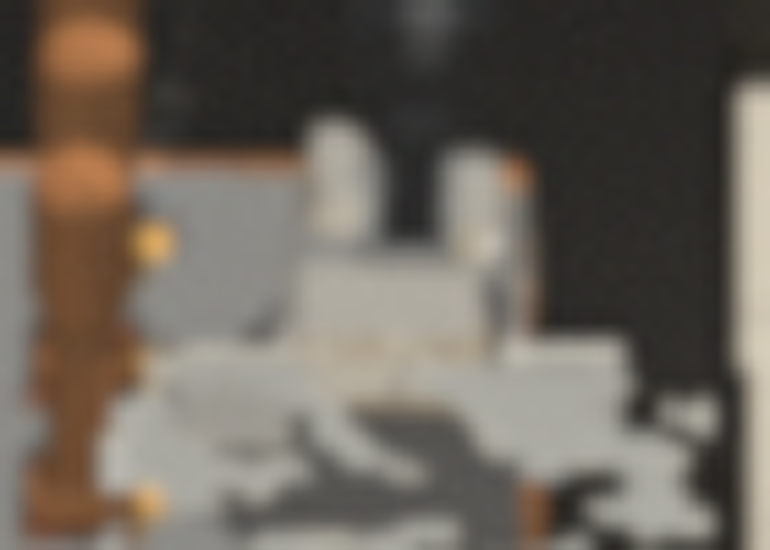

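Emit:
play_rows:
  rows:
    - [0.8, [0, -0.1, 0.5], [0, 0, 0]]
    - [0.8, [0, 0, 0.6], [0, 0, 0]]
    - [0.8, [0, 0, 0.2], [0, 0, 0]]
    - [0.8, [0, 0, 0], [0, 0, 0]]
  newtons: 20

```text
time: 64.95
ee_pos: [0.4365, -0.19, 0.0678]
tcp_rot: [-180.0, 0.0, -87.7]
wrist_force: [0.1, 0.4, -0.7]
opening: 0.0297
```

```bash
python3 plan.py .4365 -.1900 .06 -87.8 0.8; python3 pv.py sidepl7
```

```text
t 64.95 pos [ 0.4365 -0.19    0.0678] rpy [-1.7999e+02  1.0000e-02 -8.7740e+01] F [ 0.1  0.4 -0.7] open 0.0297
1
[[0.8, [-0.0, -0.0, 0.78], [-0.01, 0.01, 0.06]]]
[[386.99369786 367.28412849]
 [392.91024366 253.82478088]]
```

View pics/sidepl7.png

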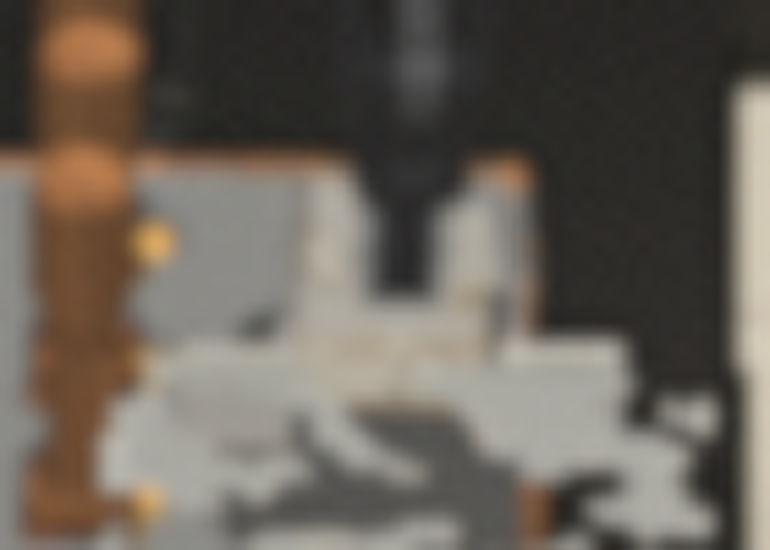

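Below plate tops now without force; continue down gently.

Emit:
play_rows:
  rows:
    - [0.8, [0, 0, 0.25], [0, 0, 0]]
    - [0.8, [0, 0, 0.15], [0, 0, 0]]
    - [0.8, [0, 0, 0], [0, 0, 0]]

```text
time: 65.3
ee_pos: [0.4365, -0.19, 0.0637]
tcp_rot: [-180.0, 0.0, -87.7]
wrist_force: [-0.5, -0.3, -0.5]
opening: 0.0298
```

Emit:
play_rows:
  rows:
    - [0.8, [0, 0, 0.2], [0, 0, 0]]
    - [0.8, [0, 0, 0.15], [0, 0, 0]]

```text
time: 65.5
ee_pos: [0.4367, -0.1901, 0.0603]
tcp_rot: [-179.9, -0.0, -87.7]
wrist_force: [-1.2, -0.0, 2.2]
opening: 0.03
```

Emit:
play_rows:
  rows:
    - [0.8, [0, 0, 0.15], [0, 0, 0]]
    - [0.8, [0, 0, 0.15], [0, 0, 0]]

```text
time: 65.7
ee_pos: [0.4373, -0.1902, 0.059]
tcp_rot: [-179.8, -0.0, -87.7]
wrist_force: [-3.9, 3.2, 12.7]
opening: 0.0296
```

```bash
python3 pv.py sidepl8
```

```text
[[386.99369786 367.28412849]
 [387.54285446 283.465559  ]]
```

View pics/sidepl8.png

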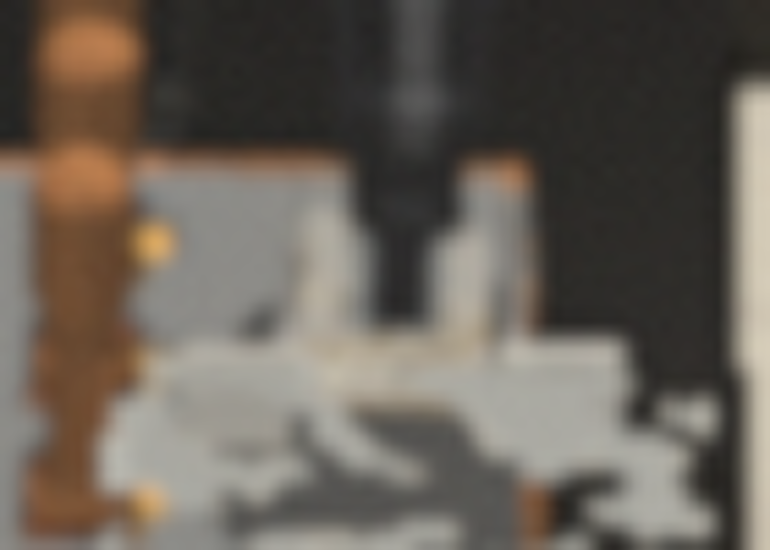

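Emit:
play_rows:
  rows:
    - [0.8, [0, 0, -0.05], [0, 0, 0]]
    - [0.7, [0, 0, 0], [0, 0, 0]]
    - [0.6, [0, 0, 0], [0, 0, 0]]
    - [0.5, [0, 0, 0], [0, 0, 0]]
    - [0.45, [0, 0, 0], [0, 0, 0]]
    - [0.45, [0, 0, -0.5], [0, 0, 0]]
    - [0.45, [0, 0, -1], [0, 0, 0]]
    - [0.45, [0, 0, -1], [0, 0, 0]]
    - [0.45, [0, 0, -1], [0, 0, 0]]
    - [0.45, [0, 0, 0], [0, 0, 0]]

```text
time: 66.75
ee_pos: [0.4376, -0.1904, 0.0983]
tcp_rot: [-179.8, -0.1, -87.7]
wrist_force: [0.2, 1.0, 0.3]
opening: 0.0468
```

```bash
python3 pv.py sidepl9
```

```text
[[386.99369786 367.28412849]
 [393.64042223 150.04996571]]
```

View pics/sidepl9.png

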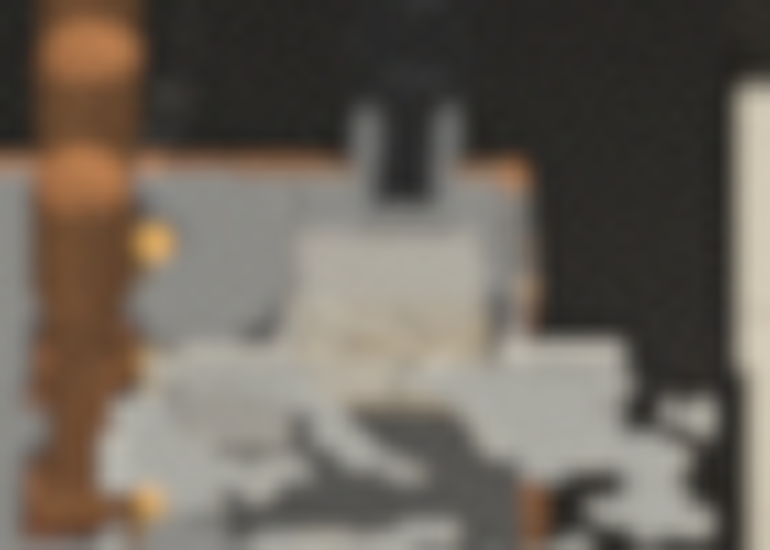

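Emit:
play_rows:
  rows:
    - [0.45, [0, 0, -2], [0, 0, 0]]
    - [0.45, [0, 0, -3], [0, 0, 0]]
    - [0.45, [0, 0, -3], [0, 0, 0]]
    - [0.45, [0, 0, -3], [0, 0, 0]]
    - [0.45, [-2, 0, 0], [0, 0, -3]]
    - [0.45, [-4, 0, 0], [0, 0, -5]]
    - [0.45, [-4, 0, 0], [0, 0, -5]]
    - [0.45, [-4, 0, 0], [0, 0, -5]]
    - [0.45, [-4, 0, 0], [0, 0, -5]]
    - [0.45, [-4, 0, 0], [0, 0, -5]]
    - [0.45, [-4, 0, 0], [0, 0, -5]]
    - [0.45, [-4, 0, 0], [0, 0, -5]]

```text
time: 68.0
ee_pos: [0.3358, 0.0938, 0.2081]
tcp_rot: [-180.0, 0.0, -48.8]
wrist_force: [0.8, 0.8, -0.0]
opening: 0.0473
```

Emit:
play_rows:
  rows:
    - [0.45, [-3, -2, 0], [0, 0, -5]]
    - [0.45, [-3, -2, 0], [0, 0, -5]]
    - [0.45, [-3, -2, 0], [0, 0, -5]]
    - [0.45, [-3, -2, 0], [0, 0, -5]]
    - [0.45, [-3, -2, 0], [0, 0, -5]]
    - [0.45, [-1, -1, 0], [0, 0, 0]]
    - [0.45, [0, 0, 0], [0, 0, 0]]

```text
time: 68.7
ee_pos: [0.2683, 0.2867, 0.2073]
tcp_rot: [-179.9, -0.1, -22.2]
wrist_force: [0.1, -0.3, -1.0]
opening: 0.0468
```

```bash
python3 -c "
from pads import *
print(get_obs()['ee_pos'],get_obs()['q'])
look('r1',[LID,P3,L(3)])
from h import *
for n in ('top','side'):
    c=camera(n)
    for t in ('pad_a_mid','stamp_a_mid','stamp_a_foot','small_stamp','tin','sign'):
        print(n,t,[(round(d['confidence'],2),[round(float(v),3) for v in d['point']]) for d in spotter.spot_in(c,t)])
"
```

```text
[0.26825226 0.2867436  0.20728326] [ 4.69174860e+01 -1.72191088e+01 -1.40960266e+01  9.29919763e+01
 -1.32022185e-02  1.59157313e+02]
top pad3 x 0.4572 y -0.2080 w 32.5 h 16.0 ang 90.0
top land x 0.4406 y -0.1913 w 44.7 h 31.1 ang 86.2
side pad3 x 0.4515 y -0.2460 w 21.0 h 40.0 ang 90.0
side land x 0.4372 y -0.1887 w 47.3 h 37.0 ang 83.3
top pad_a_mid []
top stamp_a_mid [(0.47, [0.442, -0.187, 0.049]), (0.16, [0.513, 0.38, 0.024])]
top stamp_a_foot [(0.39, [0.511, -0.238, 0.047])]
top small_stamp [(0.58, [0.509, 0.379, 0.025])]
top tin [(0.7, [0.578, -0.403, 0.064])]
top sign [(0.83, [0.571, 0.382, 0.026]), (0.72, [0.503, -0.139, 0.061]), (0.44, [0.438, -0.188, 0.05]), (0.42, [0.448, -0.174, 0.021])]
side pad_a_mid [(0.6, [0.441, -0.175, 0.043])]
side stamp_a_mid []
side stamp_a_foot [(0.49, [0.511, -0.229, 0.104])]
side small_stamp [(0.56, [0.514, 0.396, 0.028]), (0.4, [0.476, -0.152, 0.02])]
side tin [(0.69, [0.588, -0.373, 0.047])]
side sign [(0.67, [0.436, -0.184, 0.053]), (0.54, [0.566, 0.384, 0.029])]
```

View pics/top_r1.png

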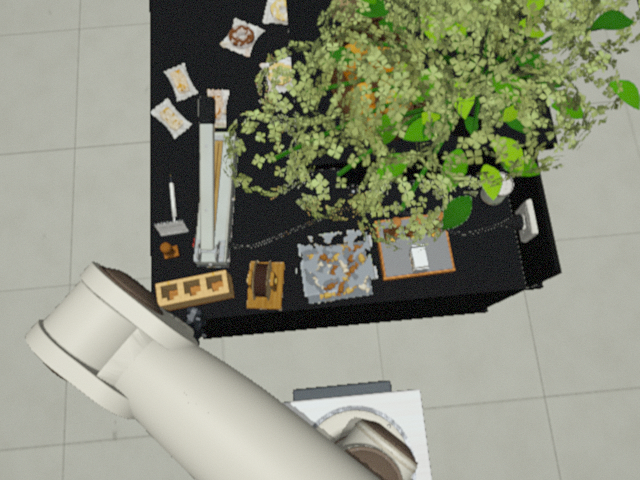

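View pics/side_r1.png

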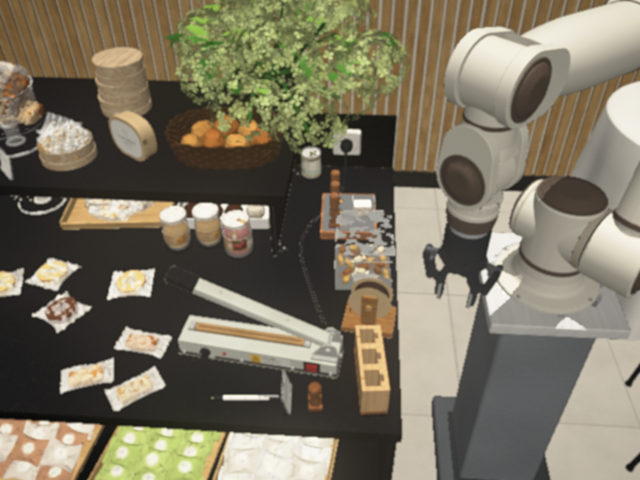

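View pics/top_r1_land.png

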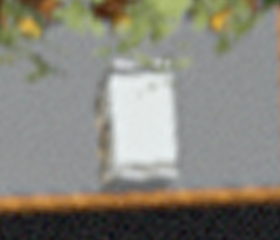

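```bash
python3 -c "
from h import *
ims=[]
for n in ('top','side'):
    c=camera(n); ims.append(rect(c,.01,.33,.72,-.48,.46,.00125))
save('srch',np.vstack(ims))
c=camera('side'); p=proj(c,[[.47,-.19,.05]])[0].astype(int); im=c['img'][p[1]-35:p[1]+35,p[0]-45:p[0]+45]; save('fin1',cv2.resize(im,None,fx=8,fy=8,interpolation=cv2.INTER_CUBIC))
"
```

```text
(no output)
```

View pics/srch.png

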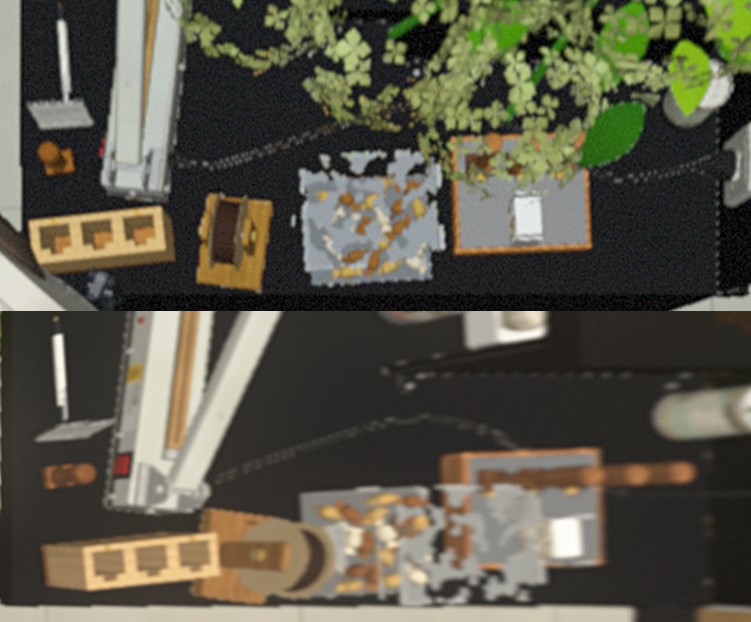

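View pics/fin1.png

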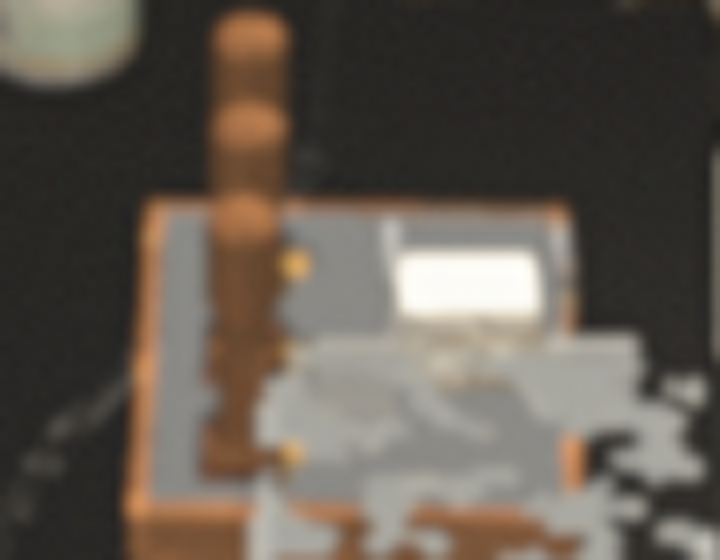

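```bash
python3 -c "
from workcell import job_done,get_obs
print(get_obs()['time'],get_obs()['wrist_force']); print(job_done())"
```

```text
69.65 [-1.10510355 -0.00320737 -0.71888688]
the job is handed in; nothing more can be done
None
```

I packed the kit and handed it in at about 70 s of the 210 s allowed. No verdict came back.

- **Stamps:** all three went from the block into the three pockets, tabs in their slots. Each was pressed until the force rose (6–11 N) at the expected floor height. The last side picture shows them upright. I did not measure their final tilt or position beyond that.
- **Pads:** I found three pads and stacked them on the inlay. One had been knocked about 35 mm across the bin lid; I found it again before picking it up.
- **Last check of the pile:** the top pad lies about 2 mm from the inlay's centre and about 2° off its direction, flat. The second pad was within about 1 mm when I placed it.
- **What disagreed:** the two cameras differ by 2–4 mm in x. I worked halfway between them, which matched the gripper as seen in the side picture.
- **What went wrong:** the third pad first caught on the end plate nearer the stamps with about 7 N and tipped in the grip. I shifted it about 1.5 mm away from that plate, lowered it again and let it settle; pressing it onto the pile peaked at about 13 N.
- **Fourth pad:** I saw no fourth pad in either camera at the end. Leaves and the shelf hide part of the counter in the top view, and the side camera showed nothing in the area under the leaves.
- **Things to leave alone:** the small stamp, tin and card holder were found within about 5 mm of their starting positions.

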